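Draw a spinner kit from keyed gate chutes with the splined key

TASK

Draw a kit for the next spinner: every part waiting in the gated chutes has to end up in the small red tray, and the gates are worked only with the one removable splined key. For each loaded chute stand the tray under its lip, turn the key until its teeth line up with the gate spindle and push it fully home, swing the gate open so that the part slides into the tray, and shut the gate before drawing the key off; keep the gripper itself off the chutes, let no part fall beside the tray, and disturb nothing else on the bench. At the end all gates are shut, and the tray with its parts and the key, upright, stand on the black mat.

Things in the scene. Friction and masses are not known exactly. Their poses are not given: they have to be found in the camera images.
- chute_caps: fixed steel gravity chute for a finger cap. Origin on the bench under it; z up, x uphill (parts slide to -x). Open trough 25 mm wide inside, walls 14 mm, slope 30 degrees, 152 mm long, top end 142 mm above the bench. A gate plate 62 mm uphill of the lip slides sideways (to -y) to open, drawn by rack and pinion; the pinion's upright spindle beside the trough ends in a splined stub
- lip_caps (a point): middle of the lip (lower end of the floor) of the finger cap chute, 50 mm above the bench, sheet underside 47 mm; axes as the chute's. The base plate begins 39 mm uphill of it, so the tray can stand partly under the lip. Parts land 10 to 70 mm out from it along -x
- stub_caps (a point): shoulder (45 mm diameter) at the foot of the spindle's splined stub, 116 mm above the bench: the seated key's foot rests here. z up; turns with the spindle. Core 24 mm diameter, six straight teeth 6 mm wide, 35 mm over the tips, up to 14 mm above the shoulder, one along this point's x, one every 60 degrees; above them a plain pilot nose, tapered from 18 mm, top at 24 mm
- spindle_caps (a joint): turn of the spindle, rad: 0 to 0.12 = gate shut as found; grows anticlockwise seen from above and draws the gate aside 16.5 mm per rad; clear for parts from about 1.25; stop at 1.45. Stays where left; takes about 0.12 N m. The key has about 0.1 rad of play on it
- cap: plastic finger cap, 22 mm diameter, 8 mm thick, flat behind the gate of the finger cap chute if present (None if not). Origin: centre of its underside
- chute_bearings: fixed steel gravity chute for a ball bearing. Origin on the bench under it; z up, x uphill (parts slide to -x). Open trough 25 mm wide inside, walls 14 mm, slope 30 degrees, 152 mm long, top end 142 mm above the bench. A gate plate 62 mm uphill of the lip slides sideways (to -y) to open, drawn by rack and pinion; the pinion's upright spindle beside the trough ends in a splined stub
- lip_bearings (a point): middle of the lip (lower end of the floor) of the ball bearing chute, 50 mm above the bench, sheet underside 47 mm; axes as the chute's. The base plate begins 39 mm uphill of it, so the tray can stand partly under the lip. Parts land 10 to 70 mm out from it along -x
- stub_bearings (a point): shoulder (45 mm diameter) at the foot of the spindle's splined stub, 116 mm above the bench: the seated key's foot rests here. z up; turns with the spindle. Core 24 mm diameter, six straight teeth 6 mm wide, 35 mm over the tips, up to 14 mm above the shoulder, one along this point's x, one every 60 degrees; above them a plain pilot nose, tapered from 18 mm, top at 24 mm
- spindle_bearings (a joint): turn of the spindle, rad: 0 to 0.12 = gate shut as found; grows anticlockwise seen from above and draws the gate aside 16.5 mm per rad; clear for parts from about 1.25; stop at 1.45. Stays where left; takes about 0.12 N m. The key has about 0.1 rad of play on it
- bearing: steel ball bearing, 22 mm diameter, 7 mm thick, flat behind the gate of the ball bearing chute if present (None if not). Origin: centre of its underside
- chute_weights: fixed steel gravity chute for a brass weight. Origin on the bench under it; z up, x uphill (parts slide to -x). Open trough 25 mm wide inside, walls 14 mm, slope 30 degrees, 152 mm long, top end 142 mm above the bench. A gate plate 62 mm uphill of the lip slides sideways (to -y) to open, drawn by rack and pinion; the pinion's upright spindle beside the trough ends in a splined stub
- lip_weights (a point): middle of the lip (lower end of the floor) of the brass weight chute, 50 mm above the bench, sheet underside 47 mm; axes as the chute's. The base plate begins 39 mm uphill of it, so the tray can stand partly under the lip. Parts land 10 to 70 mm out from it along -x
- stub_weights (a point): shoulder (45 mm diameter) at the foot of the spindle's splined stub, 116 mm above the bench: the seated key's foot rests here. z up; turns with the spindle. Core 24 mm diameter, six straight teeth 6 mm wide, 35 mm over the tips, up to 14 mm above the shoulder, one along this point's x, one every 60 degrees; above them a plain pilot nose, tapered from 18 mm, top at 24 mm
- spindle_weights (a joint): turn of the spindle, rad: 0 to 0.12 = gate shut as found; grows anticlockwise seen from above and draws the gate aside 16.5 mm per rad; clear for parts from about 1.25; stop at 1.45. Stays where left; takes about 0.12 N m. The key has about 0.1 rad of play on it
- weight: brass disc weight, 22 mm diameter, 8 mm thick, flat behind the gate of the brass weight chute if present (None if not). Origin: centre of its underside
- key: splined key standing on its open end, 0.28 kg: socket 51 mm diameter, 32 mm tall, 24 mm deep; neck; flat handle 58 x 11 mm, 44 to 68 mm above the foot. Origin: foot centre; z up, x along the handle. Six lands in the bore (26 mm over tips): tooth spaces along x and every 60 degrees. Slides on if within 4 degrees of the teeth and 1 mm of centre; else stops 14 mm high on the teeth, round the nose
- tray: small red open parts tray, 70 (x) by 100 (y) mm, 34 mm high, walls 2 mm, floor 2 mm, about 0.16 kg; can be gripped from above across its 70 mm width. Origin: centre of its underside, z up
- mat: black rubber mat, 200 (x) by 220 (y) mm, 3 mm thick, lying fixed on the bench; the key stands on it at the start. Between it and the chutes stands a fixed stack of two wide bowls of balls, 355 mm across and 185 mm high: carry things over it. Origin: centre of its underside
- oil: white oil bottle with a red pointed cap, 49 mm diameter, 150 mm tall, standing; bystander; origin: centre of its underside
- marker: marker pen, 122 mm long, 16 mm thick, lying; bystander; origin: centre of its underside
- tweezers: steel tweezers, 125 mm long, lying between the bowls and the conveyor; bystander; origin: centre of its underside

How it is judged (in metres and radians):
On the way:
1. every part that was waiting lies in the tray (x of cap in the frame of tray between -0.035 and 0.035 m and y of cap in the frame of tray between -0.05 and 0.05 m and z of cap in the frame of tray between -0.003 and 0.034 m and x of bearing in the frame of tray between -0.035 and 0.035 m and y of bearing in the frame of tray between -0.05 and 0.05 m and z of bearing in the frame of tray between -0.003 and 0.034 m and x of weight in the frame of tray between -0.035 and 0.035 m and y of weight in the frame of tray between -0.05 and 0.05 m and z of weight in the frame of tray between -0.003 and 0.034 m), for 0.2 s.
At the end, for the whole second after the job is handed in: every part present lies in the tray; each spindle is back below 0.25 rad (gate shut); the tray and the key stand upright (within 0.1 rad) and at rest on the mat, their centres over it (all of step 1 and value of joint each of spindle_caps, spindle_bearings, spindle_weights below 0.25 rad and x of tray in the frame of mat between -0.1 and 0.1 m and y of tray in the frame of mat between -0.11 and 0.11 m and height (world z) of each of tray, key below 0.01 m and angle between each of tray, key's own z axis and vertical below 0.1 rad and linear speed of each of tray, key below 0.02 m/s and x of key in the frame of mat between -0.1 and 0.1 m and y of key in the frame of mat between -0.11 and 0.11 m); the robot touches nothing.
It fails at once if a gate is opened otherwise than with the key fully home on its spindle (spindle past 0.3 rad while the key's foot is over 6 mm from the shoulder) ((value of joint spindle_caps above 0.3 rad and distance between key and stub_caps above 0.006 m) or (value of joint spindle_bearings above 0.3 rad and distance between key and stub_bearings above 0.006 m) or (value of joint spindle_weights above 0.3 rad and distance between key and stub_weights above 0.006 m)).
It fails at once if a part falls beside the tray ((height (world z) of cap below 0.022 m and not (x of cap in the frame of tray between -0.037 and 0.037 m and y of cap in the frame of tray between -0.052 and 0.052 m)) or (height (world z) of bearing below 0.022 m and not (x of bearing in the frame of tray between -0.037 and 0.037 m and y of bearing in the frame of tray between -0.052 and 0.052 m)) or (height (world z) of weight below 0.022 m and not (x of weight in the frame of tray between -0.037 and 0.037 m and y of weight in the frame of tray between -0.052 and 0.052 m))).
It fails at once if the gripper's fingers push a chute, its gate or its spindle with more than 3 N (contact force between the fingers and chute_caps above 3 N or contact force between the fingers and chute_bearings above 3 N or contact force between the fingers and chute_weights above 3 N).
It fails at once if a bystander (oil bottle, marker, tweezers) is moved more than 30 mm (distance of any of oil, marker, tweezers from where it was at the start of the episode above 0.03 m).
Of cap, bearing, weight only 2 to 3 are there at a start; the rules pass over those that are not, and their reading is None.
At some moment in a run one of key may be knocked a few centimetres aside while the robot is not near it.
It also fails if it takes over 210 s, if anything falls off the work surface, if the arm or the gripper's body presses on something with over 40 N, if the wrist force passes 120 N, or if a joint passes its speed limit or range.

ROBOT

A 7-joint arm with a two-finger parallel gripper is mounted at the origin on a cart in front of the work surface, level with it; the furniture and walls round the work are solid. World frame = base frame: x ahead of the robot, y to its left, z up, the work surface at z = 0. Lengths are in mm, angles in rad, forces in N, time in s.
With the tool pointing down it reaches from about 400 to 875 mm from the base axis. Payload 4.4 kg.
Tool frame: the origin (TCP) lies between the finger pads; the fingertips stand ctrl.tcp_to_tips ahead of it and the grasp point (between the pads) lies 8 mm behind it (ctrl.tcp_to_tips is the distance from the TCP to the fingertips, in mm); z points along the fingers, y is the direction in which the jaws open and shut (so a half turn about z gives the same grasp; the last joint's range is limited). The gripper opens to 85 mm and grips with 20 to 120 N. Pads are 22 mm wide; open, the fingers measure 114 mm over their backs; the gripper's body (76 mm by 85 mm) begins 54 mm behind the grasp point. The pads swing forward as they close: fully open they stand 13 mm farther back than shut.
Start: joints at [-1.225, 0.628, 0.038, 1.517, -0.027, 0.996, -0.02], TCP at [260.147, 595.685, 242.313] pointing down, gripper open.
Joint ranges: [-3.06, 3.06], [-0.37, 2.12], [-1.25, 1.32], [0.18, 2.47], [-1.1, 4.24], [0.23, 1.98], [-2.94, 2.94]. Speed limits (rad/s): [2.57, 2.57, 3.14, 3.14, 3.14, 3.14, 3.14].

INTERFACE

Orientations are given as [roll, pitch, yaw] about the fixed x, y, z axes, in that order (R = Rz(yaw) Ry(pitch) Rx(roll)).
In Python, from cell import ctrl gives the robot as it stands.
- The arm moves only by the tool send_rows, never from a script. Its argument "rows" is a list of rows, each an object of numbers: "x", "y", "z": the shift along the world's x, y, z in cm; "roll": the turn about the world's z in degrees; "claw": the closure, from 0 (fully open) to 1 (shut). A call has 1 to 5 rows; each row is the pose to reach, as a shift and turn from the pose commanded when the call began; what a row does not reach only later rows make up. A row lasts 1/12 s, in which the tool goes at most 41.7 mm and 7.16 degrees, less where a joint would pass 70% of its speed; a pose out of reach is approached as far as the arm can. A call with a gripper value outside its range is refused whole. The fingers move at their own pace and stop on an object; the grip force is fixed at half the most. Time passes only in rows, so rows that repeat a pose let the fingers close. It gives the time, the measured TCP pose, the force and the opening at its end, in the units of the state.
- ctrl.read_state(): the state, without advancing time (a new reading comes with each control period).
- ctrl.get_image(name): name is "side" or "top" or "wrist"; returns (picture, depth): 400x640x3 uint8, blue, green, red; 400x640 float32, mm along the optical axis (not along the pixel's ray), 0 where there is no reading.
- ctrl.get_calibration(name): a dict with "intrinsics" (3x3 intrinsics, pixels), "T" (4x4, takes a point from camera to world coordinates). Camera axes: x right, y down, z forward; pixel columns grow to the right and rows downward; lengths in mm; the calibration is good to about 2 mm. The wrist camera is an equidistant fisheye: a pixel r from the principal point sees the ray r / f radians off the axis. A picture is of the moment at which its call begins: read the wrist's pose just before it. get_calibration takes no time and is no camera call; for the wrist camera it gives the pose at the moment of the call.
- ctrl.finish_job(): hands the job in, once; it reports no verdict.
Trained networks look in the newest picture that a camera, given by its name, has taken for a name from the list of things; names that differ only in an ending like _2 or _b are one class to them, and where a whole thing is asked for, a point or a joint stands for the part that bears it (a point fixed in the world has none). Each returns a list of dicts, best first, with "confidence" (0 to 1); they miss things now and then, are a little off and sometimes report something else, mostly with a low value. They report only what shows in the picture. A call takes as long as a camera call.
- ctrl.recognise(camera, query): "uv" ([column, row] in pixels, amid what is visible of it).
- ctrl.regions_of(camera, query): "region" (400x640 bool, what is visible of it) and "uv" ([column, row] in pixels, amid what is visible of it).
- ctrl.place_of(camera, query): "uv" ([column, row] in pixels: a listed point, or the origin of a listed thing).
The state is a dict: "clock": time; "qpos": joint angles; "qd": joint speeds; "tau": joint torques, N m; "eef_pos": TCP position; "tool_rot": TCP orientation; "force": force on the tool from outside, world axes, zero at the start; "torque": the same for the moment, N m; "width": finger opening in mm.
Only numpy, scipy, OpenCV 4.12 (cv2) and the standard library are available. Lean on these libraries where they do the work, as an engineer would, in place of code of your own. Each camera call takes 0.05 s, during which the arm holds its last target. There are 200 camera calls.

## Working session

There is one attempt and no reset: what is moved stays moved. The work goes in short steps, Python scripts to look and compute and a tool call to move; the robot and the scene stay as the last step left them, time stands still between calls to the robot, and variables do not carry over. Pictures are saved under pics/ and viewed, on a budget of 20 in all, crops included, one or two more only if the job needs it, and the job is handed in when it is done.

Besides the shell and the picture viewer there is one more tool, called after "Emit:" as a command line: name --argument value ..., lists and objects as JSON in quotes. send_rows: Moves the arm, as the interface text tells. Its arguments: {"type":"object","properties":{"rows":{"type":"array"}},"required":["rows"]}

```bash
ls; mkdir -p pics; cat > h.py <<'E'
import numpy as np, cv2
from cell import ctrl
def px2w(cam,uv,z=None,depth=None):
    c=ctrl.get_calibration(cam);K=c["intrinsics"];T=np.array(c["T"])
    K=np.array(K)
    x=(uv[0]-K[0,2])/K[0,0];y=(uv[1]-K[1,2])/K[1,1]
    if cam=="wrist":
        r=np.hypot(x,y); s=np.sin(r)/r if r>1e-9 else 1
        d=np.array([x*s,y*s,np.cos(r)])
    else: d=np.array([x,y,1.])
    dw=T[:3,:3]@d;o=T[:3,3]
    if z is not None: return o+dw*(z-o[2])/dw[2]
    return o+dw*depth/d[2]
def w2px(cam,p):
    c=ctrl.get_calibration(cam);K=np.array(c["intrinsics"]);T=np.linalg.inv(np.array(c["T"]))
    q=T[:3,:3]@np.array(p)+T[:3,3]
    if cam=="wrist":
        r=np.hypot(q[0],q[1]);t=np.arctan2(r,q[2]);q=np.array([q[0]*t/r,q[1]*t/r,1])
    else: q=q/q[2]
    return K[0,0]*q[0]+K[0,2],K[1,1]*q[1]+K[1,2]
E
python3 - <<'E'
from h import *
print(ctrl.read_state(), ctrl.tcp_to_tips)
for n in("top","side"):
    im,d=ctrl.get_image(n);cv2.imwrite(f"pics/{n}0.png",im);np.save(f"{n}0.npy",d)
    c=ctrl.get_calibration(n);print(n,np.round(c["intrinsics"],1).tolist(),np.round(c["T"],2).tolist())
    for q in"lip_caps lip_bearings lip_weights stub_caps stub_bearings stub_weights cap bearing weight key tray mat oil marker tweezers".split():
        r=ctrl.place_of(n,q)
        for a in r[:3]:
            u=a["uv"];z={"l":50,"s":116}.get(q[0],0)
            print(n,q,np.round(u,1),round(a["confidence"],2),np.round(px2w(n,u,z=z),1))
E
```

```text
pics
{'clock': 0.0, 'qpos': array([-1.22479813,  0.6293181 ,  0.03843825,  1.51838893, -0.02701659,
        0.99626536, -0.01996065]), 'qd': array([-0.00126149,  0.00087022, -0.00011165, -0.00182418, -0.00132036,
        0.00011736, -0.00036798]), 'tau': array([-7.65459081e-04, -5.63388312e+01,  1.22620672e+00, -1.93443328e+01,
        1.09664927e-02,  1.03984354e-02,  4.19750540e-05]), 'eef_pos': array([259.89364898, 595.12415957, 241.40044694]), 'tool_rot': array([-3.13973061e+00,  7.21834083e-06,  2.72982731e+00]), 'force': array([ 0.48144379,  0.63794231, -0.21268043]), 'torque': array([-0.01709445, -0.03869544, -0.03183343]), 'width': 85.35432393993273} 11.0
top [[416.1, 0.0, 318.7], [0.0, 416.1, 201.8], [0.0, 0.0, 1.0]] [[0.11, -0.97, 0.22, 142.42], [-0.99, -0.11, 0.02, -1.49], [0.0, -0.23, -0.97, 1544.09], [0.0, 0.0, 0.0, 1.0]]
top lip_caps [269.4 210.5] 0.72 [434.1 211.3  50. ]
top lip_bearings [239.8 204.1] 0.68 [446.1 322.8  50. ]
top lip_bearings [432.  228.1] 0.3 [ 433.7 -384.7   50. ]
top lip_weights [221.5 201.7] 0.76 [447.8 391.2  50. ]
top stub_caps [280.3 184.2] 0.45
[... 1016 characters left out ...]
. ]
side lip_weights [309.4 164. ] 0.66 [448.  413.9  50. ]
side lip_weights [307.4 176.4] 0.59 [436.4 295.9  50. ]
side stub_caps [324.5 180.3] 0.43 [512.2 160.8 116. ]
side stub_bearings [323.7 166.3] 0.57 [514.1 282.3 116. ]
side stub_bearings [313.4 299.3] 0.49 [ 446.2 -503.4  116. ]
side stub_weights [325.4 157.8] 0.36 [526.3 363.2 116. ]
side cap [314.9 296.5] 0.7 [ 455.3 -398.5    0. ]
side cap [325.6 171.4] 0.54 [533.8 421.5   0. ]
side bearing [332.1 331. ] 0.18 [ 506.5 -536.7    0. ]
side key [313.5 298. ] 0.65 [ 450.2 -404.9    0. ]
side tray [291.6 178. ] 0.65 [356.3 358.7   0. ]
side oil [331.1 333. ] 0.88 [ 502.9 -543.9    0. ]
side marker [306.1 156.4] 0.38 [432.2 579.9   0. ]
```

```bash
python3 - <<'E'
import cv2,numpy as np
t=cv2.imread("pics/top0.png");s=cv2.imread("pics/side0.png")
a=cv2.resize(t[140:280,160:300],(400,400),interpolation=cv2.INTER_CUBIC)
b=cv2.resize(t[170:290,360:480],(400,300)[:1]*2,interpolation=cv2.INTER_CUBIC)
cv2.imwrite("pics/c0.png",np.hstack([a,b]))
E
```

```text
(no output)
```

View pics/top0.png

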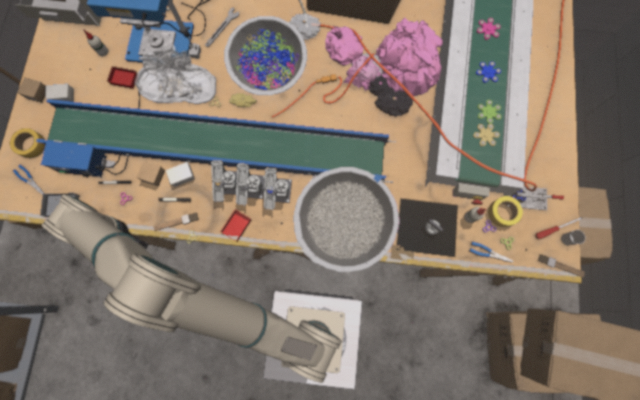

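View pics/c0.png

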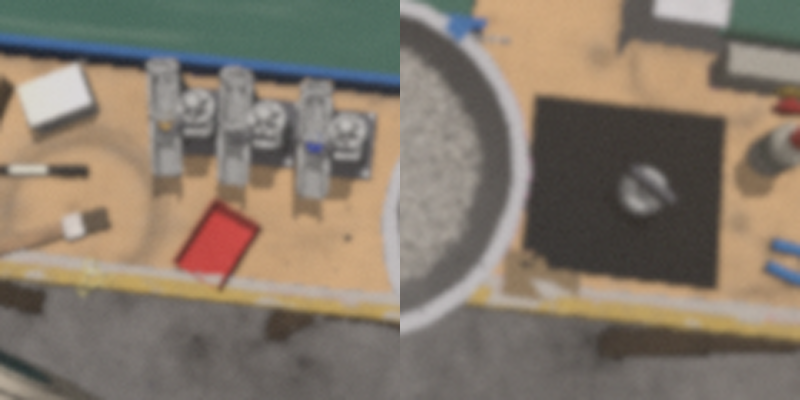

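The top view shows three chutes at about (220,180), (245,185) and (272,187). The red tray is at (236,226), and the key is on the mat at (432,227) with its handle slanted. There is brass in the left chute and blue in the right one. Next I take a close wrist look.

Emit:
send_rows --rows '[{"x": 7,"y": -15,"z": 14},{"x": 7,"y": -15,"z": 14},{"x": 7,"y": -15,"z": 14},{"x": 7,"y": -15,"z": 14},{"x": 7,"y": -15,"z": 14}]'

```text
$.rows[0]: bad value
```

Emit:
send_rows --rows '[{"x": 7,"y": -15},{"x": 7,"y": -15},{"x": 7,"y": -15},{"x": 7,"y": -15},{"x": 7,"y": -15}]'

```text
$.rows[0]: bad value
```

Emit:
send_rows --rows '[{"x": 0},{"x": 0},{"x": 0}]'

```text
$.rows[0]: bad value
```

```bash
cat > look.py <<'E'
import sys
from h import *
def look(name,qs,dbg=True,off=()):
    im,d=ctrl.get_image("wrist");cv2.imwrite(f"pics/{name}.png",im);np.save(f"{name}.npy",d)
    s=ctrl.read_state();print("eef",np.round(s["eef_pos"],1),np.round(np.degrees(s["tool_rot"]),1),"w",round(s["width"],1),"t",s["clock"],"F",np.round(s["force"],1))
    for q in qs:
        for a in ctrl.place_of("wrist",q)[:3]:
            u=a["uv"];z=50 if q.startswith("lip") else 116 if q.startswith("stub") else 0
            print(q,np.round(u,1),round(a["confidence"],2),np.round(px2w("wrist",u,z=z),1))
if __name__=="__main__": look(sys.argv[1],sys.argv[2:])
E
python3 look.py w1 lip_caps lip_bearings lip_weights stub_caps stub_bearings stub_weights cap bearing weight tray chute_caps chute_bearings chute_weights; python3 -c "
from h import *
c=ctrl.get_calibration('wrist');print(np.round(c['intrinsics'],1),np.round(c['T'],3))"
```

```text
eef [260.2 595.7 242.3] [180.   -0.  156.4] w 85.3 t 1.65 F [-0.2  0.5  0. ]
lip_caps [156.3 361. ] 0.67 [439.2 217.6  50. ]
chute_caps [187.5 371.5] 0.56 [516.7 208.4   0. ]
chute_weights [362.5 286.7] 0.22 [446.2 581.9   0. ]
[[309.7   0.  319.4]
 [  0.  309.7 194.2]
 [  0.    0.    1. ]] [[ 4.01000e-01  8.80000e-01  2.55000e-01  1.95314e+02]
 [ 9.16000e-01 -3.85000e-01 -1.11000e-01  6.24039e+02]
 [ 0.00000e+00  2.78000e-01 -9.60000e-01  3.74340e+02]
 [ 0.00000e+00  0.00000e+00  0.00000e+00  1.00000e+00]]
```

View pics/w1.png

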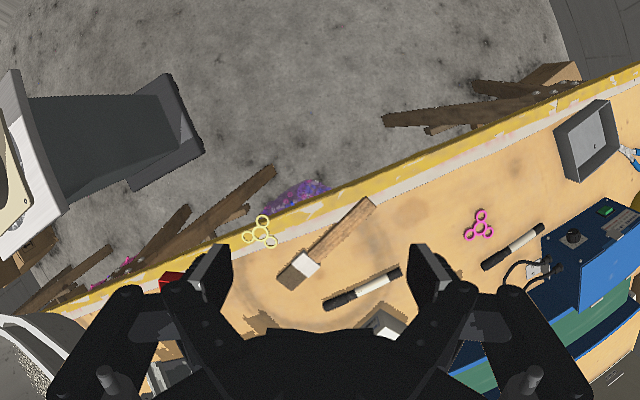

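Rows need every key, so I resend them complete.

Emit:
send_rows --rows '[{"x": 10,"y": -13,"z": 14,"roll": 20,"claw": 0},{"x": 10,"y": -13,"z": 14,"roll": 20,"claw": 0},{"x": 10,"y": -13,"z": 14,"roll": 20,"claw": 0},{"x": 10,"y": -13,"z": 14,"roll": 20,"claw": 0},{"x": 10,"y": -13,"z": 14,"roll": 20,"claw": 0}]'

```text
clock: 2.72
eef_pos: [357.6, 468.5, 378.9]
tool_rot: [3.142, 0.0, 3.079]
force: [1.1, 0.9, 0.5]
width: 85.9
```

Emit:
send_rows --rows '[{"x": 14,"y": -14,"z": 0,"roll": 4,"claw": 0},{"x": 14,"y": -14,"z": 0,"roll": 4,"claw": 0},{"x": 14,"y": -14,"z": 0,"roll": 4,"claw": 0},{"x": 14,"y": -14,"z": 0,"roll": 4,"claw": 0},{"x": 14,"y": -14,"z": 0,"roll": 4,"claw": 0}]'

```text
clock: 3.13
eef_pos: [499.4, 326.3, 377.9]
tool_rot: [-3.14, 0.002, -3.138]
force: [-0.2, -0.1, -0.2]
width: 85.4
```

Emit:
send_rows --rows '[{"x": 4,"y": -2,"z": 1,"roll": 0,"claw": 0},{"x": 4,"y": -2,"z": 1,"roll": 0,"claw": 0},{"x": 4,"y": -2,"z": 1,"roll": 0,"claw": 0}]'

```text
clock: 3.38
eef_pos: [539.7, 307.3, 387.7]
tool_rot: [-3.141, 0.002, -3.141]
force: [-0.2, 1.2, -0.2]
width: 85.3
```

```bash
python3 look.py w2 lip_caps lip_bearings lip_weights stub_caps stub_bearings stub_weights cap bearing weight tray chute_caps chute_bearings chute_weights
```

```text
eef [537.4 309.5 387.4] [ 180.    -0.  -179.7] w 85.5 t 3.4333 F [ 0.2  0.6 -0.5]
lip_caps [258.5  89.6] 0.91 [437.4 218.8  50. ]
lip_bearings [325.4  88.2] 0.77 [435.9 320.1  50. ]
lip_weights [383.7  91.6] 0.65 [437.9 408.5  50. ]
stub_caps [219.6 139.3] 0.92 [505.3 177.2 116. ]
stub_bearings [291.9 143.4] 0.74 [512.5 275.6 116. ]
stub_weights [359.8 151.9] 0.73 [523.2 364.8 116. ]
cap [333.   48.8] 0.7 [366.2 332.5   0. ]
bearing [325.9 138. ] 0.67 [517.7 322.    0. ]
weight [389.  132.7] 0.44 [506.5 429.2   0. ]
weight [322.3 134.6] 0.21 [512.3 315.7   0. ]
tray [330.7  47. ] 0.84 [363.8 328.2   0. ]
tray [322.7  90.1] 0.44 [437.6 315.6   0. ]
chute_caps [262.8 136.4] 0.8 [515.2 214.7   0. ]
chute_bearings [324.9 138. ] 0.93 [518.4 319.7   0. ]
chute_weights [378.1 139. ] 0.94 [518.4 410.1   0. ]
chute_weights [292.7 144.8] 0.58 [530.1 265.4   0. ]
```

View pics/w2.png

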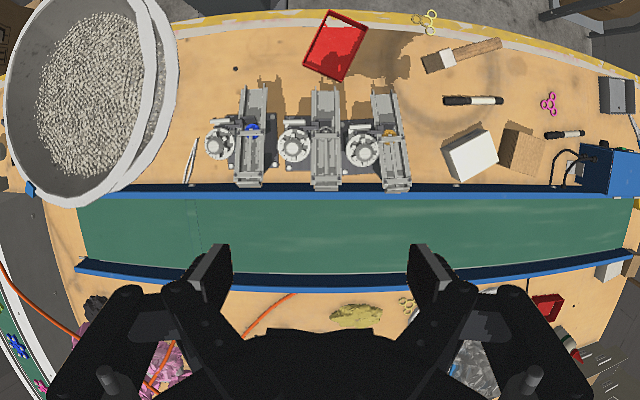

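The picture shows three chutes with lips at (258,90), (325,88) and (384,92), and stubs at (220,144), (296,143) and (363,148). Blue shows behind the right gate, brass behind the left, and the red tray is skewed at (335,45). I'll fit the tray pose and the chute axes next.

```bash
cat > fit.py <<'E'
from h import *
def pts(mask,d,cam="wrist",T=None):
    v,u=np.nonzero(mask&(d>0)); return np.array([px2w(cam,(a,b),depth=d[b,a]) for a,b in zip(u,v)]).reshape(-1,3)
def tray():
    im,d=ctrl.get_image("wrist")
    hsv=cv2.cvtColor(im,cv2.COLOR_BGR2HSV)
    r=ctrl.regions_of("wrist","tray")[0]
    P=pts(np.array(r["region"]),d)
    P=P[(P[:,2]>26)&(P[:,2]<42)]
    rc=cv2.minAreaRect(P[:,:2].astype(np.float32)); 
    B=cv2.boxPoints(rc);e=[B[1]-B[0],B[2]-B[1]];l=max(e,key=np.linalg.norm)
    yaw=np.degrees(np.arctan2(l[1],l[0]))-90
    print("tray conf",r["confidence"],"n",len(P),"c",np.round(rc[0],1),"size",np.round(rc[1],1),"yaw(of x) mod180",round((yaw+90)%180-90,1),"z",np.percentile(P[:,2],[5,50,95]).round(1))
if __name__=="__main__":
    tray()
    im,d=ctrl.get_image("wrist")
    for c in("caps","bearings","weights"):
        r=ctrl.regions_of("wrist","chute_"+c)
        for q in r[:1]:
            P=pts(np.array(q["region"]),d); print(c,round(q["confidence"],2),len(P),P.min(0).round(),P.max(0).round())
            np.save(f"P_{c}.npy",P)
E
python3 fit.py; python3 - <<'E'
import cv2
im=cv2.imread("pics/w2.png")
cv2.imwrite("pics/w2c.png",cv2.resize(im[75:205,190:420],(800,452),interpolation=cv2.INTER_CUBIC))
E
```

```text
tray conf 0.82 n 317 c [369.8 331.3] size [ 70.6 101.2] yaw(of x) mod180 65.7 z [27.2 33.3 35.4]Traceback (most recent call last):
  File "fit.py", line 20, in <module>
    P=pts(np.array(q["region"]),d); print(c,round(q["confidence"],2),len(P),P.min(0).round(),P.max(0).round())
  File "fit.py", line 3, in pts
    v,u=np.nonzero(mask&(d>0)); return np.array([px2w(cam,(a,b),depth=d[b,a]) for a,b in zip(u,v)]).reshape(-1,3)
                                                 ~~~~^^^^^^^^^^^^^^^^^^^^^^^^
  File "h.py", line 4, in px2w
    c=ctrl.get_calibration(cam);K=c["intrinsics"];T=np.array(c["T"])
ValueError: time passes only in moves, steps and waits
```

View pics/w2c.png

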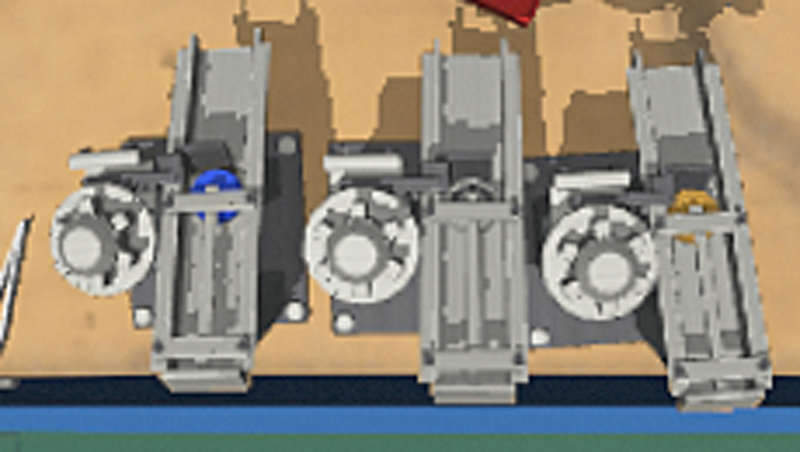

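```bash
sed -i 's/^def px2w.*/_c={}\ndef cal(cam):\n    if cam not in _c: _c[cam]=ctrl.get_calibration(cam)\n    return _c[cam]\n&/; s/c=ctrl.get_calibration(cam);/c=cal(cam);/' h.py
python3 - <<'E'
from h import *
from fit import pts
im,d=ctrl.get_image("wrist")
for c in("caps","bearings","weights"):
    q=ctrl.regions_of("wrist","chute_"+c)[0]
    P=pts(np.array(q["region"]),d);print(c,round(q["confidence"],2),len(P),P.min(0).round(),P.max(0).round())
    np.save(f"P_{c}.npy",P)
    # lower trough part
    B=P[(P[:,2]>48)&(P[:,0]<490)]
    out=[]
    for x0 in range(440,490,10):
        S=B[abs(B[:,0]-x0)<5]
        if len(S)>5: out.append((x0,S[:,1].min().round(1),S[:,1].max().round(1),len(S)))
    print(out)
    T=P[(P[:,2]>100)&(P[:,0]>540)]
    for x0 in range(535,595,10):
        S=T[abs(T[:,0]-x0)<5]
        if len(S)>5: print((x0,S[:,1].min().round(1),S[:,1].max().round(1),S[:,2].max().round(1),len(S)))
    S=P[(P[:,2]>110)&(P[:,2]<122)]
E
```

```text
caps 0.97 4652 [432. 123.  -1.] [572. 253. 144.]
[(440, np.float64(193.4), np.float64(232.6), 109), (450, np.float64(191.8), np.float64(231.0), 167), (460, np.float64(192.4), np.float64(231.8), 181), (470, np.float64(193.1), np.float64(232.7), 183), (480, np.float64(159.4), np.float64(232.9), 300)]
(545, np.float64(194.3), np.float64(233.3), np.float64(131.2), 229)
(555, np.float64(194.9), np.float64(234.0), np.float64(138.4), 257)
(565, np.float64(196.0), np.float64(232.6), np.float64(143.5), 183)
(575, np.float64(202.5), np.float64(226.9), np.float64(133.3), 19)
bearings 0.7 4316 [445. 251.   0.] [581. 341. 143.]
[(450, np.float64(296.3), np.float64(333.5), 165), (460, np.float64(296.5), np.float64(333.4), 189), (470, np.float64(295.5), np.float64(334.5), 178), (480, np.float64(262.0), np.float64(334.4), 207)]
(545, np.float64(266.0), np.float64(334.7), np.float64(128.0), 250)
(555, np.float64(295.6), np.float64(333.2), np.float64(138.3), 303)
(565, np.float64(295.8), np.float64(332.9), np.float64(143.3), 231)
(575, np.float64(302.3), np.float64(329.1), np.float64(140.8), 43)
weights 0.58 4667 [445. 342.  -2.] [597. 455. 144.]
[(450, np.float64(381.3), np.float64(418.5), 127), (460, np.float64(380.7), np.float64(419.9), 177), (470, np.float64(380.8), np.float64(421.1), 190), (480, np.float64(382.6), np.float64(421.7), 191)]
(545, np.float64(349.5), np.float64(425.6), np.float64(131.4), 309)
(555, np.float64(388.4), np.float64(428.0), np.float64(137.5), 256)
(565, np.float64(389.2), np.float64(429.0), np.float64(142.4), 245)
(575, np.float64(390.5), np.float64(423.6), np.float64(143.5), 158)
(585, np.float64(398.7), np.float64(424.1), np.float64(127.7), 7)
```

Emit:
send_rows --rows '[{"x": -17,"y": 2.6,"z": -12,"roll": -24.3,"claw": 0},{"x": -17,"y": 2.6,"z": -12,"roll": -24.3,"claw": 0},{"x": -17,"y": 2.6,"z": -12,"roll": -24.3,"claw": 0},{"x": -17,"y": 2.6,"z": -12,"roll": -24.3,"claw": 0},{"x": -17,"y": 2.6,"z": -12,"roll": -24.3,"claw": 0}]'

```text
clock: 4.9
eef_pos: [366.4, 335.9, 267.7]
tool_rot: [3.141, 0.0, 2.722]
force: [0.3, 1.1, -0.6]
width: 85.2
```

Emit:
send_rows --rows '[{"x": 0,"y": 0,"z": -6,"roll": 0,"claw": 0},{"x": 0,"y": 0,"z": -6,"roll": 0,"claw": 0},{"x": 0,"y": 0,"z": -6,"roll": 0,"claw": 0},{"x": 0,"y": 0,"z": -6,"roll": 0,"claw": 0},{"x": 0,"y": 0,"z": -6,"roll": 0,"claw": 0}]'

```text
clock: 5.32
eef_pos: [369.2, 336.6, 209.7]
tool_rot: [3.139, 0.001, 2.724]
force: [-0.5, 0.4, -0.5]
width: 85.8
```

```bash
python3 look.py w3 tray; python3 -c "
from fit import *
tray()"
```

```text
eef [369.3 336.7 209.9] [1.798e+02 1.000e-01 1.561e+02] w 85.3 t 5.3667 F [ 0.4 -0.3 -0.6]
tray [312.2 172. ] 0.86 [368.6 329.    0. ]
tray conf 0.83 n 944 c [369.1 330.8] size [ 70.5 100.2] yaw(of x) mod180 65.5 z [27.2 32.9 34.5]
```

Emit:
send_rows --rows '[{"x": 0,"y": -0.6,"z": -12,"roll": -0.5,"claw": 0},{"x": 0,"y": -0.6,"z": -12,"roll": -0.5,"claw": 0},{"x": 0,"y": -0.6,"z": -12,"roll": -0.5,"claw": 0},{"x": 0,"y": -0.6,"z": -12,"roll": -0.5,"claw": 0},{"x": 0,"y": -0.6,"z": -12,"roll": -0.5,"claw": 0}]'

```text
clock: 5.93
eef_pos: [367.4, 329.1, 87.7]
tool_rot: [-3.138, -0.001, 2.715]
force: [0.1, -0.4, 0.5]
width: 85.7
```

Emit:
send_rows --rows '[{"x": 0,"y": 0,"z": -3,"roll": 0,"claw": 0},{"x": 0,"y": 0,"z": -5,"roll": 0,"claw": 0},{"x": 0,"y": 0,"z": -6.5,"roll": 0,"claw": 0},{"x": 0,"y": 0,"z": -7.5,"roll": 0,"claw": 0},{"x": 0,"y": 0,"z": -7.5,"roll": 0,"claw": 0}]'

```text
clock: 6.35
eef_pos: [368.8, 330.9, 14.3]
tool_rot: [3.14, 0.001, 2.716]
force: [-0.2, -0.5, 0.4]
width: 85.8
```

Emit:
send_rows --rows '[{"x": 0,"y": 0,"z": 0,"roll": 0,"claw": 0.5},{"x": 0,"y": 0,"z": 0,"roll": 0,"claw": 0.5},{"x": 0,"y": 0,"z": 0,"roll": 0,"claw": 0.5},{"x": 0,"y": 0,"z": 0,"roll": 0,"claw": 0.5},{"x": 0,"y": 0,"z": 0,"roll": 0,"claw": 0.5}]'

```text
clock: 6.77
eef_pos: [369.0, 331.0, 15.5]
tool_rot: [3.138, 0.001, 2.716]
force: [-0.0, 0.3, 5.5]
width: 68.9
```

Emit:
send_rows --rows '[{"x": 0,"y": 0,"z": 0.8,"roll": 0,"claw": 0.5},{"x": 0,"y": 2,"z": 0.8,"roll": 7,"claw": 0.5},{"x": 0,"y": 4,"z": 0.8,"roll": 14,"claw": 0.5},{"x": 0,"y": 6.4,"z": 0.8,"roll": 21,"claw": 0.5},{"x": 1,"y": 6.4,"z": 0.8,"roll": 28,"claw": 0.5}]'

```text
clock: 7.18
eef_pos: [376.0, 401.3, 23.4]
tool_rot: [3.134, 0.002, -3.066]
force: [0.6, 0.7, -1.7]
width: 68.8
```

Emit:
send_rows --rows '[{"x": 1,"y": 0,"z": 0,"roll": 1.2,"claw": 0.5},{"x": 1.9,"y": 0,"z": 0,"roll": 1.2,"claw": 0.5},{"x": 1.9,"y": 0,"z": -0.3,"roll": 1.2,"claw": 0.5},{"x": 1.9,"y": 0,"z": -0.8,"roll": 1.2,"claw": 0.5},{"x": 1.9,"y": 0,"z": -0.8,"roll": 1.2,"claw": 0.5}]'

```text
clock: 7.6
eef_pos: [399.0, 392.6, 15.3]
tool_rot: [-3.141, 0.003, -3.062]
force: [2.0, -3.3, 18.6]
width: 69.1
```

Emit:
send_rows --rows '[{"x": 0,"y": 0,"z": 0,"roll": 0,"claw": 0},{"x": 0,"y": 0,"z": 0,"roll": 0,"claw": 0},{"x": 0,"y": 0,"z": 0,"roll": 0,"claw": 0},{"x": 0,"y": 0,"z": 0,"roll": 0,"claw": 0}]'

```text
clock: 7.93
eef_pos: [396.2, 393.5, 13.0]
tool_rot: [-3.141, -0.001, -3.058]
force: [0.1, -0.6, 0.3]
width: 85.8
```

Emit:
send_rows --rows '[{"x": 0,"y": 0,"z": 4,"roll": 0,"claw": 0},{"x": 0,"y": 0,"z": 8,"roll": 0,"claw": 0},{"x": 0,"y": 0,"z": 12,"roll": 0,"claw": 0},{"x": 0,"y": 0,"z": 16,"roll": 0,"claw": 0},{"x": 0,"y": 0,"z": 20,"roll": 0,"claw": 0}]'

```text
clock: 8.35
eef_pos: [396.1, 393.5, 214.8]
tool_rot: [-3.141, -0.001, -3.058]
force: [0.4, 1.1, -0.5]
width: 85.1
```

Emit:
send_rows --rows '[{"x": 14,"y": -8,"z": 6,"roll": 0,"claw": 0},{"x": 14,"y": -8,"z": 6,"roll": 0,"claw": 0},{"x": 14,"y": -8,"z": 6,"roll": 0,"claw": 0},{"x": 14,"y": -8,"z": 6,"roll": 0,"claw": 0},{"x": 14,"y": -8,"z": 6,"roll": 0,"claw": 0}]'

```text
clock: 8.77
eef_pos: [545.0, 307.7, 275.5]
tool_rot: [-3.139, 0.008, -3.068]
force: [0.5, -0.3, 0.1]
width: 85.6
```

Emit:
send_rows --rows '[{"x": 0,"y": 0,"z": 0,"roll": 0,"claw": 0},{"x": 0,"y": 0,"z": 0,"roll": 0,"claw": 0},{"x": 0,"y": 0,"z": 0,"roll": 0,"claw": 0},{"x": 0,"y": 0,"z": 0,"roll": 0,"claw": 0}]'

```text
clock: 9.1
eef_pos: [534.7, 315.4, 272.5]
tool_rot: [3.141, -0.002, -3.055]
force: [0.2, 0.2, -0.1]
width: 85.6
```

```bash
python3 look.py w4 lip_caps lip_bearings lip_weights stub_caps stub_bearings stub_weights tray; python3 -c "
from fit import *
tray()"
```

```text
eef [535.  315.3 272.7] [ 1.80e+02 -1.00e-01 -1.75e+02] w 85.7 t 9.15 F [-0.7 -0.1  0.6]
lip_caps [238.9  78.8] 0.64 [437.5 214.   50. ]
lip_caps [153.5 178.2] 0.54 [563.9 101.1  50. ]
lip_bearings [324.4  92.1] 0.64 [447.3 313.4  50. ]
lip_weights [398.9 102.1] 0.81 [449.1 400.   50. ]
lip_weights [405.3 162. ] 0.74 [518.6 416.7  50. ]
stub_caps [178.1 148.8] 0.97 [512.9 170.5 116. ]
stub_bearings [274.9 162.1] 0.93 [520.1 271.3 116. ]
stub_weights [365.6 177.6] 0.93 [527.8 359.3 116. ]
tray [387.5  65.6] 0.83 [400.3 392.8   0. ]
tray conf 0.84 n 622 c [399.4 393.2] size [100.4  71.9] yaw(of x) mod180 -85.6 z [27.1 33.  35.1]
```

View pics/w4.png

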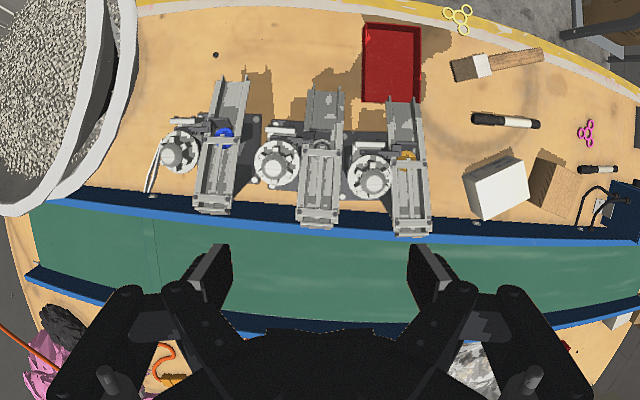

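The tray stands under the weights lip: its near edge is at (390,100) and the lip at (400,100). Now I rectify the stubs to look at the tooth angles.

```bash
cat > stub.py <<'E'
from h import *
def rect(im,cx,cy,z,R=30,s=6,interp=cv2.INTER_CUBIC):
    n=2*R*s; mp=np.zeros((n,n,2),np.float32)
    c=cal("wrist");K=np.array(c["intrinsics"]);T=np.linalg.inv(np.array(c["T"]))
    g=(np.arange(n)+.5)/s-R
    Y,X=np.meshgrid(-g,g,indexing="ij")  # image right=+x, up=+y
    P=np.stack([X+cx,Y+cy,np.full_like(X,z)],-1)@T[:3,:3].T+T[:3,3]
    r=np.hypot(P[...,0],P[...,1]);t=np.arctan2(r,P[...,2])/np.maximum(r,1e-9)
    return cv2.remap(im,(K[0,0]*P[...,0]*t+K[0,2]).astype(np.float32),(K[1,1]*P[...,1]*t+K[1,2]).astype(np.float32),interp)
def stubpts(im,d,cx,cy,pad=45):
    u,v=map(int,w2px("wrist",(cx,cy,120)))
    m=np.zeros(d.shape,bool);m[max(v-pad,0):v+pad,max(u-pad,0):u+pad]=1
    from fit import pts
    P=pts(m,d);return P[np.hypot(P[:,0]-cx,P[:,1]-cy)<32]
def analyse(im,d,cx,cy):
    P=stubpts(im,d,cx,cy)
    S=P[(P[:,2]>111)&(P[:,2]<148)]
    for _ in range(10):
        c,r=cv2.minEnclosingCircle(S[:,:2].astype(np.float32)); 
        S=S[np.hypot(*(S[:,:2]-c).T)<r-.01] if r>25 else S
    top=P[P[:,2]>137];tm=top[:,:2].mean(0) if len(top) else None
    return c,r,tm,P
E
python3 - <<'E'
from stub import *
im,d=ctrl.get_image("wrist")
out=[]
for n,cx,cy in(("weights",528,359),("bearings",520,271),("caps",513,170.5)):
    P=stubpts(im,d,cx,cy)
    h=np.histogram(P[:,2],bins=np.arange(100,160,3));print(n,len(P),dict(zip(h[1].astype(int),h[0])))
    top=P[(P[:,2]>136)];print("top",top[:,:2].mean(0).round(1),"sh",cv2.minEnclosingCircle(P[(P[:,2]>113)&(P[:,2]<119)][:,:2].astype(np.float32)), P[(P[:,2]>126)&(P[:,2]<133)][:,:2].mean(0))
    out.append(np.vstack([rect(im,cx,cy,116,R=30,s=4),rect(im,cx,cy,130,R=30,s=4)]))
cv2.imwrite("pics/st.png",np.hstack(out))
E
```

```text
weights 2791 {np.int64(100): np.int64(28), np.int64(103): np.int64(42), np.int64(106): np.int64(211), np.int64(109): np.int64(82), np.int64(112): np.int64(103), np.int64(115): np.int64(777), np.int64(118): np.int64(91), np.int64(121): np.int64(66), np.int64(124): np.int64(49), np.int64(127): np.int64(103), np.int64(130): np.int64(159), np.int64(133): np.int64(100), np.int64(136): np.int64(134), np.int64(139): np.int64(274), np.int64(142): np.int64(1), np.int64(145): np.int64(0), np.int64(148): np.int64(0), np.int64(151): np.int64(0), np.int64(154): np.int64(0)}
top [525.1 362.9] sh ((530.28955078125, 358.9945068359375), 31.687253952026367) [524.08476859 360.36235937]
bearings 2428 {np.int64(100): np.int64(24), np.int64(103): np.int64(37), np.int64(106): np.int64(266), np.int64(109): np.int64(58), np.int64(112): np.int64(83), np.int64(115): np.int64(783), np.int64(118): np.int64(49), np.int64(121): np.int64(33), np.int64(124): np.int64(27), np.int64(127): np.int64(109), np.int64(130): np.int64(153), np.int64(133): np.int64(104), np.int64(136): np.int64(155), np.int64(139): np.int64(27
[... 224 characters left out ...]
 [517.78907368 274.51295867]
caps 2215 {np.int64(100): np.int64(43), np.int64(103): np.int64(66), np.int64(106): np.int64(326), np.int64(109): np.int64(68), np.int64(112): np.int64(83), np.int64(115): np.int64(545), np.int64(118): np.int64(68), np.int64(121): np.int64(49), np.int64(124): np.int64(52), np.int64(127): np.int64(111), np.int64(130): np.int64(131), np.int64(133): np.int64(95), np.int64(136): np.int64(132), np.int64(139): np.int64(195), np.int64(142): np.int64(0), np.int64(145): np.int64(0), np.int64(148): np.int64(0), np.int64(151): np.int64(0), np.int64(154): np.int64(0)}
top [514.6 172.6] sh ((516.541748046875, 175.25950622558594), 26.19137954711914) [513.93242969 175.63367227]
```

View pics/st.png

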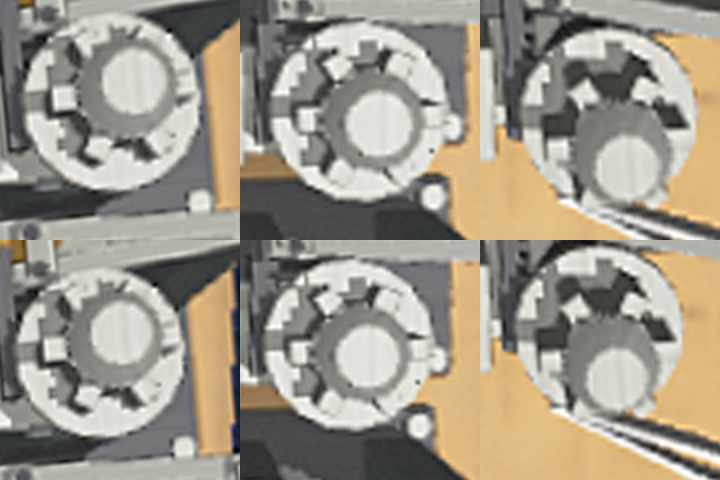

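The stub teeth show clearly. I'll fit each stub's centre and tooth angle from the depth points.

```bash
cat >> stub.py <<'E'
def fitstub(im,d,cx,cy):
    """model: z(r,theta): nose top disc, tooth tops 130, shoulder 116. Score over points"""
    from scipy.optimize import minimize
    P=stubpts(im,d,cx,cy)
    nose=P[P[:,2]>138.5][:,:2]
    c0,_=cv2.minEnclosingCircle(nose.astype(np.float32)); c0=nose.mean(0)
    A=P[(P[:,2]>113.5)&(P[:,2]<118)][:,:2];B=P[(P[:,2]>128)&(P[:,2]<132)][:,:2]
    best=None
    def tooth(Q,c,ph):
        q=Q-c;r=np.hypot(*q.T);a=np.arctan2(q[:,1],q[:,0])-ph
        a=(a+np.pi/6)%(np.pi/3)-np.pi/6
        return (r*np.cos(a)<18)&(r>9.5)&(abs(r*np.sin(a))<3.3), r
    for dx in np.arange(-3,3.1,.5):
        for dy in np.arange(-3,3.1,.5):
            c=c0+(dx,dy)
            for ph in np.radians(np.arange(-30,30,1)):
                tb,rb=tooth(B,c,ph);ta,ra=tooth(A,c,ph)
                m=(rb>13)&(rb<17.5)
                sc=(tb&m).sum()-((~tb)&(rb>13.5)).sum()-2*(ta&(ra<17)).sum()-((ra>23)).sum()+0.3*((ra<22.5)&(ra>18)).sum()
                if best is None or sc>best[0]: best=(sc,c,np.degrees(ph))
    return c0,best
E
python3 - <<'E'
from stub import *
im,d=ctrl.get_image("wrist")
out=[]
for n,cx,cy in(("weights",526,363),("bearings",519.5,273.5),("caps",515,172)):
    c0,b=fitstub(im,d,cx,cy);print(n,"nose",c0.round(1),"fit",b[0],b[1].round(1),round(b[2],1))
    o=rect(im,*b[1],130,R=30,s=4)
    for k in range(6):
        a=np.radians(b[2]+60*k);cv2.line(o,tuple(int(v) for v in(120+48*np.cos(a),120-48*np.sin(a))),tuple(int(v) for v in(120+72*np.cos(a),120-72*np.sin(a))),(0,0,255),1)
    o2=rect(im,*b[1],116,R=30,s=4);cv2.circle(o2,(120,120),90,(0,0,255),1)
    out.append(np.vstack([o,o2]))
cv2.imwrite("pics/st2.png",np.hstack(out))
E
```

```text
weights nose [525.6 363.2] fit 194.1 [526.1 363.7] 7.0
bearings nose [519.5 273.2] fit 230.0 [520.  273.2] 1.0
caps nose [514.6 171.8] fit 140.0 [515.6 170.8] 6.0
```

View pics/st2.png

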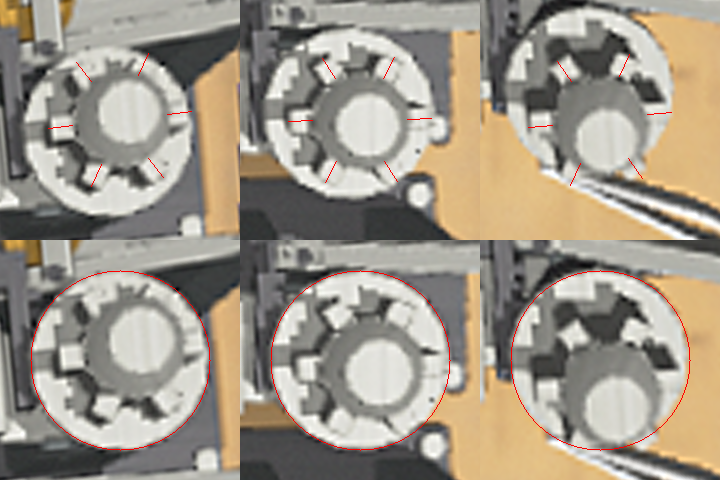

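Stubs: weights (526,363.6) at 7°, bearings (519.8,273.3) at 1°, caps (515.2,171) at about 6°. Now I go to the key over the bowls.

Emit:
send_rows --rows '[{"x": -1,"y": -17,"z": 5,"roll": -5,"claw": 0},{"x": -1,"y": -17,"z": 5,"roll": -5,"claw": 0},{"x": -1,"y": -17,"z": 5,"roll": -5,"claw": 0},{"x": -1,"y": -17,"z": 5,"roll": -5,"claw": 0},{"x": -1,"y": -17,"z": 5,"roll": -5,"claw": 0}]'

```text
clock: 10.12
eef_pos: [527.8, 136.0, 325.3]
tool_rot: [-3.137, 0.003, 3.129]
force: [-0.1, 0.1, -0.9]
width: 85.6
```

Emit:
send_rows --rows '[{"x": -1,"y": -19,"z": 0,"roll": 0,"claw": 0},{"x": -1,"y": -19,"z": 0,"roll": 0,"claw": 0},{"x": -1,"y": -19,"z": 0,"roll": 0,"claw": 0},{"x": -1,"y": -19,"z": 0,"roll": 0,"claw": 0},{"x": -1,"y": -19,"z": 0,"roll": 0,"claw": 0}]'

```text
clock: 10.53
eef_pos: [516.1, -51.7, 323.6]
tool_rot: [-3.139, 0.0, 3.133]
force: [0.2, -0.1, -0.2]
width: 85.1
```

Emit:
send_rows --rows '[{"x": -1,"y": -19,"z": 0,"roll": 0,"claw": 0},{"x": -1,"y": -19,"z": 0,"roll": 0,"claw": 0},{"x": -1,"y": -19,"z": 0,"roll": 0,"claw": 0},{"x": -1,"y": -19,"z": 0,"roll": 0,"claw": 0},{"x": -1,"y": -19,"z": 0,"roll": 0,"claw": 0}]'

```text
clock: 10.95
eef_pos: [505.5, -241.9, 323.5]
tool_rot: [-3.138, -0.0, 3.133]
force: [0.8, -1.0, 0.3]
width: 85.7
```

Emit:
send_rows --rows '[{"x": -1,"y": -16,"z": -4,"roll": 0,"claw": 0},{"x": -1,"y": -16,"z": -4,"roll": 0,"claw": 0},{"x": -1,"y": -16,"z": -4,"roll": 0,"claw": 0},{"x": -1,"y": -16,"z": -4,"roll": 0,"claw": 0},{"x": -1,"y": -16,"z": -4,"roll": 0,"claw": 0}]'

```text
clock: 11.37
eef_pos: [492.1, -405.7, 280.7]
tool_rot: [-3.136, -0.005, 3.127]
force: [-1.1, -0.6, 0.3]
width: 85.4
```

Emit:
send_rows --rows '[{"x": 0,"y": 0,"z": 0,"roll": 0,"claw": 0},{"x": 0,"y": 0,"z": 0,"roll": 0,"claw": 0},{"x": 0,"y": 0,"z": 0,"roll": 0,"claw": 0},{"x": 0,"y": 0,"z": 0,"roll": 0,"claw": 0}]'

```text
clock: 11.7
eef_pos: [498.0, -394.3, 284.0]
tool_rot: [3.141, 0.001, 3.141]
force: [0.3, -0.1, 0.2]
width: 85.5
```

```bash
cat > keyfit.py <<'E'
from h import *
from fit import pts
def keyfit(zf=3):
    s=ctrl.read_state();im,d=ctrl.get_image("wrist")
    for r in ctrl.regions_of("wrist","key")[:1]:
        P=pts(np.array(r["region"]),d)
        H=P[(P[:,2]>zf+62)&(P[:,2]<zf+74)]
        k,rot=np.median(H[:,2]),0
        m=abs(H[:,2]-k)<4; H=H[m]
        rc=cv2.minAreaRect(H[:,:2].astype(np.float32));B=cv2.boxPoints(rc)
        e=[B[1]-B[0],B[2]-B[1]];l=max(e,key=np.linalg.norm);yaw=np.degrees(np.arctan2(l[1],l[0]))
        c=np.array(rc[0]);e=s["eef_pos"];t=s["tool_rot"][2];dx=c-e[:2]
        tf=(dx@[np.cos(t),np.sin(t)],dx@[np.sin(t),-np.cos(t)])
        print("key conf",round(r["confidence"],2),"n",len(H),"z",round(k,1),"c",c.round(1),"size",np.round(rc[1],1),"handle yaw",round((yaw+90)%180-90,1),"eef",e.round(1),"yaw",round(np.degrees(t),1),"in tool",np.round(tf,1),"uv",np.round(r["uv"]),"t",s["clock"])
    return im
if __name__=="__main__": keyfit()
E
python3 keyfit.py; python3 look.py w5 key mat oil
```

```text
key conf 0.57 n 490 z 71.0 c [ 441.7 -395.1] size [57.4 11.7] handle yaw 56.1 eef [ 498.  -394.3  284. ] yaw 180.0 in tool [56.3 -0.9] uv [321. 119.] t 11.7
eef [ 497.5 -395.1  283.9] [-180.     0.   179.9] w 85.8 t 11.85 F [-0.6 -0.2  1.1]
key [321.  116.5] 0.78 [ 439.8 -392.8    0. ]
key [330.  118.3] 0.62 [ 442.2 -380.8    0. ]
mat [332.2 122.4] 0.98 [ 447.7 -377.9    0. ]
oil [214.9 162.3] 0.68 [ 499.9 -543.     0. ]
```

View pics/w5.png

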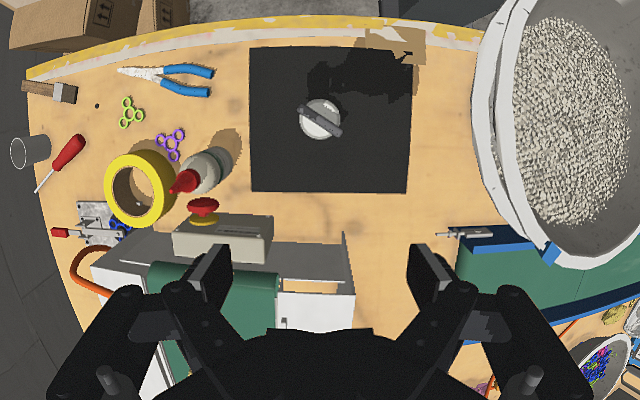

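The key stands at (320,119) in the middle of the mat, with the oil bottle at (205,165). I turn to the handle and take the standard close look.

Emit:
send_rows --rows '[{"x": -3.4,"y": 3.3,"z": -5,"roll": 30,"claw": 0},{"x": -3.4,"y": 3.3,"z": -5,"roll": 30,"claw": 0},{"x": -3.4,"y": 3.3,"z": -5,"roll": 30,"claw": 0},{"x": -3.4,"y": 3.3,"z": -5,"roll": 30,"claw": 0},{"x": -3.4,"y": 3.3,"z": -5,"roll": 30,"claw": 0}]'

```text
clock: 12.42
eef_pos: [462.6, -362.8, 233.3]
tool_rot: [3.141, 0.0, -2.617]
force: [-0.9, 0.4, -0.4]
width: 85.2
```

Emit:
send_rows --rows '[{"x": 0,"y": 0,"z": -6.3,"roll": 26,"claw": 0},{"x": 0,"y": 0,"z": -6.3,"roll": 26,"claw": 0},{"x": 0,"y": 0,"z": -6.3,"roll": 26,"claw": 0},{"x": 0,"y": 0,"z": -6.3,"roll": 26,"claw": 0},{"x": 0,"y": 0,"z": -6.3,"roll": 26,"claw": 0}]'

```text
clock: 12.83
eef_pos: [463.0, -363.3, 170.0]
tool_rot: [3.141, 0.001, -2.168]
force: [0.8, -0.0, -0.5]
width: 85.3
```

Emit:
send_rows --rows '[{"x": 0,"y": 0,"z": 0,"roll": 0,"claw": 0},{"x": 0,"y": 0,"z": 0,"roll": 0,"claw": 0},{"x": 0,"y": 0,"z": 0,"roll": 0,"claw": 0},{"x": 0,"y": 0,"z": 0,"roll": 0,"claw": 0}]'

```text
clock: 13.17
eef_pos: [463.1, -363.2, 170.7]
tool_rot: [-3.141, -0.001, -2.169]
force: [-0.1, 0.3, -0.1]
width: 85.4
```

```bash
python3 keyfit.py; python3 -c "
from h import *
print(ctrl.read_state()['qpos'].round(2))"
```

```text
key conf 0.76 n 1046 z 70.9 c [ 442.3 -394.7] size [56.3 11.4] handle yaw 56.0 eef [ 463.1 -363.2  170.7] yaw -124.3 in tool [37.8 -0.5] uv [320. 146.] t 13.1667
[ 0.81  0.64 -0.31  1.76  0.26  0.78  2.92]
```

Joint 7 is almost at its limit at this yaw, so I use the opposite half turn (yaw 56) and look again.

Emit:
send_rows --rows '[{"x": -2,"y": -3,"z": 2,"roll": -35,"claw": 0},{"x": -2,"y": -3,"z": 2,"roll": -35,"claw": 0},{"x": -2,"y": -3,"z": 2,"roll": -35,"claw": 0},{"x": -2,"y": -3,"z": 2,"roll": -35,"claw": 0},{"x": -2,"y": -3,"z": 2,"roll": -35,"claw": 0}]'

```text
clock: 13.68
eef_pos: [442.9, -393.2, 190.7]
tool_rot: [-3.141, 0.0, -2.786]
force: [-0.3, 1.0, 0.3]
width: 85.3
```

Emit:
send_rows --rows '[{"x": -2,"y": -3,"z": 2,"roll": -35,"claw": 0},{"x": -2,"y": -3,"z": 2,"roll": -35,"claw": 0},{"x": -2,"y": -3,"z": 2,"roll": -35,"claw": 0},{"x": -2,"y": -3,"z": 2,"roll": -35,"claw": 0},{"x": -2,"y": -3,"z": 2,"roll": -35,"claw": 0}]'

```text
clock: 14.1
eef_pos: [423.0, -423.1, 210.7]
tool_rot: [-3.141, 0.001, 2.887]
force: [-1.0, 1.0, -0.3]
width: 85.3
```

Emit:
send_rows --rows '[{"x": 0,"y": 0,"z": 0,"roll": -35,"claw": 0},{"x": 0,"y": 0,"z": 0,"roll": -35,"claw": 0},{"x": 0,"y": 0,"z": 0,"roll": -35,"claw": 0},{"x": 0,"y": 0,"z": 0,"roll": -35,"claw": 0},{"x": 0,"y": 0,"z": 0,"roll": -35,"claw": 0}]'

```text
clock: 14.52
eef_pos: [423.2, -422.9, 210.6]
tool_rot: [3.141, 0.0, 2.277]
force: [0.8, -0.1, 0.3]
width: 85.4
```

Emit:
send_rows --rows '[{"x": 0,"y": 0,"z": 0,"roll": -35,"claw": 0},{"x": 0,"y": 0,"z": 0,"roll": -35,"claw": 0},{"x": 0,"y": 0,"z": 0,"roll": -35,"claw": 0},{"x": 0,"y": 0,"z": 0,"roll": -35,"claw": 0},{"x": 0,"y": 0,"z": 0,"roll": -35,"claw": 0}]'

```text
clock: 14.93
eef_pos: [423.2, -422.8, 210.5]
tool_rot: [3.141, 0.0, 1.666]
force: [-0.1, 0.5, -0.7]
width: 85.6
```

Emit:
send_rows --rows '[{"x": 0,"y": 0,"z": -4,"roll": -35,"claw": 0},{"x": 0,"y": 0,"z": -4,"roll": -35,"claw": 0},{"x": 0,"y": 0,"z": -4,"roll": -35,"claw": 0},{"x": 0,"y": 0,"z": -4,"roll": -35,"claw": 0},{"x": 0,"y": 0,"z": -4,"roll": -35,"claw": 0}]'

```text
clock: 15.35
eef_pos: [423.2, -422.8, 170.3]
tool_rot: [3.141, -0.0, 1.055]
force: [-1.3, -0.5, -0.4]
width: 85.4
```

Emit:
send_rows --rows '[{"x": 0,"y": 0,"z": 0,"roll": -4.7,"claw": 0},{"x": 0,"y": 0,"z": 0,"roll": -4.7,"claw": 0},{"x": 0,"y": 0,"z": 0,"roll": -4.7,"claw": 0},{"x": 0,"y": 0,"z": 0,"roll": -4.7,"claw": 0},{"x": 0,"y": 0,"z": 0,"roll": -4.7,"claw": 0}]'

```text
clock: 15.77
eef_pos: [423.0, -423.0, 170.5]
tool_rot: [3.141, -0.0, 0.981]
force: [0.7, -0.6, 0.7]
width: 85.0
```

```bash
python3 keyfit.py; python3 -c "
from h import *
print(ctrl.read_state()['qpos'].round(2))"
```

```text
key conf 0.71 n 1004 z 71.1 c [ 442.4 -394. ] size [56.3 10.1] handle yaw 56.3 eef [ 423.  -423.   170.5] yaw 56.2 in tool [34.9 -0. ] uv [322. 150.] t 15.7667
[ 0.41  0.7   0.54  1.75 -0.47  0.82  0.58]
```

Emit:
send_rows --rows '[{"x": 1.94,"y": 2.88,"z": -4,"roll": 0,"claw": 0},{"x": 1.94,"y": 2.88,"z": -4,"roll": 0,"claw": 0},{"x": 1.94,"y": 2.88,"z": -7,"roll": 0,"claw": 0},{"x": 1.94,"y": 2.88,"z": -10,"roll": 0,"claw": 0},{"x": 1.94,"y": 2.88,"z": -11.75,"roll": 0,"claw": 0}]'

```text
clock: 16.28
eef_pos: [441.7, -392.4, 50.2]
tool_rot: [-3.138, -0.001, 0.981]
force: [-0.6, 0.6, -0.8]
width: 85.6
```

Emit:
send_rows --rows '[{"x": 0,"y": 0,"z": 0,"roll": 0,"claw": 0},{"x": 0,"y": 0,"z": 0,"roll": 0,"claw": 0.5},{"x": 0,"y": 0,"z": 0,"roll": 0,"claw": 0.8},{"x": 0,"y": 0,"z": 0,"roll": 0,"claw": 1},{"x": 0,"y": 0,"z": 0,"roll": 0,"claw": 1}]'

```text
clock: 16.7
eef_pos: [443.0, -395.0, 54.3]
tool_rot: [3.139, 0.0, 0.979]
force: [0.2, -1.3, -0.4]
width: 38.6
```

Emit:
send_rows --rows '[{"x": 0,"y": 0,"z": 0,"roll": 0,"claw": 1},{"x": 0,"y": 0,"z": 0,"roll": 0,"claw": 1},{"x": 0,"y": 0,"z": 0,"roll": 0,"claw": 1}]'

```text
clock: 16.95
eef_pos: [442.5, -394.5, 54.0]
tool_rot: [3.141, -0.0, 0.979]
force: [-0.6, 0.8, 7.3]
width: 15.1
```

```bash
python3 look.py w6 key; python3 keyfit.py
```

```text
eef [ 442.5 -394.4   54. ] [179.9  -0.   56.1] w 14.5 t 17.0 F [-1.9  2.   6.9]
key [324.1 221.7] 0.66 [ 444.1 -397.3    0. ]
key conf 0.95 n 2734 z 71.0 c [ 442.6 -394. ] size [57.4 11.2] handle yaw 56.6 eef [ 442.5 -394.4   54. ] yaw 56.1 in tool [ 0.4 -0.1] uv [319. 228.] t 17.05
```

Emit:
send_rows --rows '[{"x": 0,"y": 0,"z": 0,"roll": 0,"claw": 1},{"x": 0,"y": 0,"z": 0,"roll": 0,"claw": 1},{"x": 0,"y": 0,"z": 0,"roll": 0,"claw": 1},{"x": 0,"y": 0,"z": 2,"roll": 0,"claw": 1},{"x": 0,"y": 0,"z": 4,"roll": 0,"claw": 1}]'

```text
clock: 17.57
eef_pos: [441.4, -393.2, 92.4]
tool_rot: [-3.138, -0.001, 0.979]
force: [0.2, -0.1, -2.4]
width: 14.7
```

Emit:
send_rows --rows '[{"x": 0,"y": 0,"z": 4,"roll": 0,"claw": 1},{"x": 0,"y": 0,"z": 8,"roll": 0,"claw": 1},{"x": 0,"y": 0,"z": 12,"roll": 0,"claw": 1},{"x": 0,"y": 0,"z": 16,"roll": 0,"claw": 1},{"x": 0,"y": 0,"z": 20,"roll": 0,"claw": 1}]'

```text
clock: 17.98
eef_pos: [441.7, -393.6, 294.7]
tool_rot: [-3.141, -0.0, 0.979]
force: [1.4, -0.4, -4.2]
width: 14.6
```

Emit:
send_rows --rows '[{"x": 0.3,"y": 3.5,"z": 0,"roll": 2,"claw": 1},{"x": 0.6,"y": 7,"z": 0,"roll": 4,"claw": 1},{"x": 0.9,"y": 10.5,"z": 0,"roll": 6,"claw": 1},{"x": 1.2,"y": 14,"z": 0,"roll": 8,"claw": 1},{"x": 1.5,"y": 17.5,"z": 0,"roll": 10.9,"claw": 1}]'

```text
clock: 18.4
eef_pos: [456.7, -217.3, 292.8]
tool_rot: [-3.141, -0.001, 1.171]
force: [0.8, 1.1, -2.4]
width: 14.9
```

Emit:
send_rows --rows '[{"x": 0.3,"y": 3.5,"z": 0,"roll": 0,"claw": 1},{"x": 0.6,"y": 7,"z": 0,"roll": 0,"claw": 1},{"x": 0.9,"y": 10.5,"z": 0,"roll": 0,"claw": 1},{"x": 1.2,"y": 14,"z": 0,"roll": 0,"claw": 1},{"x": 1.5,"y": 17.5,"z": 0,"roll": 0,"claw": 1}]'

```text
clock: 18.82
eef_pos: [471.6, -42.5, 292.9]
tool_rot: [-3.141, -0.0, 1.169]
force: [0.4, 0.3, -2.8]
width: 14.6
```

Emit:
send_rows --rows '[{"x": 0.3,"y": 3.5,"z": 0,"roll": 0,"claw": 1},{"x": 0.6,"y": 7,"z": 0,"roll": 0,"claw": 1},{"x": 0.9,"y": 10.5,"z": 0,"roll": 0,"claw": 1},{"x": 1.2,"y": 14,"z": 0,"roll": 0,"claw": 1},{"x": 1.5,"y": 17.5,"z": 0,"roll": 0,"claw": 1}]'

```text
clock: 19.23
eef_pos: [486.5, 132.4, 292.9]
tool_rot: [-3.141, -0.0, 1.169]
force: [0.2, 0.4, -2.7]
width: 14.7
```

Emit:
send_rows --rows '[{"x": 0.3,"y": 3.5,"z": 0,"roll": 0,"claw": 1},{"x": 0.6,"y": 7,"z": 0,"roll": 0,"claw": 1},{"x": 0.9,"y": 10.5,"z": 0,"roll": 0,"claw": 1},{"x": 1.2,"y": 14,"z": -2,"roll": 0,"claw": 1},{"x": 1.5,"y": 17.7,"z": -5,"roll": 0,"claw": 1}]'

```text
clock: 19.65
eef_pos: [502.9, 306.0, 248.1]
tool_rot: [3.139, -0.005, 1.171]
force: [0.9, 0.6, -2.5]
width: 14.7
```

Emit:
send_rows --rows '[{"x": 0,"y": 0,"z": 0,"roll": 0,"claw": 1},{"x": 0,"y": 0,"z": 0,"roll": 0,"claw": 1},{"x": 0,"y": 0,"z": 0,"roll": 0,"claw": 1},{"x": 0,"y": 0,"z": 0,"roll": 0,"claw": 1},{"x": 0,"y": 0,"z": 0,"roll": 0,"claw": 1}]'

```text
clock: 20.07
eef_pos: [502.7, 301.5, 247.8]
tool_rot: [3.14, -0.001, 1.167]
force: [0.1, -0.3, -2.6]
width: 14.4
```

```bash
cat > sl.py <<'E'
import sys
from stub import *
def go(name,cx,cy,chk=True):
    s=ctrl.read_state();im,d=ctrl.get_image("wrist")
    c0,b=fitstub(im,d,cx,cy)
    print(name,"nose",c0.round(1),"fit",round(b[0]),b[1].round(1),round(b[2],1),"eef",s["eef_pos"].round(1),"yaw",round(np.degrees(s["tool_rot"][2]),1),"w",round(s["width"],1),"t",s["clock"],"q7",round(s["qpos"][6],2))
    o=rect(im,*b[1],130,R=30,s=6)
    for k in range(6):
        a=np.radians(b[2]+60*k);cv2.line(o,tuple(int(v) for v in(180+72*np.cos(a),180-72*np.sin(a))),tuple(int(v) for v in(180+108*np.cos(a),180-108*np.sin(a))),(0,0,255),1)
    o2=rect(im,*b[1],116,R=30,s=6);cv2.circle(o2,(180,180),135,(0,0,255),1)
    cv2.imwrite(f"pics/sl_{name}.png",np.hstack([o,o2])); cv2.imwrite(f"pics/full_{name}.png",im)
    return im,d
if __name__=="__main__": go(sys.argv[1],float(sys.argv[2]),float(sys.argv[3]))
E
python3 sl.py weights 526 363.6; python3 keyfit.py >/dev/null; python3 - <<'E'
from keyfit import *
s=ctrl.read_state();keyfit(s["eef_pos"][2]-51)
E
```

```text
weights nose [525.8 363.8] fit 289 [525.8 363.8] 6.0 eef [502.7 301.5 247.8] yaw 66.9 w 14.4 t 20.0667 q7 -0.66
key conf 0.78 n 2770 z 264.1 c [502.6 303.3] size [56.7 11.2] handle yaw 66.9 eef [502.3 302.3 247.5] yaw 66.9 in tool [ 1.1 -0.2] uv [321. 228.] t 20.2167
```

View pics/sl_weights.png

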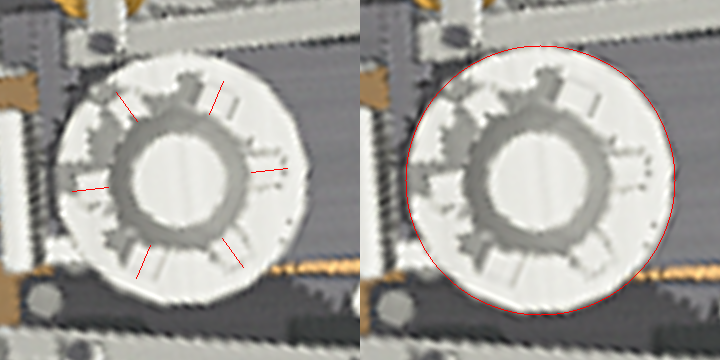

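The overlay fits: the nose is centred and the teeth sit at 6–7°. I hover over the stub.

Emit:
send_rows --rows '[{"x": 1,"y": 3,"z": 0,"roll": -0.9,"claw": 1},{"x": 2.3,"y": 6.15,"z": -1,"roll": -0.9,"claw": 1},{"x": 2.3,"y": 6.15,"z": -3,"roll": -0.9,"claw": 1},{"x": 2.3,"y": 6.15,"z": -4.6,"roll": -0.9,"claw": 1},{"x": 2.3,"y": 6.15,"z": -4.6,"roll": -0.9,"claw": 1}]'

```text
clock: 20.73
eef_pos: [522.6, 363.9, 197.1]
tool_rot: [-3.138, 0.006, 1.155]
force: [-0.1, -0.7, -2.2]
width: 14.9
```

Emit:
send_rows --rows '[{"x": 0,"y": 0,"z": 0,"roll": 0,"claw": 1},{"x": 0,"y": 0,"z": 0,"roll": 0,"claw": 1},{"x": 0,"y": 0,"z": 0,"roll": 0,"claw": 1},{"x": 0,"y": 0,"z": 0,"roll": 0,"claw": 1},{"x": 0,"y": 0,"z": 0,"roll": 0,"claw": 1}]'

```text
clock: 21.15
eef_pos: [525.3, 364.6, 201.7]
tool_rot: [3.141, -0.002, 1.153]
force: [0.3, 0.3, -2.7]
width: 14.4
```

Emit:
send_rows --rows '[{"x": 0,"y": 0,"z": 0,"roll": 0,"claw": 1},{"x": 0,"y": 0,"z": 0,"roll": 0,"claw": 1}]'

```text
clock: 21.32
eef_pos: [525.0, 364.6, 201.1]
tool_rot: [3.141, -0.001, 1.154]
force: [0.5, -0.2, -1.4]
width: 14.6
```

Emit:
send_rows --rows '[{"x": 0.05,"y": -0.12,"z": 0,"roll": 0,"claw": 1},{"x": 0.05,"y": -0.12,"z": -0.4,"roll": 0,"claw": 1},{"x": 0.05,"y": -0.12,"z": -0.8,"roll": 0,"claw": 1},{"x": 0.05,"y": -0.12,"z": -1.2,"roll": 0,"claw": 1},{"x": 0.05,"y": -0.12,"z": -1.6,"roll": 0,"claw": 1}]'

```text
clock: 21.73
eef_pos: [525.2, 363.3, 183.9]
tool_rot: [-3.141, 0.0, 1.154]
force: [0.3, -0.2, -2.7]
width: 14.6
```

Emit:
send_rows --rows '[{"x": 0,"y": 0,"z": 0,"roll": 0,"claw": 1},{"x": 0,"y": 0,"z": 0,"roll": 0,"claw": 1},{"x": 0,"y": 0,"z": 0,"roll": 0,"claw": 1}]'

```text
clock: 21.98
eef_pos: [525.4, 363.3, 184.6]
tool_rot: [-3.142, 0.0, 1.154]
force: [-0.2, -0.3, -2.3]
width: 14.7
```

Emit:
send_rows --rows '[{"x": 0,"y": 0,"z": -0.2,"roll": 0,"claw": 1},{"x": 0,"y": 0,"z": -0.4,"roll": 0,"claw": 1},{"x": 0,"y": 0,"z": -0.6,"roll": 0,"claw": 1},{"x": 0,"y": 0,"z": -0.6,"roll": 0,"claw": 1}]'

```text
clock: 22.32
eef_pos: [525.1, 363.2, 178.2]
tool_rot: [-3.141, 0.001, 1.154]
force: [0.3, 0.5, -2.9]
width: 14.9
```

The foot is below the tooth tops with no force, so it is engaged. I continue to the shoulder.

Emit:
send_rows --rows '[{"x": 0,"y": 0,"z": -0.3,"roll": 0,"claw": 1},{"x": 0,"y": 0,"z": -0.6,"roll": 0,"claw": 1},{"x": 0,"y": 0,"z": -0.9,"roll": 0,"claw": 1},{"x": 0,"y": 0,"z": -1.1,"roll": 0,"claw": 1},{"x": 0,"y": 0,"z": -1.1,"roll": 0,"claw": 1}]'

```text
clock: 22.73
eef_pos: [525.3, 363.3, 167.4]
tool_rot: [-3.141, 0.0, 1.154]
force: [-0.1, -0.3, -3.1]
width: 14.5
```

Emit:
send_rows --rows '[{"x": 0,"y": 0,"z": -0.1,"roll": 0,"claw": 1},{"x": 0,"y": 0,"z": -0.1,"roll": 0,"claw": 1},{"x": 0,"y": 0,"z": -0.1,"roll": 0,"claw": 1}]'

```text
clock: 22.98
eef_pos: [525.4, 363.4, 167.1]
tool_rot: [3.142, -0.0, 1.154]
force: [-1.2, 0.2, 1.8]
width: 14.8
```

Seated. I turn the gate open.

Emit:
send_rows --rows '[{"x": 0,"y": 0,"z": 0,"roll": 4,"claw": 1},{"x": 0,"y": 0,"z": 0,"roll": 8,"claw": 1},{"x": 0,"y": 0,"z": 0,"roll": 12,"claw": 1},{"x": 0,"y": 0,"z": 0,"roll": 16,"claw": 1},{"x": 0,"y": 0,"z": 0,"roll": 20,"claw": 1}]'

```text
clock: 23.4
eef_pos: [526.0, 363.7, 167.1]
tool_rot: [3.14, -0.001, 1.506]
force: [-0.8, 0.5, -0.0]
width: 14.8
```

```bash
python3 -c "
from h import *
s=ctrl.read_state();print(s['eef_pos'].round(1),np.degrees(s['tool_rot']).round(1),s['force'].round(1),s['torque'].round(2),s['width'])"
```

```text
[526.  363.7 167.1] [ 1.799e+02 -1.000e-01  8.630e+01] [-0.8  0.5 -0. ] [ 0.04 -0.01 -0.13] 14.776041009960629
```

Emit:
send_rows --rows '[{"x": 0,"y": 0,"z": 0,"roll": 4,"claw": 1},{"x": 0,"y": 0,"z": 0,"roll": 8,"claw": 1},{"x": 0,"y": 0,"z": 0,"roll": 12,"claw": 1},{"x": 0,"y": 0,"z": 0,"roll": 16,"claw": 1},{"x": 0,"y": 0,"z": 0,"roll": 20,"claw": 1}]'

```text
clock: 23.82
eef_pos: [525.9, 363.7, 167.1]
tool_rot: [3.14, -0.001, 1.855]
force: [-1.0, 0.7, 1.0]
width: 14.7
```

Emit:
send_rows --rows '[{"x": 0,"y": 0,"z": 0,"roll": 4,"claw": 1},{"x": 0,"y": 0,"z": 0,"roll": 8,"claw": 1},{"x": 0,"y": 0,"z": 0,"roll": 12,"claw": 1},{"x": 0,"y": 0,"z": 0,"roll": 16,"claw": 1},{"x": 0,"y": 0,"z": 0,"roll": 20,"claw": 1}]'

```text
clock: 24.23
eef_pos: [525.9, 363.6, 167.1]
tool_rot: [3.14, -0.0, 2.204]
force: [-0.3, 0.5, 0.9]
width: 14.4
```

Emit:
send_rows --rows '[{"x": 0,"y": 0,"z": 0,"roll": 4,"claw": 1},{"x": 0,"y": 0,"z": 0,"roll": 8,"claw": 1},{"x": 0,"y": 0,"z": 0,"roll": 12,"claw": 1},{"x": 0,"y": 0,"z": 0,"roll": 16,"claw": 1},{"x": 0,"y": 0,"z": 0,"roll": 19,"claw": 1}]'

```text
clock: 24.65
eef_pos: [525.9, 363.6, 167.1]
tool_rot: [3.14, 0.0, 2.535]
force: [-1.3, 0.7, 1.6]
width: 14.6
```

Emit:
send_rows --rows '[{"x": 0,"y": 0,"z": 0,"roll": 0,"claw": 1},{"x": 0,"y": 0,"z": 0,"roll": 0,"claw": 1},{"x": 0,"y": 0,"z": 0,"roll": 0,"claw": 1},{"x": 0,"y": 0,"z": 0,"roll": 0,"claw": 1},{"x": 0,"y": 0,"z": 0,"roll": 0,"claw": 1}]'

```text
clock: 25.07
eef_pos: [525.8, 363.6, 167.0]
tool_rot: [3.14, 0.001, 2.532]
force: [0.1, 0.9, 2.9]
width: 14.3
```

```bash
cat > chk.py <<'E'
import sys
from h import *
s=ctrl.read_state();print(s['eef_pos'].round(1),np.degrees(s['tool_rot']).round(1),s['force'].round(1),s['torque'].round(2),round(s['width'],1),"q7",s['qpos'][6].round(2),s["clock"])
im,d=ctrl.get_image("wrist");cv2.imwrite(f"pics/{sys.argv[1]}.png",im)
for cam in("wrist","side","top"):
    if cam!="wrist": im2,_=ctrl.get_image(cam)
    for q in sys.argv[2:]+["tray"]:
        for a in ctrl.place_of(cam,q)[:2]: print(cam,q,np.round(a["uv"],0),round(a["confidence"],2),px2w(cam,a["uv"],z=3 if q!="tray" else 0).round(0))
E
python3 chk.py open_w weight
```

```text
[525.8 363.6 167. ] [179.9   0.  145.1] [0.1 0.9 2.9] [ 0.22 -0.02 -0.06] 14.3 q7 0.38 25.0667
wrist weight [275.  55.] 0.85 [402. 399.   3.]
wrist tray [265.  56.] 0.6 [397. 391.   0.]
side weight [308. 176.] 0.27 [439. 371.   3.]
side tray [302. 172.] 0.77 [412. 418.   0.]
top tray [176. 198.] 0.4 [455. 579.   0.]
```

View pics/open_w.png

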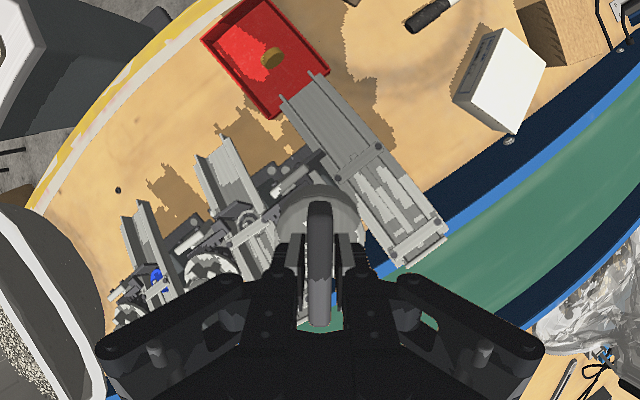

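The picture shows the brass weight in the tray at (272,57). I shut the gate, relax, release the key and leave it seated, then move the tray.

Emit:
send_rows --rows '[{"x": 0,"y": 0,"z": 0,"roll": -4,"claw": 1},{"x": 0,"y": 0,"z": 0,"roll": -8,"claw": 1},{"x": 0,"y": 0,"z": 0,"roll": -12,"claw": 1},{"x": 0,"y": 0,"z": 0,"roll": -16,"claw": 1},{"x": 0,"y": 0,"z": 0,"roll": -20,"claw": 1}]'

```text
clock: 25.93
eef_pos: [525.6, 363.5, 167.0]
tool_rot: [3.141, 0.0, 2.181]
force: [0.0, 0.6, 4.9]
width: 14.4
```

Emit:
send_rows --rows '[{"x": 0,"y": 0,"z": 0,"roll": -4,"claw": 1},{"x": 0,"y": 0,"z": 0,"roll": -8,"claw": 1},{"x": 0,"y": 0,"z": 0,"roll": -12,"claw": 1},{"x": 0,"y": 0,"z": 0,"roll": -16,"claw": 1},{"x": 0,"y": 0,"z": 0,"roll": -20,"claw": 1}]'

```text
clock: 26.35
eef_pos: [525.7, 363.6, 167.0]
tool_rot: [3.141, -0.0, 1.832]
force: [0.9, 0.7, 5.0]
width: 14.6
```

Emit:
send_rows --rows '[{"x": 0,"y": 0,"z": 0,"roll": -4,"claw": 1},{"x": 0,"y": 0,"z": 0,"roll": -8,"claw": 1},{"x": 0,"y": 0,"z": 0,"roll": -12,"claw": 1},{"x": 0,"y": 0,"z": 0,"roll": -16,"claw": 1},{"x": 0,"y": 0,"z": 0,"roll": -20,"claw": 1}]'

```text
clock: 26.77
eef_pos: [525.8, 363.7, 167.0]
tool_rot: [3.141, -0.001, 1.483]
force: [0.6, 1.4, 4.4]
width: 14.9
```

Emit:
send_rows --rows '[{"x": 0,"y": 0,"z": 0,"roll": -4,"claw": 1},{"x": 0,"y": 0,"z": 0,"roll": -8,"claw": 1},{"x": 0,"y": 0,"z": 0,"roll": -12,"claw": 1},{"x": 0,"y": 0,"z": 0,"roll": -16,"claw": 1},{"x": 0,"y": 0,"z": 0,"roll": -20,"claw": 1}]'

```text
clock: 27.18
eef_pos: [525.9, 363.7, 167.0]
tool_rot: [3.141, -0.001, 1.134]
force: [1.1, 2.6, 4.5]
width: 14.7
```

Emit:
send_rows --rows '[{"x": 0,"y": 0,"z": 0,"roll": -1,"claw": 1},{"x": 0,"y": 0,"z": 0,"roll": -1,"claw": 1},{"x": 0,"y": 0,"z": 0,"roll": 1,"claw": 1},{"x": 0,"y": 0,"z": 0,"roll": 2,"claw": 1},{"x": 0,"y": 0,"z": 0,"roll": 2,"claw": 1}]'

```text
clock: 27.6
eef_pos: [525.9, 363.6, 167.0]
tool_rot: [3.141, -0.001, 1.172]
force: [0.3, 1.6, 5.0]
width: 14.5
```

```bash
python3 -c "
from h import *
s=ctrl.read_state();print(s['eef_pos'].round(1),np.degrees(s['tool_rot']).round(1),s['force'].round(1),s['torque'].round(2),s['width'])"
```

```text
[525.9 363.6 167. ] [ 1.80e+02 -1.00e-01  6.71e+01] [0.3 1.6 5. ] [ 0.22 -0.2   0.05] 14.525776986041521
```

Emit:
send_rows --rows '[{"x": 0,"y": 0,"z": 0,"roll": 0,"claw": 0.8},{"x": 0,"y": 0,"z": 0,"roll": 0,"claw": 0.4},{"x": 0,"y": 0,"z": 0,"roll": 0,"claw": 0},{"x": 0,"y": 0,"z": 0,"roll": 0,"claw": 0},{"x": 0,"y": 0,"z": 0,"roll": 0,"claw": 0}]'

```text
clock: 28.02
eef_pos: [524.7, 362.8, 166.0]
tool_rot: [-3.141, 0.002, 1.171]
force: [1.1, -0.1, 0.2]
width: 65.3
```

Emit:
send_rows --rows '[{"x": 0,"y": 0,"z": 2,"roll": 0,"claw": 0},{"x": 0,"y": 0,"z": 5,"roll": 0,"claw": 0},{"x": 0,"y": 0,"z": 8,"roll": 0,"claw": 0},{"x": -3,"y": 0,"z": 8,"roll": 6,"claw": 0},{"x": -6,"y": 1,"z": 8,"roll": 12,"claw": 0}]'

```text
clock: 28.43
eef_pos: [467.7, 370.6, 248.5]
tool_rot: [3.137, -0.001, 1.38]
force: [-1.1, 0.0, -0.5]
width: 85.5
```

Emit:
send_rows --rows '[{"x": -3,"y": 2,"z": 0,"roll": 35,"claw": 0},{"x": -6.8,"y": 2,"z": 0,"roll": 35,"claw": 0},{"x": -6.8,"y": 2,"z": 0,"roll": 35,"claw": 0},{"x": -6.8,"y": 2,"z": 0,"roll": 35,"claw": 0},{"x": -6.8,"y": 2,"z": 0,"roll": 35,"claw": 0}]'

```text
clock: 28.85
eef_pos: [396.3, 393.4, 246.6]
tool_rot: [-3.141, 0.0, 1.999]
force: [0.3, 0.1, 1.1]
width: 84.9
```

Emit:
send_rows --rows '[{"x": 0,"y": 0,"z": 0,"roll": 35,"claw": 0},{"x": 0,"y": 0,"z": 0,"roll": 35,"claw": 0},{"x": 0,"y": 0,"z": 0,"roll": 35,"claw": 0},{"x": 0,"y": 0,"z": 0,"roll": 35,"claw": 0},{"x": 0,"y": 0,"z": 0,"roll": 35,"claw": 0}]'

```text
clock: 29.27
eef_pos: [397.2, 392.9, 246.4]
tool_rot: [-3.141, -0.0, 2.608]
force: [-0.3, -1.4, 0.3]
width: 84.9
```

Emit:
send_rows --rows '[{"x": 0,"y": 0,"z": 0,"roll": 35,"claw": 0},{"x": 0,"y": 0,"z": 0,"roll": 35,"claw": 0},{"x": 0,"y": 0,"z": 0,"roll": 35,"claw": 0},{"x": 0,"y": 0,"z": 0,"roll": 35,"claw": 0},{"x": 0,"y": 0,"z": 0,"roll": 35,"claw": 0}]'

```text
clock: 29.68
eef_pos: [397.2, 392.8, 246.4]
tool_rot: [-3.141, -0.001, -3.064]
force: [-0.2, -0.7, 0.1]
width: 85.6
```

Emit:
send_rows --rows '[{"x": 0,"y": 0,"z": 0,"roll": 0.3,"claw": 0},{"x": 0,"y": 0,"z": 0,"roll": 0.3,"claw": 0},{"x": 0,"y": 0,"z": 0,"roll": 0.3,"claw": 0},{"x": 0,"y": 0,"z": 0,"roll": 0.3,"claw": 0}]'

```text
clock: 30.02
eef_pos: [397.4, 393.2, 246.6]
tool_rot: [-3.141, -0.0, -3.067]
force: [0.2, 0.0, -0.3]
width: 85.3
```

```bash
python3 -c "
from fit import *
tray()"; python3 look.py w7 weight lip_weights lip_bearings tray key
```

```text
tray conf 0.62 n 667 c [399.5 392.8] size [99.2 70.5] yaw(of x) mod180 -85.9 z [27.2 33.2 34.9]
eef [397.3 393.4 246.6] [-180.     0.  -175.6] w 85.3 t 30.1667 F [ 0.3  0.2 -0.1]
weight [319.8 174.7] 0.44 [410.9 395.1   0. ]
lip_weights [319.8 215.1] 0.92 [446.3 397.7  50. ]
lip_weights [452.6 206.8] 0.25 [425.5 555.3  50. ]
lip_bearings [248.3 209.8] 0.83 [446.4 315.8  50. ]
tray [317.1 163.9] 0.83 [397.4 390.7   0. ]
key [284.  304.6] 0.75 [612.  356.6  -0. ]
key [453.9 205.8] 0.74 [438.9 582.4   0. ]
key [169.8 197.4] 0.48 [456.5 190.1   0. ]
```

Emit:
send_rows --rows '[{"x": 0,"y": 0,"z": -4,"roll": 0,"claw": 0},{"x": 0,"y": 0,"z": -8,"roll": 0,"claw": 0},{"x": 0,"y": 0,"z": -12,"roll": 0,"claw": 0},{"x": 0,"y": 0,"z": -15,"roll": 0,"claw": 0},{"x": 0,"y": 0,"z": -18,"roll": 0,"claw": 0}]'

```text
clock: 30.83
eef_pos: [397.1, 393.0, 64.9]
tool_rot: [-3.141, -0.001, -3.065]
force: [-0.4, -0.2, 0.3]
width: 85.9
```

Emit:
send_rows --rows '[{"x": 0,"y": 0,"z": -2,"roll": 0,"claw": 0},{"x": 0,"y": 0,"z": -4,"roll": 0,"claw": 0},{"x": 0,"y": 0,"z": -5.1,"roll": 0,"claw": 0},{"x": 0,"y": 0,"z": -5.1,"roll": 0,"claw": 0.3},{"x": 0,"y": 0,"z": -5.1,"roll": 0,"claw": 0.5}]'

```text
clock: 31.25
eef_pos: [397.2, 393.1, 15.9]
tool_rot: [-3.141, -0.001, -3.065]
force: [-0.2, -0.1, -0.3]
width: 68.7
```

Emit:
send_rows --rows '[{"x": 0,"y": 0,"z": 0,"roll": 0,"claw": 0.5},{"x": 0,"y": 0,"z": 0,"roll": 0,"claw": 0.5},{"x": 0,"y": 0,"z": 0,"roll": 0,"claw": 0.5},{"x": 0,"y": 0,"z": 0,"roll": 0,"claw": 0.5}]'

```text
clock: 31.58
eef_pos: [397.8, 393.7, 16.5]
tool_rot: [3.141, 0.001, -3.065]
force: [-0.6, -0.8, -1.2]
width: 68.8
```

Emit:
send_rows --rows '[{"x": 0,"y": 0,"z": 0.6,"roll": 0,"claw": 0.5},{"x": -1,"y": -1,"z": 0.7,"roll": -1,"claw": 0.5},{"x": -1,"y": -3,"z": 0.7,"roll": -2,"claw": 0.5},{"x": -1,"y": -5,"z": 0.7,"roll": -3,"claw": 0.5},{"x": -0.5,"y": -7,"z": 0.7,"roll": -4.4,"claw": 0.5}]'

```text
clock: 32.0
eef_pos: [391.2, 323.0, 23.3]
tool_rot: [3.141, -0.001, -3.14]
force: [0.6, 0.1, -1.9]
width: 68.7
```

Emit:
send_rows --rows '[{"x": 0.4,"y": -0.7,"z": 0,"roll": 0,"claw": 0.5},{"x": 0.9,"y": -0.75,"z": 0,"roll": 0,"claw": 0.5},{"x": 0.9,"y": -0.75,"z": 0,"roll": 0,"claw": 0.5},{"x": 0.9,"y": -0.75,"z": -0.4,"roll": 0,"claw": 0.5},{"x": 0.9,"y": -0.75,"z": -0.7,"roll": 0,"claw": 0.5}]'

```text
clock: 32.42
eef_pos: [401.4, 317.7, 15.5]
tool_rot: [3.14, 0.001, -3.14]
force: [-0.2, -0.3, -1.2]
width: 68.6
```

Emit:
send_rows --rows '[{"x": 0,"y": 0,"z": 0,"roll": 0,"claw": 0.5},{"x": 0,"y": 0,"z": 0,"roll": 0,"claw": 0},{"x": 0,"y": 0,"z": 0,"roll": 0,"claw": 0},{"x": 0,"y": 0,"z": 0,"roll": 0,"claw": 0},{"x": 0,"y": 0,"z": 0,"roll": 0,"claw": 0}]'

```text
clock: 32.83
eef_pos: [401.2, 316.0, 15.6]
tool_rot: [-3.142, -0.0, -3.141]
force: [-0.0, 0.1, -0.4]
width: 85.8
```

Emit:
send_rows --rows '[{"x": 0,"y": 0,"z": 4,"roll": 0,"claw": 0},{"x": 0,"y": 0,"z": 8,"roll": 0,"claw": 0},{"x": 0,"y": 0,"z": 12,"roll": 0,"claw": 0},{"x": 0,"y": 0,"z": 16,"roll": 0,"claw": 0},{"x": 0,"y": 0,"z": 20,"roll": 0,"claw": 0}]'

```text
clock: 33.25
eef_pos: [400.9, 315.4, 217.6]
tool_rot: [-3.141, -0.0, -3.142]
force: [0.4, -0.2, 0.2]
width: 85.3
```

Emit:
send_rows --rows '[{"x": 0,"y": 0,"z": 3,"roll": 0,"claw": 0},{"x": 0,"y": 0,"z": 3,"roll": 0,"claw": 0},{"x": 0,"y": 0,"z": 3,"roll": 0,"claw": 0},{"x": 0,"y": 0,"z": 3,"roll": 0,"claw": 0}]'

```text
clock: 33.58
eef_pos: [400.9, 315.3, 245.3]
tool_rot: [-3.141, -0.001, -3.142]
force: [-0.7, -0.4, -0.4]
width: 85.0
```

```bash
python3 -c "
from fit import *
tray()"; python3 look.py w8 weight lip_weights lip_bearings tray key
```

```text
tray conf 0.79 n 525 c [402.7 317.1] size [70.4 99.4] yaw(of x) mod180 89.8 z [26.5 32.2 33.8]
eef [400.6 315.2 244.2] [-1.799e+02 -1.000e-01 -1.800e+02] w 85.2 t 33.7333 F [ 0.3  0.7 -0.9]
weight [340.5 162. ] 0.78 [397.2 341.    0. ]
lip_weights [394.5 211.8] 0.81 [445.  400.5  50. ]
lip_bearings [317.7 211.6] 0.73 [444.3 313.1  50. ]
tray [319.6 167.2] 0.85 [403.7 315.2   0. ]
key [368.8 307.4] 0.65 [615.6 389.1   0. ]
```

Emit:
send_rows --rows '[{"x": 2,"y": 0,"z": 0,"roll": -35,"claw": 0},{"x": 4,"y": 0.5,"z": 0,"roll": -35,"claw": 0},{"x": 7,"y": 1.2,"z": 0,"roll": -35,"claw": 0},{"x": 10,"y": 1.2,"z": 0,"roll": -35,"claw": 0},{"x": 11,"y": 1.2,"z": 0,"roll": -35,"claw": 0}]'

```text
clock: 34.4
eef_pos: [515.8, 327.3, 245.4]
tool_rot: [3.14, 0.003, 2.523]
force: [0.2, -0.0, -0.3]
width: 85.0
```

Emit:
send_rows --rows '[{"x": 0,"y": 0,"z": 0,"roll": -35,"claw": 0},{"x": 0,"y": 0,"z": 0,"roll": -35,"claw": 0},{"x": 0,"y": 0,"z": 0,"roll": -35,"claw": 0},{"x": 0,"y": 0,"z": 0,"roll": -35,"claw": 0},{"x": 0,"y": 0,"z": 0,"roll": -35,"claw": 0}]'

```text
clock: 34.82
eef_pos: [511.3, 327.8, 245.2]
tool_rot: [-3.141, 0.0, 1.914]
force: [-0.5, 0.3, 0.0]
width: 85.4
```

Emit:
send_rows --rows '[{"x": 0,"y": 0,"z": 0,"roll": -35,"claw": 0},{"x": 0,"y": 0,"z": 0,"roll": -35,"claw": 0},{"x": 0,"y": 0,"z": 0,"roll": -35,"claw": 0},{"x": 0,"y": 0,"z": 0,"roll": -35,"claw": 0},{"x": 0,"y": 0,"z": 0,"roll": -35,"claw": 0}]'

```text
clock: 35.23
eef_pos: [511.2, 327.9, 245.3]
tool_rot: [-3.141, 0.0, 1.303]
force: [-0.0, 0.2, 0.1]
width: 85.3
```

Emit:
send_rows --rows '[{"x": 0,"y": 0,"z": 0,"roll": -8,"claw": 0},{"x": 0,"y": 0,"z": 0,"roll": -8,"claw": 0},{"x": 0,"y": 0,"z": 0,"roll": -8,"claw": 0},{"x": 0,"y": 0,"z": 0,"roll": -8,"claw": 0},{"x": 0,"y": 0,"z": 0,"roll": -8,"claw": 0}]'

```text
clock: 35.65
eef_pos: [511.3, 327.9, 245.6]
tool_rot: [-3.141, -0.0, 1.172]
force: [0.5, -0.4, 0.7]
width: 85.6
```

```bash
python3 -c "
from keyfit import *
keyfit(116)"
```

```text
key conf 0.85 n 1476 z 184.2 c [525.3 363.3] size [57.7 10.5] handle yaw 67.3 eef [511.3 327.9 245.6] yaw 67.1 in tool [38.1 -0.9] uv [321. 150.] t 35.65
```

Emit:
send_rows --rows '[{"x": 0.7,"y": 2,"z": -1,"roll": 0,"claw": 0},{"x": 1.42,"y": 3.55,"z": -2,"roll": 0,"claw": 0},{"x": 1.42,"y": 3.55,"z": -4,"roll": 0,"claw": 0},{"x": 1.42,"y": 3.55,"z": -6,"roll": 0,"claw": 0},{"x": 1.42,"y": 3.55,"z": -7.8,"roll": 0,"claw": 0}]'

```text
clock: 36.17
eef_pos: [525.5, 363.6, 166.6]
tool_rot: [-3.141, -0.0, 1.171]
force: [-0.8, -0.6, -0.9]
width: 85.6
```

Emit:
send_rows --rows '[{"x": 0,"y": 0,"z": 0,"roll": 0,"claw": 0},{"x": 0,"y": 0,"z": 0,"roll": 0,"claw": 0.5},{"x": 0,"y": 0,"z": 0,"roll": 0,"claw": 0.8},{"x": 0,"y": 0,"z": 0,"roll": 0,"claw": 1},{"x": 0,"y": 0,"z": 0,"roll": 0,"claw": 1}]'

```text
clock: 36.58
eef_pos: [526.3, 363.7, 169.1]
tool_rot: [3.14, -0.002, 1.17]
force: [0.5, 0.3, -1.1]
width: 38.7
```

Emit:
send_rows --rows '[{"x": 0,"y": 0,"z": 0,"roll": 0,"claw": 1},{"x": 0,"y": 0,"z": 0,"roll": 0,"claw": 1},{"x": 0,"y": 0,"z": 0,"roll": 0,"claw": 1},{"x": 0,"y": 0,"z": 0,"roll": 0,"claw": 1},{"x": 0,"y": 0,"z": 0,"roll": 0,"claw": 1}]'

```text
clock: 37.0
eef_pos: [525.9, 363.6, 168.8]
tool_rot: [3.141, -0.001, 1.17]
force: [-0.7, 0.2, 5.1]
width: 14.0
```

```bash
python3 -c "
from h import *
s=ctrl.read_state();print(s['eef_pos'].round(1),np.degrees(s['tool_rot']).round(1),s['force'].round(1),s['torque'].round(2),s['width'])"
```

```text
[525.9 363.6 168.8] [ 1.8e+02 -1.0e-01  6.7e+01] [-0.7  0.2  5.1] [-0.09  0.31 -0.07] 13.975309086027826
```

Emit:
send_rows --rows '[{"x": 0,"y": 0,"z": 1,"roll": 0,"claw": 1},{"x": 0,"y": 0,"z": 2,"roll": 0,"claw": 1},{"x": 0,"y": 0,"z": 4,"roll": 0,"claw": 1},{"x": 0,"y": 0,"z": 6,"roll": 0,"claw": 1},{"x": 0,"y": 0,"z": 7.8,"roll": 0,"claw": 1}]'

```text
clock: 37.42
eef_pos: [525.5, 363.2, 247.3]
tool_rot: [3.142, 0.0, 1.169]
force: [0.6, 0.9, -2.7]
width: 13.1
```

Emit:
send_rows --rows '[{"x": -1,"y": -3.6,"z": 0,"roll": -2,"claw": 1},{"x": -2,"y": -7.2,"z": 0,"roll": -4,"claw": 1},{"x": -3,"y": -11,"z": 0,"roll": -6,"claw": 1},{"x": -3.5,"y": -14.3,"z": 0,"roll": -6,"claw": 1},{"x": -3.5,"y": -14.3,"z": 0,"roll": -6,"claw": 1}]'

```text
clock: 37.83
eef_pos: [489.3, 211.5, 247.0]
tool_rot: [3.141, 0.005, 1.055]
force: [-0.1, -0.8, -3.4]
width: 14.1
```

Emit:
send_rows --rows '[{"x": 0,"y": 0,"z": 0,"roll": 0,"claw": 1},{"x": 0,"y": 0,"z": 0,"roll": 0,"claw": 1},{"x": 0,"y": 0,"z": 0,"roll": 0,"claw": 1},{"x": 0,"y": 0,"z": 0,"roll": 0,"claw": 1},{"x": 0,"y": 0,"z": 0,"roll": 0,"claw": 1}]'

```text
clock: 38.25
eef_pos: [490.5, 221.4, 245.5]
tool_rot: [-3.141, 0.0, 1.067]
force: [-0.1, 0.3, -3.1]
width: 14.0
```

```bash
python3 sl.py bearings 519.8 273.3;  python3 - <<'E'
from keyfit import *
s=ctrl.read_state();keyfit(s["eef_pos"][2]-52)
E
```

```text
bearings nose [520.  273.1] fit 351 [520.  272.6] 1.0 eef [490.5 221.4 245.5] yaw 61.1 w 14.0 t 38.25 q7 -0.63
key conf 0.63 n 2720 z 260.6 c [490.4 221. ] size [58.2 11. ] handle yaw 61.5 eef [490.5 221.2 245.5] yaw 61.1 in tool [-0.2 -0.1] uv [322. 226.] t 38.3
```

View pics/sl_bearings.png

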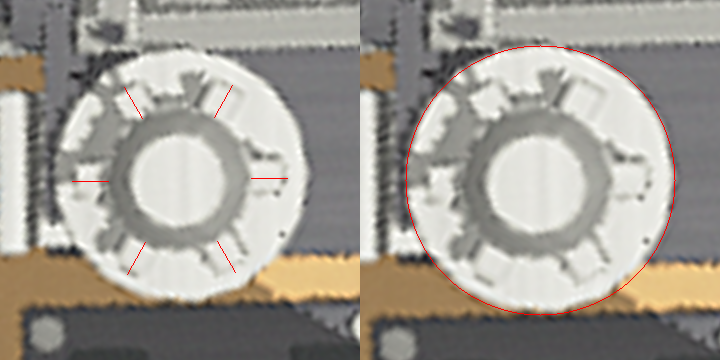

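The overlay fits: the nose is centred and the teeth are at about 1.5°. The key is at 61.4°, so no turn is needed.

Emit:
send_rows --rows '[{"x": 1.5,"y": 2.6,"z": 0,"roll": 0,"claw": 1},{"x": 2.96,"y": 5.18,"z": -1,"roll": 0,"claw": 1},{"x": 2.96,"y": 5.18,"z": -3,"roll": 0,"claw": 1},{"x": 2.96,"y": 5.18,"z": -4.4,"roll": 0,"claw": 1},{"x": 2.96,"y": 5.18,"z": -4.4,"roll": 0,"claw": 1}]'

```text
clock: 38.82
eef_pos: [518.1, 272.1, 198.5]
tool_rot: [-3.138, 0.005, 1.066]
force: [-0.8, -1.8, -2.8]
width: 13.8
```

Emit:
send_rows --rows '[{"x": 0,"y": 0,"z": 0,"roll": 0,"claw": 1},{"x": 0,"y": 0,"z": 0,"roll": 0,"claw": 1},{"x": 0,"y": 0,"z": 0,"roll": 0,"claw": 1},{"x": 0,"y": 0,"z": 0,"roll": 0,"claw": 1},{"x": 0,"y": 0,"z": 0,"roll": 0,"claw": 1}]'

```text
clock: 39.23
eef_pos: [520.6, 272.2, 202.5]
tool_rot: [3.141, -0.001, 1.065]
force: [0.1, 0.8, -1.9]
width: 14.1
```

Emit:
send_rows --rows '[{"x": 0,"y": 0,"z": 0,"roll": 0,"claw": 1},{"x": 0,"y": 0,"z": 0,"roll": 0,"claw": 1}]'

```text
clock: 39.4
eef_pos: [520.3, 272.2, 202.0]
tool_rot: [3.141, -0.001, 1.065]
force: [-0.4, 1.0, -2.2]
width: 14.1
```

Emit:
send_rows --rows '[{"x": -0.02,"y": 0.08,"z": 0,"roll": 0.3,"claw": 1},{"x": -0.02,"y": 0.08,"z": -0.5,"roll": 0.3,"claw": 1},{"x": -0.02,"y": 0.08,"z": -1,"roll": 0.3,"claw": 1},{"x": -0.02,"y": 0.08,"z": -1.4,"roll": 0.3,"claw": 1},{"x": -0.02,"y": 0.08,"z": -1.4,"roll": 0.3,"claw": 1}]'

```text
clock: 39.82
eef_pos: [519.2, 272.7, 186.3]
tool_rot: [-3.14, 0.002, 1.07]
force: [-0.6, 0.5, -2.3]
width: 13.8
```

Emit:
send_rows --rows '[{"x": 0,"y": 0,"z": -0.2,"roll": 0,"claw": 1},{"x": 0,"y": 0,"z": -0.4,"roll": 0,"claw": 1},{"x": 0,"y": 0,"z": -0.6,"roll": 0,"claw": 1},{"x": 0,"y": 0,"z": -0.8,"roll": 0,"claw": 1},{"x": 0,"y": 0,"z": -0.8,"roll": 0,"claw": 1}]'

```text
clock: 40.23
eef_pos: [519.8, 272.9, 179.3]
tool_rot: [-3.141, 0.0, 1.07]
force: [-0.9, -0.1, -2.5]
width: 14.0
```

Engaged. I go to the shoulder at TCP z of about 168.8.

Emit:
send_rows --rows '[{"x": 0,"y": 0,"z": -0.3,"roll": 0,"claw": 1},{"x": 0,"y": 0,"z": -0.6,"roll": 0,"claw": 1},{"x": 0,"y": 0,"z": -0.9,"roll": 0,"claw": 1},{"x": 0,"y": 0,"z": -1.1,"roll": 0,"claw": 1},{"x": 0,"y": 0,"z": -1.15,"roll": 0,"claw": 1}]'

```text
clock: 40.65
eef_pos: [520.0, 272.8, 168.8]
tool_rot: [-3.141, -0.0, 1.07]
force: [-2.6, -0.5, 7.6]
width: 14.3
```

Emit:
send_rows --rows '[{"x": 0,"y": 0,"z": 0,"roll": 0,"claw": 1},{"x": 0,"y": 0,"z": 0,"roll": 0,"claw": 1},{"x": 0,"y": 0,"z": 0,"roll": 0,"claw": 1}]'

```text
clock: 40.9
eef_pos: [520.0, 272.8, 168.8]
tool_rot: [-3.141, -0.0, 1.07]
force: [-3.1, -0.7, 6.1]
width: 14.0
```

Emit:
send_rows --rows '[{"x": 0,"y": 0,"z": 0,"roll": 4,"claw": 1},{"x": 0,"y": 0,"z": 0,"roll": 8,"claw": 1},{"x": 0,"y": 0,"z": 0,"roll": 12,"claw": 1},{"x": 0,"y": 0,"z": 0,"roll": 16,"claw": 1},{"x": 0,"y": 0,"z": 0,"roll": 20,"claw": 1}]'

```text
clock: 41.32
eef_pos: [520.3, 273.2, 168.8]
tool_rot: [3.141, -0.001, 1.422]
force: [-1.5, 0.1, 4.9]
width: 13.6
```

Emit:
send_rows --rows '[{"x": 0,"y": 0,"z": 0,"roll": 4,"claw": 1},{"x": 0,"y": 0,"z": 0,"roll": 8,"claw": 1},{"x": 0,"y": 0,"z": 0,"roll": 12,"claw": 1},{"x": 0,"y": 0,"z": 0,"roll": 16,"claw": 1},{"x": 0,"y": 0,"z": 0,"roll": 20,"claw": 1}]'

```text
clock: 41.73
eef_pos: [520.2, 273.3, 168.8]
tool_rot: [3.141, -0.001, 1.771]
force: [-1.2, 0.3, 5.3]
width: 14.2
```

Emit:
send_rows --rows '[{"x": 0,"y": 0,"z": 0,"roll": 4,"claw": 1},{"x": 0,"y": 0,"z": 0,"roll": 8,"claw": 1},{"x": 0,"y": 0,"z": 0,"roll": 12,"claw": 1},{"x": 0,"y": 0,"z": 0,"roll": 16,"claw": 1},{"x": 0,"y": 0,"z": 0,"roll": 20,"claw": 1}]'

```text
clock: 42.15
eef_pos: [520.1, 273.3, 168.8]
tool_rot: [3.141, -0.001, 2.12]
force: [-2.0, 0.1, 4.5]
width: 14.1
```

Emit:
send_rows --rows '[{"x": 0,"y": 0,"z": 0,"roll": 4,"claw": 1},{"x": 0,"y": 0,"z": 0,"roll": 8,"claw": 1},{"x": 0,"y": 0,"z": 0,"roll": 12,"claw": 1},{"x": 0,"y": 0,"z": 0,"roll": 16,"claw": 1},{"x": 0,"y": 0,"z": 0,"roll": 19,"claw": 1}]'

```text
clock: 42.57
eef_pos: [520.1, 273.3, 168.8]
tool_rot: [3.141, -0.0, 2.451]
force: [-2.6, -0.5, 3.8]
width: 13.9
```

Emit:
send_rows --rows '[{"x": 0,"y": 0,"z": 0,"roll": 0,"claw": 1},{"x": 0,"y": 0,"z": 0,"roll": 0,"claw": 1},{"x": 0,"y": 0,"z": 0,"roll": 0,"claw": 1},{"x": 0,"y": 0,"z": 0,"roll": 0,"claw": 1},{"x": 0,"y": 0,"z": 0,"roll": 0,"claw": 1}]'

```text
clock: 42.98
eef_pos: [520.1, 273.3, 168.8]
tool_rot: [3.141, -0.0, 2.447]
force: [-2.4, -0.2, 7.0]
width: 14.0
```

```bash
python3 chk.py open_b bearing weight
```

```text
[520.1 273.3 168.8] [180.   -0.  140.2] [-2.4 -0.2  7. ] [-0.02  0.47 -0.02] 14.0 q7 0.42 42.9833
wrist bearing [261.  52.] 0.93 [388. 312.   3.]
wrist weight [291.  34.] 0.96 [394. 344.   3.]
wrist tray [278.  61.] 0.88 [405. 318.   0.]
side tray [301. 184.] 0.37 [404. 307.   0.]
```

View pics/open_b.png

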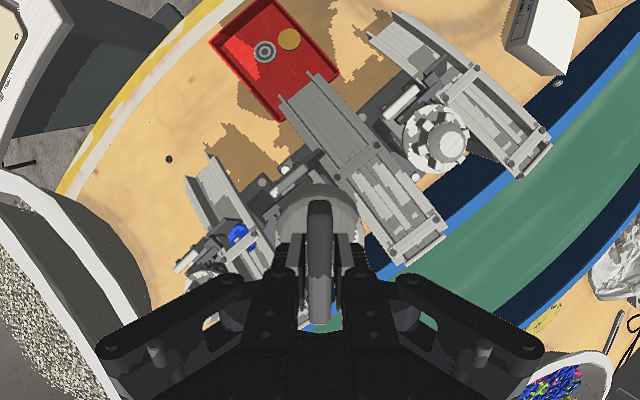

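The bearing at (264,51) and the weight at (289,39) are both in the tray. I shut, relax, release, and go to the tray.

Emit:
send_rows --rows '[{"x": 0,"y": 0,"z": 0,"roll": -4,"claw": 1},{"x": 0,"y": 0,"z": 0,"roll": -8,"claw": 1},{"x": 0,"y": 0,"z": 0,"roll": -12,"claw": 1},{"x": 0,"y": 0,"z": 0,"roll": -16,"claw": 1},{"x": 0,"y": 0,"z": 0,"roll": -20,"claw": 1}]'

```text
clock: 44.0
eef_pos: [520.4, 273.2, 168.8]
tool_rot: [3.14, -0.0, 2.095]
force: [-1.6, -0.4, 5.6]
width: 14.0
```

Emit:
send_rows --rows '[{"x": 0,"y": 0,"z": 0,"roll": -4,"claw": 1},{"x": 0,"y": 0,"z": 0,"roll": -8,"claw": 1},{"x": 0,"y": 0,"z": 0,"roll": -12,"claw": 1},{"x": 0,"y": 0,"z": 0,"roll": -16,"claw": 1},{"x": 0,"y": 0,"z": 0,"roll": -20,"claw": 1}]'

```text
clock: 44.42
eef_pos: [520.3, 273.2, 168.8]
tool_rot: [3.141, -0.0, 1.746]
force: [-2.7, -1.6, 6.0]
width: 13.9
```

Emit:
send_rows --rows '[{"x": 0,"y": 0,"z": 0,"roll": -4,"claw": 1},{"x": 0,"y": 0,"z": 0,"roll": -8,"claw": 1},{"x": 0,"y": 0,"z": 0,"roll": -12,"claw": 1},{"x": 0,"y": 0,"z": 0,"roll": -16,"claw": 1},{"x": 0,"y": 0,"z": 0,"roll": -20,"claw": 1}]'

```text
clock: 44.83
eef_pos: [520.2, 273.2, 168.8]
tool_rot: [3.141, -0.001, 1.397]
force: [-1.4, -1.2, 4.3]
width: 13.7
```

Emit:
send_rows --rows '[{"x": 0,"y": 0,"z": 0,"roll": -4,"claw": 1},{"x": 0,"y": 0,"z": 0,"roll": -8,"claw": 1},{"x": 0,"y": 0,"z": 0,"roll": -12,"claw": 1},{"x": 0,"y": 0,"z": 0,"roll": -16,"claw": 1},{"x": 0,"y": 0,"z": 0,"roll": -20,"claw": 1}]'

```text
clock: 45.25
eef_pos: [520.3, 273.2, 168.8]
tool_rot: [3.141, -0.001, 1.048]
force: [-0.6, 0.4, 4.7]
width: 13.7
```

Emit:
send_rows --rows '[{"x": 0,"y": 0,"z": 0,"roll": -1,"claw": 1},{"x": 0,"y": 0,"z": 0,"roll": -1,"claw": 1},{"x": 0,"y": 0,"z": 0,"roll": 1,"claw": 1},{"x": 0,"y": 0,"z": 0,"roll": 2,"claw": 1},{"x": 0,"y": 0,"z": 0,"roll": 2,"claw": 1}]'

```text
clock: 45.67
eef_pos: [520.4, 273.3, 168.8]
tool_rot: [3.141, -0.001, 1.087]
force: [-2.7, -0.3, 5.8]
width: 13.9
```

Emit:
send_rows --rows '[{"x": 0,"y": 0,"z": 0,"roll": 0,"claw": 0.8},{"x": 0,"y": 0,"z": 0,"roll": 0,"claw": 0.4},{"x": 0,"y": 0,"z": 0,"roll": 0,"claw": 0},{"x": 0,"y": 0,"z": 0,"roll": 0,"claw": 0},{"x": 0,"y": 0,"z": 0,"roll": 0,"claw": 0}]'

```text
clock: 46.08
eef_pos: [520.0, 272.8, 167.9]
tool_rot: [3.142, 0.0, 1.087]
force: [0.7, 0.5, -1.0]
width: 64.7
```

Emit:
send_rows --rows '[{"x": 0,"y": 0,"z": 2,"roll": 0,"claw": 0},{"x": 0,"y": 0,"z": 5,"roll": 0,"claw": 0},{"x": 0,"y": 0,"z": 8,"roll": 0,"claw": 0},{"x": -3,"y": 1,"z": 8,"roll": 6,"claw": 0},{"x": -6,"y": 2,"z": 8,"roll": 12,"claw": 0}]'

```text
clock: 46.5
eef_pos: [462.0, 292.4, 249.9]
tool_rot: [3.137, -0.003, 1.298]
force: [0.7, 0.8, -0.7]
width: 85.3
```

Emit:
send_rows --rows '[{"x": -3,"y": 2,"z": 0,"roll": 35,"claw": 0},{"x": -6,"y": 2.3,"z": 0,"roll": 35,"claw": 0},{"x": -6,"y": 2.3,"z": 0,"roll": 35,"claw": 0},{"x": -6,"y": 2.3,"z": 0,"roll": 35,"claw": 0},{"x": -6,"y": 2.3,"z": 0,"roll": 35,"claw": 0}]'

```text
clock: 46.92
eef_pos: [399.4, 316.3, 248.3]
tool_rot: [3.141, -0.0, 1.915]
force: [0.8, 0.1, 0.4]
width: 85.1
```

Emit:
send_rows --rows '[{"x": 0,"y": 0,"z": 0,"roll": 35,"claw": 0},{"x": 0,"y": 0,"z": 0,"roll": 35,"claw": 0},{"x": 0,"y": 0,"z": 0,"roll": 35,"claw": 0},{"x": 0,"y": 0,"z": 0,"roll": 35,"claw": 0},{"x": 0,"y": 0,"z": 0,"roll": 35,"claw": 0}]'

```text
clock: 47.33
eef_pos: [400.1, 315.8, 248.1]
tool_rot: [3.142, 0.0, 2.524]
force: [0.3, -0.2, -0.2]
width: 85.8
```

Emit:
send_rows --rows '[{"x": 0,"y": 0,"z": 0,"roll": 35,"claw": 0},{"x": 0,"y": 0,"z": 0,"roll": 35,"claw": 0},{"x": 0,"y": 0,"z": 0,"roll": 35,"claw": 0},{"x": 0,"y": 0,"z": 0,"roll": 35,"claw": 0},{"x": 0,"y": 0,"z": 0,"roll": 35,"claw": 0}]'

```text
clock: 47.75
eef_pos: [400.1, 315.8, 248.1]
tool_rot: [-3.142, 0.0, 3.135]
force: [0.5, 0.0, 0.1]
width: 85.4
```

Emit:
send_rows --rows '[{"x": 0,"y": 0,"z": 0,"roll": 0.6,"claw": 0},{"x": 0,"y": 0,"z": 0,"roll": 0.6,"claw": 0},{"x": 0,"y": 0,"z": 0,"roll": 0.6,"claw": 0},{"x": 0,"y": 0,"z": 0,"roll": 0.6,"claw": 0}]'

```text
clock: 48.08
eef_pos: [400.0, 315.8, 248.1]
tool_rot: [-3.141, 0.0, 3.138]
force: [0.8, -0.4, -0.3]
width: 85.1
```

```bash
python3 -c "
from fit import *
tray()"; python3 look.py w9 lip_caps lip_bearings tray key stub_caps
```

```text
eef [399.9 316.  248.1] [-180.    -0.   179.9] w 85.3 t 48.2333 F [ 0.3 -0.2  0.7]
lip_caps [233.3 203.2] 0.84 [435.4 217.1  50. ]
lip_caps [187.9 287.2] 0.71 [555.2 138.   50. ]
lip_bearings [317.5 211.4] 0.94 [445.2 313.9  50. ]
tray [317.8 165.9] 0.68 [402.6 314.2   0. ]
key [282.  299.3] 0.67 [602.3 259.9   0. ]
key [163.4 275.6] 0.37 [571.7  70.8   0. ]
key [391.2 212.8] 0.26 [465.5 411.3   0. ]
stub_caps [188.6 290.1] 0.52 [513.8 173.6 116. ]Traceback (most recent call last):
  File "<string>", line 3, in <module>
    tray()
    ~~~~^^
  File "fit.py", line 13, in tray
    print("tray conf",r["confidence"],"n",len(P),"c",np.round(rc[0],1),"size",np.round(rc[1],1),"yaw(of x) mod180",round((yaw+90)%180-90,1),"z",np.percentile(P[:,2],[5,50,95]).round(1))
                                                                                                                                                ~~~~~~~~~~~~~^^^^^^^^^^^^^^^^^^
    return _quantile_unchecked(
        a, q, axis, out, overwrite_input, method, keepdims, weights)
    return _ureduce(a,
                    func=_quantile_ureduce_func,
    ...<5 lines>...
                    overwrite_input=overwrite_input,
                    method=method)
    r = func(a, **kwargs)
    result = _quantile(arr,
                       quantiles=q,
    ...<2 lines>...
                       out=out,
                       weights=wgt)
    slices_having_nans = np.isnan(arr[-1, ...])
                                  ~~~^^^^^^^^^
IndexError: index -1 is out of bounds for axis 0 with size 0
```

```bash
python3 - <<'E'
from stub import *
from fit import pts
im,d=ctrl.get_image("wrist")
m=np.zeros(d.shape,bool);m[150:300,160:360]=1
P=pts(m,d)
for n,y0 in(("caps",213),("bearings",315)):
    Q=P[abs(P[:,1]-y0)<28]
    F=Q[(Q[:,2]>46)&(Q[:,2]<70)]
    print(n,"minx by y:",[(y,F[abs(F[:,1]-y)<2][:,0].min().round(1)) for y in range(y0-14,y0+15,4) if (abs(F[:,1]-y)<2).any()])
    for x in range(440,490,8):
        S=Q[(abs(Q[:,0]-x)<3)&(Q[:,2]>48+(x-446)*.577-4)&(Q[:,2]<90)]
        # floor vs walls: print y-range of points above floor
        fl=50+(x-445)*.577
        W=S[S[:,2]>fl+9]
        if len(W)>3: print(x,"wall y",W[:,1].min().round(1),W[:,1].max().round(1),"mid",((W[:,1].min()+W[:,1].max())/2).round(1))
E
```

```text
caps minx by y: [(199, np.float64(433.6)), (203, np.float64(440.9)), (207, np.float64(438.7)), (211, np.float64(438.7)), (215, np.float64(439.3)), (219, np.float64(439.3)), (223, np.float64(436.6)), (227, np.float64(432.1))]
440 wall y 191.0 231.6 mid 211.3
448 wall y 191.2 232.0 mid 211.6
456 wall y 193.1 232.3 mid 212.7
464 wall y 192.3 232.1 mid 212.2
472 wall y 192.3 231.8 mid 212.1
480 wall y 192.1 232.0 mid 212.1
bearings minx by y: [(301, np.float64(438.1)), (305, np.float64(445.4)), (309, np.float64(445.5)), (313, np.float64(445.2)), (317, np.float64(445.0)), (321, np.float64(445.5)), (325, np.float64(445.3)), (329, np.float64(438.1))]
440 wall y 300.4 329.7 mid 315.1
448 wall y 295.1 333.9 mid 314.5
456 wall y 295.1 334.9 mid 315.0
464 wall y 296.2 334.8 mid 315.5
472 wall y 296.3 334.7 mid 315.5
480 wall y 296.3 334.6 mid 315.4
488 wall y 287.6 334.5 mid 311.0
```

Emit:
send_rows --rows '[{"x": 0,"y": 0,"z": -4,"roll": 0,"claw": 0},{"x": 0,"y": 0,"z": -8,"roll": 0,"claw": 0},{"x": 0,"y": 0,"z": -12,"roll": 0,"claw": 0},{"x": 0,"y": 0,"z": -15,"roll": 0,"claw": 0},{"x": 0,"y": 0,"z": -18,"roll": 0,"claw": 0}]'

```text
clock: 48.95
eef_pos: [399.7, 315.7, 66.4]
tool_rot: [-3.141, -0.0, 3.14]
force: [0.4, 0.8, 1.0]
width: 85.4
```

Emit:
send_rows --rows '[{"x": 0,"y": 0,"z": -2,"roll": 0,"claw": 0},{"x": 0,"y": 0,"z": -4,"roll": 0,"claw": 0},{"x": 0,"y": 0,"z": -5.2,"roll": 0,"claw": 0},{"x": 0,"y": 0,"z": -5.2,"roll": 0,"claw": 0.3},{"x": 0,"y": 0,"z": -5.2,"roll": 0,"claw": 0.5}]'

```text
clock: 49.37
eef_pos: [399.7, 315.9, 16.3]
tool_rot: [-3.141, -0.001, 3.14]
force: [-0.3, -0.1, 0.3]
width: 68.6
```

Emit:
send_rows --rows '[{"x": 0,"y": 0,"z": 0,"roll": 0,"claw": 0.5},{"x": 0,"y": 0,"z": 0,"roll": 0,"claw": 0.5},{"x": 0,"y": 0,"z": 0,"roll": 0,"claw": 0.5},{"x": 0,"y": 0,"z": 0,"roll": 0,"claw": 0.5}]'

```text
clock: 49.7
eef_pos: [400.4, 316.2, 16.9]
tool_rot: [3.141, 0.001, 3.14]
force: [0.4, -0.4, -1.3]
width: 69.1
```

Emit:
send_rows --rows '[{"x": 0,"y": 0,"z": 0.6,"roll": 0,"claw": 0.5},{"x": -1,"y": -1.5,"z": 0.7,"roll": 0,"claw": 0.5},{"x": -1.3,"y": -4,"z": 0.7,"roll": 0,"claw": 0.5},{"x": -1.3,"y": -6.5,"z": 0.7,"roll": 0,"claw": 0.5},{"x": -1.3,"y": -8.5,"z": 0.7,"roll": 0,"claw": 0.5}]'

```text
clock: 50.12
eef_pos: [386.5, 247.1, 23.3]
tool_rot: [-3.135, -0.003, 3.14]
force: [0.4, -0.6, -1.6]
width: 69.0
```

Emit:
send_rows --rows '[{"x": 0,"y": -1.5,"z": 0,"roll": 0,"claw": 0.5},{"x": 0.4,"y": -1.8,"z": 0,"roll": 0,"claw": 0.5},{"x": 0.7,"y": -1.8,"z": 0,"roll": 0,"claw": 0.5},{"x": 0.7,"y": -1.8,"z": -0.4,"roll": 0,"claw": 0.5},{"x": 0.7,"y": -1.8,"z": -0.7,"roll": 0,"claw": 0.5}]'

```text
clock: 50.53
eef_pos: [394.9, 231.0, 16.0]
tool_rot: [-3.137, -0.002, 3.139]
force: [-0.2, 0.3, -1.9]
width: 68.9
```

Emit:
send_rows --rows '[{"x": 0,"y": 0,"z": 0,"roll": 0,"claw": 0.5},{"x": 0,"y": 0,"z": 0,"roll": 0,"claw": 0},{"x": 0,"y": 0,"z": 0,"roll": 0,"claw": 0},{"x": 0,"y": 0,"z": 0,"roll": 0,"claw": 0},{"x": 0,"y": 0,"z": 0,"roll": 0,"claw": 0}]'

```text
clock: 50.95
eef_pos: [393.6, 229.6, 15.7]
tool_rot: [-3.135, -0.004, 3.14]
force: [0.5, 0.6, -0.4]
width: 85.0
```

Emit:
send_rows --rows '[{"x": 0,"y": 0,"z": 4,"roll": 0,"claw": 0},{"x": 0,"y": 0,"z": 8,"roll": 0,"claw": 0},{"x": 0,"y": 0,"z": 12,"roll": 0,"claw": 0},{"x": 0,"y": 0,"z": 16,"roll": 0,"claw": 0},{"x": 0,"y": 0,"z": 20,"roll": 0,"claw": 0}]'

```text
clock: 51.37
eef_pos: [392.7, 229.0, 217.5]
tool_rot: [-3.135, -0.006, 3.14]
force: [1.9, 0.4, -0.4]
width: 85.1
```

Emit:
send_rows --rows '[{"x": 0,"y": 0,"z": 3,"roll": 0,"claw": 0},{"x": 0,"y": 0,"z": 3,"roll": 0,"claw": 0},{"x": 0,"y": 0,"z": 3,"roll": 0,"claw": 0},{"x": 0,"y": 0,"z": 3,"roll": 0,"claw": 0}]'

```text
clock: 51.7
eef_pos: [393.1, 228.5, 245.3]
tool_rot: [-3.134, -0.005, 3.139]
force: [0.2, -0.3, -0.3]
width: 85.2
```

```bash
sed -i 's/    r=ctrl.regions_of("wrist","tray")\[0\]/    r=max(ctrl.regions_of("wrist","tray"),key=lambda q:((hsv[...,1]>130)\&((hsv[...,0]<10)|(hsv[...,0]>170))\&np.array(q["region"])).sum())/' fit.py; python3 look.py w10 lip_caps tray weight bearing;python3 -c "
from fit import *
tray()"
```

```text
eef [392.8 228.4 244.7] [-179.5   -0.4  179.9] w 85.4 t 51.75 F [0.2 0.7 0.1]
lip_caps [310.  214.2] 0.91 [438.5 216.3  50. ]
tray [305.5 280.9] 0.58 [556.8 206.4   0. ]
tray [321.5 167.7] 0.56 [395.2 229.2   0. ]
weight [342.  166.3] 0.84 [393.5 254.6   0. ]
bearing [321.3 161.4] 0.79 [387.3 229.    0. ]
tray conf 0.91 n 745 c [399.  231.4] size [ 70.4 100.2] yaw(of x) mod180 89.9 z [27.  33.7 35.4]
```

```bash
python3 -c "
from h import *
print(ctrl.read_state()['qpos'].round(3))"
```

```text
[-0.093  0.42  -0.684  2.014  0.356  0.836  0.589]
```

Emit:
send_rows --rows '[{"x": 0,"y": -0.5,"z": 0,"roll": 0,"claw": 0},{"x": 0,"y": -1,"z": 0,"roll": 0,"claw": 0},{"x": 0,"y": -1.5,"z": 0,"roll": 0,"claw": 0},{"x": 0,"y": -1.5,"z": 0,"roll": 0,"claw": 0},{"x": 0,"y": -1.5,"z": 0,"roll": 0,"claw": 0}]'

```text
clock: 52.47
eef_pos: [393.6, 213.5, 245.6]
tool_rot: [-3.134, -0.004, 3.138]
force: [-0.6, 1.0, 0.1]
width: 85.2
```

```bash
python3 -c "
from h import *
s=ctrl.read_state();print(s['qpos'].round(3),s['eef_pos'],s['tool_rot'])"
```

```text
[-0.058  0.407 -0.687  2.032  0.352  0.827  0.619] [393.57095087 213.50079142 245.61936807] [-3.1344515  -0.00432553  3.13804491]
```

Emit:
send_rows --rows '[{"x": 1.65,"y": 1.7,"z": -4,"roll": 0,"claw": 0},{"x": 1.65,"y": 1.75,"z": -8,"roll": 0,"claw": 0},{"x": 1.65,"y": 1.75,"z": -12,"roll": 0,"claw": 0},{"x": 1.65,"y": 1.75,"z": -15,"roll": 0,"claw": 0},{"x": 1.65,"y": 1.75,"z": -18,"roll": 0,"claw": 0}]'

```text
clock: 52.88
eef_pos: [409.6, 231.6, 63.6]
tool_rot: [-3.135, -0.006, 3.139]
force: [1.6, 0.6, -0.1]
width: 85.5
```

Emit:
send_rows --rows '[{"x": 0,"y": 0,"z": -2,"roll": 0,"claw": 0},{"x": 0,"y": 0,"z": -4,"roll": 0,"claw": 0},{"x": 0,"y": 0,"z": -4.9,"roll": 0,"claw": 0},{"x": 0,"y": 0,"z": -4.9,"roll": 0,"claw": 0.3},{"x": 0,"y": 0,"z": -4.9,"roll": 0,"claw": 0.5}]'

```text
clock: 53.3
eef_pos: [409.7, 231.6, 17.0]
tool_rot: [-3.134, -0.005, 3.14]
force: [0.5, -1.0, -1.6]
width: 69.0
```

Emit:
send_rows --rows '[{"x": 0,"y": 0,"z": 0,"roll": 0,"claw": 0.5},{"x": 0,"y": 0,"z": 0,"roll": 0,"claw": 0.5},{"x": 0,"y": 0,"z": 0,"roll": 0,"claw": 0.5},{"x": 0,"y": 0,"z": 0,"roll": 0,"claw": 0.5}]'

```text
clock: 53.63
eef_pos: [410.5, 231.7, 17.2]
tool_rot: [-3.135, -0.003, 3.139]
force: [0.5, -0.7, -1.3]
width: 68.5
```

Emit:
send_rows --rows '[{"x": 0,"y": 0,"z": 0.5,"roll": 0,"claw": 0.5},{"x": 0,"y": -0.5,"z": 0.5,"roll": 0,"claw": 0.5},{"x": 0,"y": -1,"z": 0.5,"roll": 0,"claw": 0.5},{"x": 0,"y": -1.5,"z": 0.5,"roll": 0,"claw": 0.5},{"x": 0,"y": -1.7,"z": 0.5,"roll": 0,"claw": 0.5}]'

```text
clock: 54.05
eef_pos: [409.9, 212.8, 21.6]
tool_rot: [-3.133, -0.005, 3.138]
force: [1.1, -0.1, -1.8]
width: 69.0
```

```bash
python3 -c "
from h import *
s=ctrl.read_state();print(s['qpos'].round(3),s['eef_pos'],s['tool_rot'])"
```

```text
[-0.345  0.789 -0.292  2.17   0.792  0.298  0.242] [409.85553459 212.83853361  21.55335366] [-3.13306631 -0.00485948  3.13779991]
```

Emit:
send_rows --rows '[{"x": 0,"y": 0,"z": 0,"roll": 0,"claw": 0.5},{"x": 0,"y": 0,"z": -0.3,"roll": 0,"claw": 0.5},{"x": 0,"y": 0,"z": -0.5,"roll": 0,"claw": 0.5},{"x": 0,"y": 0,"z": -0.5,"roll": 0,"claw": 0},{"x": 0,"y": 0,"z": -0.5,"roll": 0,"claw": 0}]'

```text
clock: 54.47
eef_pos: [409.9, 214.9, 16.4]
tool_rot: [-3.135, -0.005, 3.14]
force: [-0.1, 0.9, -0.1]
width: 85.6
```

Emit:
send_rows --rows '[{"x": 0,"y": 0,"z": 0,"roll": 0,"claw": 0},{"x": 0,"y": 0,"z": 0,"roll": 0,"claw": 0},{"x": 0,"y": 0,"z": 4,"roll": 0,"claw": 0},{"x": 0,"y": 0,"z": 8,"roll": 0,"claw": 0},{"x": 0,"y": 0,"z": 12,"roll": 0,"claw": 0}]'

```text
clock: 54.88
eef_pos: [408.8, 214.4, 137.4]
tool_rot: [-3.134, -0.008, 3.14]
force: [2.2, 0.5, -0.2]
width: 85.8
```

Emit:
send_rows --rows '[{"x": 0,"y": 0,"z": 4,"roll": 0,"claw": 0},{"x": 0,"y": 0,"z": 8,"roll": 0,"claw": 0},{"x": 0,"y": 0,"z": 11,"roll": -6,"claw": 0},{"x": 0,"y": 0,"z": 11,"roll": -12,"claw": 0},{"x": 0,"y": 0,"z": 11,"roll": -12,"claw": 0}]'

```text
clock: 55.3
eef_pos: [411.0, 214.9, 248.5]
tool_rot: [-3.137, -0.0, 2.926]
force: [0.0, 0.7, -0.0]
width: 85.3
```

```bash
python3 look.py w11 lip_caps tray weight bearing;python3 -c "
from fit import *
tray()"
```

```text
eef [410.1 214.2 247.1] [-179.6   -0.2  167.9] w 85.3 t 55.35 F [-0.3 -0.9  0.1]
lip_caps [323.  194.5] 0.56 [433.4 211.5  50. ]
tray [315.7 154.5] 0.73 [395.4 210.5   0. ]
bearing [313.9 144.5] 0.47 [382.7 211.    0. ]
tray conf 0.61 n 520 c [399.8 215.3] size [ 70.5 100.8] yaw(of x) mod180 90.0 z [26.9 33.6 35.1]
```

Emit:
send_rows --rows '[{"x": 3,"y": 1,"z": 0,"roll": -35,"claw": 0},{"x": 6,"y": 2,"z": 0,"roll": -35,"claw": 0},{"x": 9.1,"y": 2.5,"z": 0,"roll": -35,"claw": 0},{"x": 9.1,"y": 2.5,"z": 0,"roll": -35,"claw": 0},{"x": 9.1,"y": 2.5,"z": 0,"roll": -35,"claw": 0}]'

```text
clock: 56.07
eef_pos: [502.2, 239.7, 245.2]
tool_rot: [-3.134, -0.005, 2.312]
force: [-1.5, 0.1, -0.0]
width: 85.5
```

Emit:
send_rows --rows '[{"x": 0,"y": 0,"z": 0,"roll": -35,"claw": 0},{"x": 0,"y": 0,"z": 0,"roll": -35,"claw": 0},{"x": 0,"y": 0,"z": 0,"roll": -35,"claw": 0},{"x": 0,"y": 0,"z": 0,"roll": -35,"claw": 0},{"x": 0,"y": 0,"z": 0,"roll": -35,"claw": 0}]'

```text
clock: 56.48
eef_pos: [500.6, 239.6, 245.7]
tool_rot: [-3.133, -0.004, 1.703]
force: [0.5, -0.0, -0.4]
width: 85.4
```

Emit:
send_rows --rows '[{"x": 0,"y": 0,"z": 0,"roll": -35,"claw": 0},{"x": 0,"y": 0,"z": 0,"roll": -35,"claw": 0},{"x": 0,"y": 0,"z": 0,"roll": -35,"claw": 0},{"x": 0,"y": 0,"z": 0,"roll": -35,"claw": 0},{"x": 0,"y": 0,"z": 0,"roll": -35,"claw": 0}]'

```text
clock: 56.9
eef_pos: [500.6, 239.6, 245.7]
tool_rot: [-3.134, -0.003, 1.092]
force: [-1.0, 0.2, 0.3]
width: 85.0
```

Emit:
send_rows --rows '[{"x": 0,"y": 0,"z": 0,"roll": 0,"claw": 0},{"x": 0,"y": 0,"z": 0,"roll": 0,"claw": 0},{"x": 0,"y": 0,"z": 0,"roll": 0,"claw": 0},{"x": 0,"y": 0,"z": 0,"roll": 0,"claw": 0}]'

```text
clock: 57.23
eef_pos: [500.9, 239.6, 246.3]
tool_rot: [-3.134, -0.004, 1.099]
force: [0.2, -0.2, 0.2]
width: 85.2
```

```bash
python3 -c "
from keyfit import *
keyfit(116); print(ctrl.read_state()['tool_rot'])"
```

```text
key conf 0.62 n 1500 z 184.2 c [520.5 273.1] size [56.8 10.9] handle yaw 62.7 eef [500.9 239.6 246.3] yaw 63.0 in tool [38.8  2.2] uv [326. 148.] t 57.2333
[-3.13435933 -0.0043008   1.09821953]
```

Emit:
send_rows --rows '[{"x": 1,"y": 2,"z": -1,"roll": -0.4,"claw": 0},{"x": 1.95,"y": 3.37,"z": -2,"roll": -0.4,"claw": 0},{"x": 1.95,"y": 3.37,"z": -4,"roll": -0.4,"claw": 0},{"x": 1.95,"y": 3.37,"z": -6,"roll": -0.4,"claw": 0},{"x": 1.95,"y": 3.37,"z": -7.75,"roll": -0.4,"claw": 0}]'

```text
clock: 57.75
eef_pos: [520.4, 273.4, 168.0]
tool_rot: [-3.134, -0.004, 1.091]
force: [0.0, 0.0, 0.8]
width: 85.4
```

Emit:
send_rows --rows '[{"x": 0,"y": 0,"z": 0,"roll": 0,"claw": 0},{"x": 0,"y": 0,"z": 0,"roll": 0,"claw": 0.5},{"x": 0,"y": 0,"z": 0,"roll": 0,"claw": 0.8},{"x": 0,"y": 0,"z": 0,"roll": 0,"claw": 1},{"x": 0,"y": 0,"z": 0,"roll": 0,"claw": 1}]'

```text
clock: 58.17
eef_pos: [521.2, 273.6, 170.4]
tool_rot: [-3.136, -0.006, 1.09]
force: [-0.1, 0.4, 1.0]
width: 38.8
```

Emit:
send_rows --rows '[{"x": 0,"y": 0,"z": 0,"roll": 0,"claw": 1},{"x": 0,"y": 0,"z": 0,"roll": 0,"claw": 1},{"x": 0,"y": 0,"z": 0,"roll": 0,"claw": 1},{"x": 0,"y": 0,"z": 0,"roll": 0,"claw": 1},{"x": 0,"y": 0,"z": 0,"roll": 0,"claw": 1}]'

```text
clock: 58.58
eef_pos: [520.7, 273.6, 170.2]
tool_rot: [-3.135, -0.006, 1.09]
force: [-1.7, -0.3, 4.5]
width: 13.3
```

```bash
python3 -c "
from h import *
s=ctrl.read_state();print(s['eef_pos'].round(1),np.degrees(s['tool_rot']).round(1),s['force'].round(1),s['torque'].round(2),s['width'])"
```

```text
[520.7 273.6 170.2] [-179.6   -0.3   62.5] [-1.7 -0.3  4.5] [-0.1   0.29 -0.08] 13.326550119191635
```

Emit:
send_rows --rows '[{"x": 0,"y": 0,"z": 1,"roll": 0,"claw": 1},{"x": 0,"y": 0,"z": 2,"roll": 0,"claw": 1},{"x": 0,"y": 0,"z": 4,"roll": 0,"claw": 1},{"x": 0,"y": 0,"z": 6,"roll": 0,"claw": 1},{"x": 0,"y": 0,"z": 8.5,"roll": 0,"claw": 1}]'

```text
clock: 59.0
eef_pos: [519.6, 272.8, 254.7]
tool_rot: [-3.133, -0.002, 1.09]
force: [0.7, 0.3, -2.8]
width: 9.5
```

Emit:
send_rows --rows '[{"x": -0.6,"y": -3.6,"z": 0,"roll": 2,"claw": 1},{"x": -1.2,"y": -7.2,"z": 0,"roll": 3.5,"claw": 1},{"x": -2,"y": -11,"z": 0,"roll": 3.5,"claw": 1},{"x": -3,"y": -14.5,"z": 0,"roll": 3.5,"claw": 1},{"x": -3,"y": -15.7,"z": 0,"roll": 3.5,"claw": 1}]'

```text
clock: 59.42
eef_pos: [487.9, 109.6, 254.6]
tool_rot: [-3.134, 0.001, 1.145]
force: [-1.7, -1.7, -2.5]
width: 9.9
```

Emit:
send_rows --rows '[{"x": 0,"y": 0,"z": 0,"roll": 0,"claw": 1},{"x": 0,"y": 0,"z": 0,"roll": 0,"claw": 1},{"x": 0,"y": 0,"z": 0,"roll": 0,"claw": 1},{"x": 0,"y": 0,"z": 0,"roll": 0,"claw": 1},{"x": 0,"y": 0,"z": 0,"roll": 0,"claw": 1}]'

```text
clock: 59.83
eef_pos: [490.5, 117.9, 254.1]
tool_rot: [-3.134, -0.005, 1.154]
force: [0.1, -0.6, -3.0]
width: 9.9
```

```bash
python3 sl.py caps 515 171.5;  python3 - <<'E'
from keyfit import *
s=ctrl.read_state();keyfit(s["eef_pos"][2]-53.5)
E
```

```text
caps nose [515.4 170.9] fit 287 [515.4 170.4] 4.0 eef [490.5 117.9 254.1] yaw 66.1 w 9.9 t 59.8333 q7 -0.78
key conf 0.8 n 2436 z 266.1 c [489.9 116.4] size [58.2 10.8] handle yaw 65.2 eef [490.5 117.6 254. ] yaw 66.1 in tool [-1.4  0. ] uv [321. 225.] t 59.8833
```

View pics/sl_caps.png

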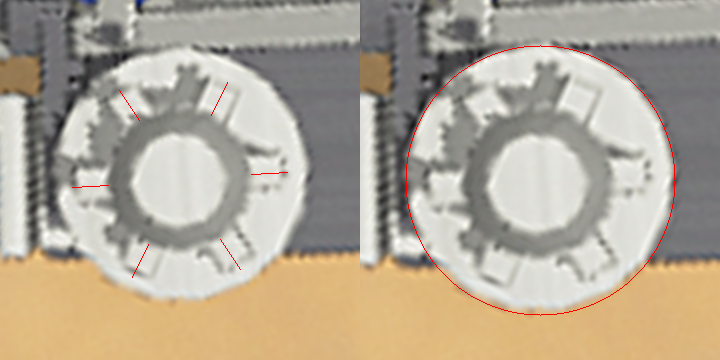

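The overlay fits (teeth 4–5°), but the key settled about 2 mm in the grip. I check its tilt.

```bash
python3 - <<'E'
from h import *
from fit import pts
s=ctrl.read_state();im,d=ctrl.get_image("wrist");cv2.imwrite("pics/kt.png",im)
r=ctrl.regions_of("wrist","key")[0];P=pts(np.array(r["region"]),d)
e=s["eef_pos"];t=s["tool_rot"][2]
H=P[(P[:,2]>e[2]+4)&(P[:,2]<e[2]+20)]
a=(H[:,:2]-e[:2])@[np.cos(t),np.sin(t)];b=(H[:,:2]-e[:2])@[np.sin(t),-np.cos(t)]
m=abs(b)<4
c=np.polyfit(a[m],H[m,2],1);print("slope deg along handle",np.degrees(np.arctan(c[0])),"z0",c[1]-e[2],m.sum(), "a range",a[m].min(),a[m].max())
c=np.polyfit(b,H[:,2],1);print("across",np.degrees(np.arctan(c[0])))
for lo in range(-30,30,10):
    k=m&(a>=lo)&(a<lo+10); 
    if k.any(): print(lo,np.median(H[k,2])-e[2],np.median(b[k]))
S=P[(P[:,2]<e[2]-24)&(P[:,2]>e[2]-60)];print("socket",len(S))
E
```

```text
slope deg along handle -0.5580250842384009 z0 12.015121851768981 2039 a range -30.651365140101866 27.848937199484702
across 0.16286633574374965
-30 11.881393666831343 0.0004410110921695762
-20 12.00855555355946 0.017185247697863566
-10 12.19982501165316 0.03794012984307364
0 12.354675273239195 0.05382074394738601
10 12.456828123643504 0.08581527393516242
20 12.056262140204012 0.09862443925436283
socket 1947
```

Emit:
send_rows --rows '[{"x": 1.2,"y": 2.7,"z": 0,"roll": -1,"claw": 1},{"x": 2.54,"y": 5.4,"z": -1,"roll": -1,"claw": 1},{"x": 2.54,"y": 5.4,"z": -3,"roll": -1,"claw": 1},{"x": 2.54,"y": 5.4,"z": -5,"roll": -1,"claw": 1},{"x": 2.54,"y": 5.4,"z": -5,"roll": -1,"claw": 1}]'

```text
clock: 60.5
eef_pos: [513.4, 169.9, 200.6]
tool_rot: [-3.129, 0.001, 1.135]
force: [-1.1, -0.2, -2.7]
width: 9.9
```

Emit:
send_rows --rows '[{"x": 0,"y": 0,"z": 0,"roll": 0,"claw": 1},{"x": 0,"y": 0,"z": 0,"roll": 0,"claw": 1},{"x": 0,"y": 0,"z": 0,"roll": 0,"claw": 1},{"x": 0,"y": 0,"z": 0,"roll": 0,"claw": 1},{"x": 0,"y": 0,"z": 0,"roll": 0,"claw": 1}]'

```text
clock: 60.92
eef_pos: [516.4, 170.3, 205.1]
tool_rot: [-3.136, -0.006, 1.133]
force: [0.2, 0.6, -2.5]
width: 9.7
```

Emit:
send_rows --rows '[{"x": 0,"y": 0,"z": 0,"roll": 0,"claw": 1},{"x": 0,"y": 0,"z": 0,"roll": 0,"claw": 1}]'

```text
clock: 61.08
eef_pos: [516.0, 170.2, 204.5]
tool_rot: [-3.135, -0.005, 1.134]
force: [-0.3, 1.3, -3.1]
width: 9.9
```

```bash
python3 - <<'E'
from keyfit import *
s=ctrl.read_state();print(s["eef_pos"].round(1),np.degrees(s["tool_rot"]).round(2),s["width"]);keyfit(s["eef_pos"][2]-56)
E
```

```text
[516.  170.2 204.5] [-179.63   -0.28   64.95] 9.934835856538745
key conf 0.94 n 2504 z 216.3 c [515.5 169.6] size [58.1 10.9] handle yaw 64.7 eef [516.  170.2 204.5] yaw 64.9 in tool [-0.8 -0.2] uv [319. 226.] t 61.0833
```

Emit:
send_rows --rows '[{"x": 0,"y": 0.12,"z": 0,"roll": 0,"claw": 1},{"x": 0,"y": 0.12,"z": -0.5,"roll": 0,"claw": 1},{"x": 0,"y": 0.12,"z": -1,"roll": 0,"claw": 1},{"x": 0,"y": 0.12,"z": -1.4,"roll": 0,"claw": 1},{"x": 0,"y": 0.12,"z": -1.4,"roll": 0,"claw": 1}]'

```text
clock: 61.6
eef_pos: [515.1, 171.2, 188.8]
tool_rot: [-3.133, -0.003, 1.134]
force: [-0.5, -0.2, -2.7]
width: 9.6
```

Emit:
send_rows --rows '[{"x": 0,"y": 0,"z": -0.2,"roll": 0,"claw": 1},{"x": 0,"y": 0,"z": -0.4,"roll": 0,"claw": 1},{"x": 0,"y": 0,"z": -0.6,"roll": 0,"claw": 1},{"x": 0,"y": 0,"z": -0.8,"roll": 0,"claw": 1},{"x": 0,"y": 0,"z": -0.8,"roll": 0,"claw": 1}]'

```text
clock: 62.02
eef_pos: [515.7, 171.4, 181.7]
tool_rot: [-3.134, -0.004, 1.134]
force: [-0.2, 0.6, -2.4]
width: 10.0
```

Emit:
send_rows --rows '[{"x": 0,"y": 0,"z": -0.3,"roll": 0,"claw": 1},{"x": 0,"y": 0,"z": -0.6,"roll": 0,"claw": 1},{"x": 0,"y": 0,"z": -0.8,"roll": 0,"claw": 1},{"x": 0,"y": 0,"z": -1,"roll": 0,"claw": 1},{"x": 0,"y": 0,"z": -1.05,"roll": 0,"claw": 1}]'

```text
clock: 62.43
eef_pos: [515.9, 171.6, 172.2]
tool_rot: [-3.135, -0.004, 1.134]
force: [-2.2, -0.6, 7.9]
width: 9.5
```

Emit:
send_rows --rows '[{"x": 0,"y": 0,"z": -0.05,"roll": 0,"claw": 1},{"x": 0,"y": 0,"z": -0.05,"roll": 0,"claw": 1},{"x": 0,"y": 0,"z": -0.05,"roll": 0,"claw": 1}]'

```text
clock: 62.68
eef_pos: [515.8, 171.7, 172.2]
tool_rot: [-3.135, -0.005, 1.134]
force: [-1.6, -0.5, 6.6]
width: 10.0
```

```bash
python3 -c "
from keyfit import *
s=ctrl.read_state();keyfit(116);print(s['eef_pos'].round(1),s['force'].round(1))"
```

```text
key conf 0.77 n 2500 z 184.2 c [515.5 170.9] size [58.3 10.9] handle yaw 64.6 eef [515.8 171.7 172.2] yaw 65.0 in tool [-0.8  0. ] uv [321. 227.] t 62.6833
[515.8 171.7 172.2] [-1.6 -0.5  6.6]
```

Emit:
send_rows --rows '[{"x": 0,"y": 0,"z": 0,"roll": 4,"claw": 1},{"x": 0,"y": 0,"z": 0,"roll": 8,"claw": 1},{"x": 0,"y": 0,"z": 0,"roll": 12,"claw": 1},{"x": -0.02,"y": 0,"z": 0,"roll": 16,"claw": 1},{"x": -0.03,"y": 0,"z": 0,"roll": 20,"claw": 1}]'

```text
clock: 63.2
eef_pos: [515.5, 171.5, 172.2]
tool_rot: [-3.135, -0.004, 1.486]
force: [-2.5, -1.0, 7.6]
width: 9.7
```

Emit:
send_rows --rows '[{"x": 0,"y": 0,"z": 0,"roll": 4,"claw": 1},{"x": 0,"y": 0,"z": 0,"roll": 8,"claw": 1},{"x": -0.01,"y": 0,"z": 0,"roll": 12,"claw": 1},{"x": -0.02,"y": 0,"z": 0,"roll": 16,"claw": 1},{"x": -0.03,"y": 0,"z": 0,"roll": 20,"claw": 1}]'

```text
clock: 63.62
eef_pos: [515.2, 171.4, 172.2]
tool_rot: [-3.135, -0.004, 1.835]
force: [-2.3, -0.5, 7.1]
width: 10.0
```

Emit:
send_rows --rows '[{"x": 0,"y": 0,"z": 0,"roll": 4,"claw": 1},{"x": 0,"y": 0,"z": 0,"roll": 8,"claw": 1},{"x": -0.01,"y": -0.01,"z": 0,"roll": 12,"claw": 1},{"x": -0.02,"y": -0.01,"z": 0,"roll": 16,"claw": 1},{"x": -0.02,"y": -0.01,"z": 0,"roll": 20,"claw": 1}]'

```text
clock: 64.03
eef_pos: [515.1, 171.3, 172.2]
tool_rot: [-3.135, -0.004, 2.184]
force: [-2.4, -0.7, 8.1]
width: 9.7
```

Emit:
send_rows --rows '[{"x": 0,"y": 0,"z": 0,"roll": 4,"claw": 1},{"x": 0,"y": 0,"z": 0,"roll": 8,"claw": 1},{"x": -0.01,"y": -0.01,"z": 0,"roll": 12,"claw": 1},{"x": -0.02,"y": -0.02,"z": 0,"roll": 16,"claw": 1},{"x": -0.02,"y": -0.02,"z": 0,"roll": 19,"claw": 1}]'

```text
clock: 64.45
eef_pos: [515.0, 171.1, 172.2]
tool_rot: [-3.135, -0.003, 2.515]
force: [-3.0, -1.3, 7.7]
width: 9.8
```

Emit:
send_rows --rows '[{"x": 0,"y": 0,"z": 0,"roll": 0,"claw": 1},{"x": 0,"y": 0,"z": 0,"roll": 0,"claw": 1},{"x": 0,"y": 0,"z": 0,"roll": 0,"claw": 1},{"x": 0,"y": 0,"z": 0,"roll": 0,"claw": 1},{"x": 0,"y": 0,"z": 0,"roll": 0,"claw": 1}]'

```text
clock: 64.87
eef_pos: [515.1, 171.2, 172.2]
tool_rot: [-3.135, -0.003, 2.512]
force: [-1.6, -0.5, 7.9]
width: 9.8
```

```bash
python3 chk.py open_c cap bearing weight
```

```text
[515.1 171.2 172.2] [-179.6   -0.2  143.9] [-1.6 -0.5  7.9] [-0.31  0.42 -0.02] 9.8 q7 0.15 64.8667
wrist cap [295.  79.] 0.93 [421. 209.   3.]
wrist bearing [274.  50.] 0.85 [385. 211.   3.]
wrist weight [300.  38.] 0.82 [390. 238.   3.]
wrist weight [437. 101.] 0.74 [518. 314.   3.]
wrist tray [284.  58.] 0.81 [397. 214.   0.]
wrist tray [274.  49.] 0.31 [383. 212.   0.]
side weight [310. 157.] 0.55 [452. 567.   3.]
top bearing [267. 226.] 0.44 [385. 220.   3.]
top weight [261. 218.] 0.61 [410. 245.   3.]
top weight [223. 184.] 0.23 [526. 410.   3.]
top tray [270. 220.] 0.75 [407. 212.   0.]
```

View pics/open_c.png

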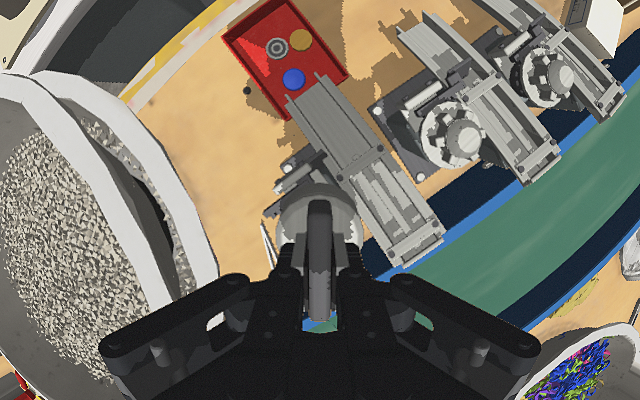

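All three parts are in the tray: cap (293,79), bearing (276,48), weight (300,40). I shut the gate, draw the key off and lift.

Emit:
send_rows --rows '[{"x": 0,"y": 0,"z": 0,"roll": -4,"claw": 1},{"x": 0,"y": 0,"z": 0,"roll": -8,"claw": 1},{"x": 0.01,"y": 0.01,"z": 0,"roll": -12,"claw": 1},{"x": 0.02,"y": 0.02,"z": 0,"roll": -16,"claw": 1},{"x": 0.02,"y": 0.02,"z": 0,"roll": -20,"claw": 1}]'

```text
clock: 66.03
eef_pos: [516.1, 172.1, 172.2]
tool_rot: [-3.138, -0.004, 2.161]
force: [-1.5, 0.2, 4.5]
width: 9.6
```

Emit:
send_rows --rows '[{"x": 0,"y": 0,"z": 0,"roll": -4,"claw": 1},{"x": 0,"y": 0,"z": 0,"roll": -8,"claw": 1},{"x": 0.01,"y": 0.01,"z": 0,"roll": -12,"claw": 1},{"x": 0.02,"y": 0.01,"z": 0,"roll": -16,"claw": 1},{"x": 0.02,"y": 0.01,"z": 0,"roll": -20,"claw": 1}]'

```text
clock: 66.45
eef_pos: [516.4, 171.9, 172.2]
tool_rot: [-3.138, -0.004, 1.811]
force: [-0.8, 0.8, 4.6]
width: 9.5
```

Emit:
send_rows --rows '[{"x": 0,"y": 0,"z": 0,"roll": -4,"claw": 1},{"x": 0,"y": 0,"z": 0,"roll": -8,"claw": 1},{"x": 0.01,"y": 0,"z": 0,"roll": -12,"claw": 1},{"x": 0.02,"y": 0,"z": 0,"roll": -16,"claw": 1},{"x": 0.03,"y": 0,"z": 0,"roll": -20,"claw": 1}]'

```text
clock: 66.87
eef_pos: [516.7, 171.5, 172.2]
tool_rot: [-3.137, -0.005, 1.462]
force: [-1.0, -1.2, 5.3]
width: 9.7
```

Emit:
send_rows --rows '[{"x": 0,"y": 0,"z": 0,"roll": -4,"claw": 1},{"x": 0,"y": 0,"z": 0,"roll": -8,"claw": 1},{"x": 0.01,"y": 0,"z": 0,"roll": -12,"claw": 1},{"x": 0.02,"y": 0,"z": 0,"roll": -16,"claw": 1},{"x": 0.03,"y": 0,"z": 0,"roll": -20,"claw": 1}]'

```text
clock: 67.28
eef_pos: [516.9, 171.1, 172.2]
tool_rot: [-3.137, -0.005, 1.113]
force: [0.1, -1.3, 5.4]
width: 10.0
```

Emit:
send_rows --rows '[{"x": 0,"y": 0,"z": 0,"roll": -1,"claw": 1},{"x": 0,"y": 0,"z": 0,"roll": -1,"claw": 1},{"x": 0,"y": 0,"z": 0,"roll": 1,"claw": 1},{"x": 0,"y": 0,"z": 0,"roll": 2,"claw": 1},{"x": 0,"y": 0,"z": 0,"roll": 2,"claw": 1}]'

```text
clock: 67.7
eef_pos: [516.4, 171.3, 172.2]
tool_rot: [-3.136, -0.005, 1.152]
force: [-2.2, 0.3, 6.8]
width: 9.5
```

Emit:
send_rows --rows '[{"x": 0,"y": 0,"z": 0.6,"roll": 0,"claw": 1},{"x": 0,"y": 0,"z": 1.5,"roll": 0,"claw": 1},{"x": 0,"y": 0,"z": 3,"roll": 0,"claw": 1},{"x": 0,"y": 0,"z": 6,"roll": 0,"claw": 1},{"x": 0,"y": 0,"z": 9,"roll": 0,"claw": 1}]'

```text
clock: 68.12
eef_pos: [515.0, 171.3, 261.8]
tool_rot: [-3.133, -0.003, 1.151]
force: [0.6, 0.3, -1.6]
width: 9.6
```

Emit:
send_rows --rows '[{"x": -1,"y": -2.5,"z": 2,"roll": 0,"claw": 1},{"x": -2,"y": -5.3,"z": 4,"roll": 0,"claw": 1},{"x": -2,"y": -5.3,"z": 4,"roll": 0,"claw": 1},{"x": -2,"y": -5.3,"z": 4,"roll": 0,"claw": 1},{"x": -2,"y": -5.3,"z": 4,"roll": 0,"claw": 1}]'

```text
clock: 68.53
eef_pos: [495.9, 119.0, 301.4]
tool_rot: [-3.135, -0.005, 1.151]
force: [-0.1, 0.1, -2.8]
width: 9.4
```

```bash
python3 sl.py caps2 515.4 170.8; python3 - <<'E'
from keyfit import *
s=ctrl.read_state();keyfit(s["eef_pos"][2]-56)
from stub import *
im,d=ctrl.get_image("wrist")
for n,cx,cy in(("weights",525.8,363.8),("bearings",520.1,273.2)):
    try: c0,b=fitstub(im,d,cx,cy);print(n,c0.round(1),b[1].round(1),b[2],b[0])
    except Exception as e: print(n,e)
E
```

```text
caps2 nose [515.1 171.8] fit 244 [514.6 171.3] 7.0 eef [495.9 119.  301.4] yaw 66.0 w 9.4 t 68.5333 q7 -0.77
key conf 0.76 n 2521 z 312.4 c [495. 119.] size [58.  11.3] handle yaw 65.8 eef [495.7 119.4 300.9] yaw 66.0 in tool [-0.7 -0.4] uv [319. 227.] t 68.5833
weights [nan nan] [nan nan] -29.999999999999996 0.0
bearings [519.8 272.8] [520.3 273.3] 6.000000000000001 186.1stub.py:28: RuntimeWarning: Mean of empty slice.
  c0,_=cv2.minEnclosingCircle(nose.astype(np.float32)); c0=nose.mean(0)
  ret = um.true_divide(
```

Caps reads 7° and bearings 6°, up 3–5° from the found angles, so both gates are shut. I carry the key to the mat.

Emit:
send_rows --rows '[{"x": -0.3,"y": -3,"z": 0,"roll": 0,"claw": 1},{"x": -0.6,"y": -6,"z": 0,"roll": 0,"claw": 1},{"x": -0.9,"y": -9,"z": 0,"roll": 0,"claw": 1},{"x": -1.1,"y": -12,"z": 0,"roll": 0,"claw": 1},{"x": -1.3,"y": -15,"z": 0,"roll": 0,"claw": 1}]'

```text
clock: 69.15
eef_pos: [482.6, -32.1, 300.5]
tool_rot: [-3.134, -0.004, 1.153]
force: [0.7, -0.3, -1.8]
width: 10.0
```

Emit:
send_rows --rows '[{"x": -0.3,"y": -3,"z": 0,"roll": 0,"claw": 1},{"x": -0.6,"y": -6,"z": 0,"roll": 0,"claw": 1},{"x": -0.9,"y": -9,"z": 0,"roll": 0,"claw": 1},{"x": -1.1,"y": -12,"z": 0,"roll": 0,"claw": 1},{"x": -1.3,"y": -15,"z": 0,"roll": 0,"claw": 1}]'

```text
clock: 69.57
eef_pos: [469.8, -182.3, 300.5]
tool_rot: [-3.134, -0.005, 1.153]
force: [0.9, -0.2, -1.2]
width: 9.9
```

Emit:
send_rows --rows '[{"x": -0.3,"y": -3,"z": 0,"roll": 0,"claw": 1},{"x": -0.6,"y": -6,"z": 0,"roll": 0,"claw": 1},{"x": -0.9,"y": -9,"z": 0,"roll": 0,"claw": 1},{"x": -1.1,"y": -12,"z": 0,"roll": 0,"claw": 1},{"x": -1.3,"y": -15,"z": 0,"roll": 0,"claw": 1}]'

```text
clock: 69.98
eef_pos: [456.9, -332.3, 300.3]
tool_rot: [-3.133, -0.005, 1.152]
force: [0.6, 1.3, -2.1]
width: 9.4
```

Emit:
send_rows --rows '[{"x": -0.3,"y": -3,"z": 0,"roll": 0,"claw": 1},{"x": -0.6,"y": -6,"z": 0,"roll": 0,"claw": 1},{"x": -0.9,"y": -9,"z": 0,"roll": 0,"claw": 1},{"x": -1.4,"y": -11.9,"z": 0,"roll": 0,"claw": 1},{"x": -1.4,"y": -11.9,"z": 0,"roll": 0,"claw": 1}]'

```text
clock: 70.4
eef_pos: [439.8, -457.7, 299.6]
tool_rot: [-3.134, 0.001, 1.144]
force: [-0.8, -0.0, -3.1]
width: 9.7
```

Emit:
send_rows --rows '[{"x": 0,"y": 0,"z": -4,"roll": 0,"claw": 1},{"x": 0,"y": 0,"z": -8,"roll": 0,"claw": 1},{"x": 0,"y": 0,"z": -12,"roll": 0,"claw": 1},{"x": 0,"y": 0,"z": -15,"roll": 0,"claw": 1},{"x": 0,"y": 0,"z": -18,"roll": 0,"claw": 1}]'

```text
clock: 70.82
eef_pos: [442.8, -449.0, 118.1]
tool_rot: [-3.132, -0.006, 1.152]
force: [0.4, 0.1, -1.7]
width: 9.7
```

Emit:
send_rows --rows '[{"x": 0,"y": 0,"z": -2,"roll": 0,"claw": 1},{"x": 0,"y": 0,"z": -3.5,"roll": 0,"claw": 1},{"x": 0,"y": 0,"z": -4,"roll": 0,"claw": 1},{"x": 0,"y": 0,"z": -4,"roll": 0,"claw": 1},{"x": 0,"y": 0,"z": -4,"roll": 0,"claw": 1}]'

```text
clock: 71.23
eef_pos: [443.5, -450.4, 81.2]
tool_rot: [-3.135, -0.004, 1.152]
force: [0.5, -0.5, -1.9]
width: 9.7
```

```bash
python3 look.py w12 mat key oil
```

```text
eef [ 443.8 -450.9   82. ] [-179.7   -0.2   66. ] w 9.6 t 71.2833 F [ 0.2  0.  -2.8]
mat [280.2 116.7] 0.86 [ 445.  -380.9    0. ]
key [319.1 219. ] 0.56 [ 439.1 -460.     0. ]
oil [428.1 272.2] 0.93 [ 502.1 -541.1    0. ]
oil [318.8 217.7] 0.26 [ 439.3 -459.     0. ]
```

View pics/w12.png

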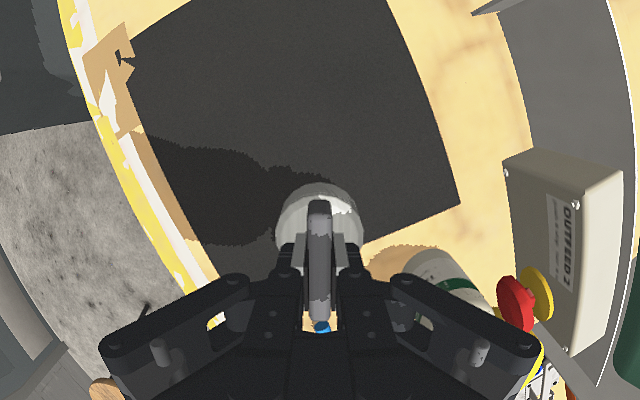

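The mat lies under the key, whose socket is at (318,215). The oil bottle at (440,275) has enough clearance. I set the key down.

Emit:
send_rows --rows '[{"x": 0,"y": 0,"z": -1,"roll": 0,"claw": 1},{"x": 0,"y": 0,"z": -1.8,"roll": 0,"claw": 1},{"x": 0,"y": 0,"z": -2.1,"roll": 0,"claw": 1},{"x": 0,"y": 0,"z": -2.3,"roll": 0,"claw": 1},{"x": 0,"y": 0,"z": -2.3,"roll": 0,"claw": 1}]'

```text
clock: 71.85
eef_pos: [442.4, -449.9, 59.4]
tool_rot: [-3.133, -0.005, 1.151]
force: [-2.2, 3.7, 11.7]
width: 9.5
```

Emit:
send_rows --rows '[{"x": 0,"y": 0,"z": -0.05,"roll": 0,"claw": 1},{"x": 0,"y": 0,"z": -0.1,"roll": 0,"claw": 1},{"x": 0,"y": 0,"z": -0.1,"roll": 0,"claw": 1}]'

```text
clock: 72.1
eef_pos: [442.4, -449.8, 59.3]
tool_rot: [-3.133, -0.005, 1.151]
force: [-4.3, 5.2, 19.2]
width: 9.9
```

Contact. I release, lift and take a look.

Emit:
send_rows --rows '[{"x": 0,"y": 0,"z": 0.1,"roll": 0,"claw": 1},{"x": 0,"y": 0,"z": 0.1,"roll": 0,"claw": 0.8},{"x": 0,"y": 0,"z": 0.1,"roll": 0,"claw": 0.4},{"x": 0,"y": 0,"z": 0.1,"roll": 0,"claw": 0},{"x": 0,"y": 0,"z": 0.1,"roll": 0,"claw": 0}]'

```text
clock: 72.52
eef_pos: [443.0, -450.7, 58.1]
tool_rot: [-3.135, -0.004, 1.151]
force: [0.4, 0.1, 0.9]
width: 53.1
```

Emit:
send_rows --rows '[{"x": 0,"y": 0,"z": 0,"roll": 0,"claw": 0},{"x": 0,"y": 0,"z": 3,"roll": 0,"claw": 0},{"x": 0,"y": 0,"z": 6,"roll": 0,"claw": 0},{"x": 0,"y": 0,"z": 9,"roll": 0,"claw": 0},{"x": 0,"y": 0,"z": 12,"roll": 0,"claw": 0}]'

```text
clock: 72.93
eef_pos: [442.0, -450.1, 178.6]
tool_rot: [-3.133, -0.005, 1.151]
force: [0.6, -0.0, 0.4]
width: 85.7
```

Emit:
send_rows --rows '[{"x": 0,"y": 0,"z": 4,"roll": 6,"claw": 0},{"x": 0,"y": 0,"z": 8,"roll": 12,"claw": 0},{"x": 0,"y": 3,"z": 11,"roll": 18,"claw": 0},{"x": 0,"y": 6,"z": 12,"roll": 24,"claw": 0},{"x": 0,"y": 6,"z": 12,"roll": 30,"claw": 0}]'

```text
clock: 73.35
eef_pos: [445.4, -384.9, 301.7]
tool_rot: [-3.139, -0.005, 1.686]
force: [0.1, 1.4, -0.2]
width: 85.3
```

```bash
python3 keyfit.py; python3 look.py w13 mat key
```

```text
key conf 0.87 n 317 z 68.3 c [ 434.2 -495.1] size [57.3 12.4] handle yaw 64.0 eef [ 445.4 -384.9  301.7] yaw 96.6 in tool [-108.3  -23.8] uv [306. 233.] t 73.35
eef [ 442.3 -390.7  297.9] [-179.6   -0.2   95.8] w 85.5 t 73.5 F [-0.4  0.2  0.1]
mat [322.3 154.8] 0.95 [ 442.8 -386.     0. ]
key [312.5 219.7] 0.79 [ 438.1 -483.6    0. ]
```

```bash
python3 keyfit.py; python3 look.py w14 mat key
```

```text
eef [ 442.2 -391.2  297. ] [-179.5   -0.3   95.8] w 85.6 t 73.75 F [0.4 0.3 0. ]
mat [325.3 151. ] 0.64 [ 447.  -379.8    0. ]
key [314.9 220.1] 0.83 [ 442.5 -483.4    0. ]
```

View pics/w14.png

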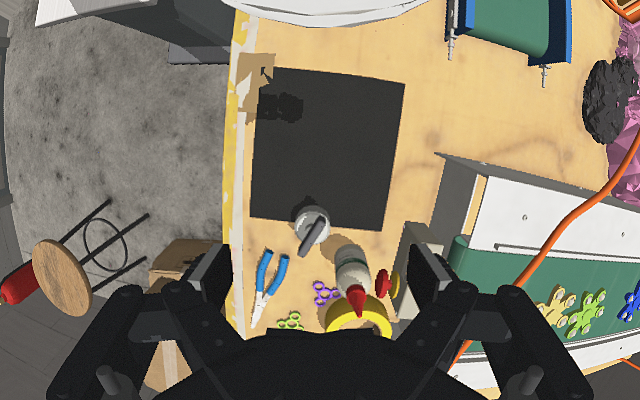

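The key was knocked aside: it now stands at (312,222), straddling the edge of the mat. I approach it with a narrow opening because the oil bottle is close.

Emit:
send_rows --rows '[{"x": -2.2,"y": -13.3,"z": -5,"roll": -31.8,"claw": 0},{"x": -2.2,"y": -13.3,"z": -5,"roll": -31.8,"claw": 0},{"x": -2.2,"y": -13.3,"z": -5,"roll": -31.8,"claw": 0},{"x": -2.2,"y": -13.3,"z": -8,"roll": -31.8,"claw": 0.6},{"x": -2.2,"y": -13.3,"z": -11.2,"roll": -31.8,"claw": 0.65}]'

```text
clock: 74.27
eef_pos: [417.6, -530.4, 184.9]
tool_rot: [-3.137, 0.002, 1.107]
force: [-1.0, -0.1, -0.7]
width: 63.9
```

Emit:
send_rows --rows '[{"x": 0,"y": 0,"z": 0,"roll": 0,"claw": 0.65},{"x": 0,"y": 0,"z": 0,"roll": 0,"claw": 0.65},{"x": 0,"y": 0,"z": 0,"roll": 0,"claw": 0.65},{"x": 0,"y": 0,"z": 0,"roll": 0,"claw": 0.65},{"x": 0,"y": 0,"z": 0,"roll": 0,"claw": 0.65}]'

```text
clock: 74.68
eef_pos: [422.3, -523.9, 188.8]
tool_rot: [-3.139, -0.003, 1.122]
force: [-0.2, -0.7, -0.0]
width: 30.0
```

```bash
python3 keyfit.py; python3 look.py w15 mat key oil; python3 - <<'E'
from h import *
from fit import pts
im,d=ctrl.get_image("wrist")
P=pts(np.array(ctrl.regions_of("wrist","key")[0]["region"]),d)
H=P[(P[:,2]>60)]
A=np.c_[H[:,:2]-H[:,:2].mean(0),np.ones(len(H))];c=np.linalg.lstsq(A,H[:,2],rcond=None)[0];print("tilt",c, len(H))
P=pts(np.array(ctrl.regions_of("wrist","oil")[0]["region"]),d);print("oil",np.median(P,0),P.min(0),P.max(0))
E
```

```text
key conf 0.61 n 875 z 70.3 c [ 437.5 -483.2] size [56.9 10. ] handle yaw 64.2 eef [ 422.3 -523.9  188.8] yaw 64.3 in tool [43.3 -4. ] uv [317. 137.] t 74.6833
eef [ 421.5 -523.7  187.6] [-179.7   -0.2   64.2] w 29.8 t 74.8333 F [0.1 0.8 0.7]
mat [277.9  42.5] 0.74 [ 443.1 -378.8    0. ]
key [322.1 137. ] 0.95 [ 440.3 -488.1    0. ]
oil [390.8 156.6] 0.82 [ 497.2 -537.7    0. ]
tilt [-1.18547675e-02  2.40445687e-03  7.05456326e+01] 919
oil [ 494.55290588 -529.60059484   87.50551194] [ 475.70397802 -607.43471439   -1.61038657] [ 548.27465284 -513.62921079  151.15444226]
```

Emit:
send_rows --rows '[{"x": 0.8,"y": 2,"z": 0,"roll": 0,"claw": 0.65},{"x": 1.6,"y": 4.05,"z": -1,"roll": 0,"claw": 0.65},{"x": 1.6,"y": 4.05,"z": -4,"roll": 0,"claw": 0.65},{"x": 1.6,"y": 4.05,"z": -7,"roll": 0,"claw": 0.65},{"x": 1.6,"y": 4.05,"z": -9,"roll": 0,"claw": 0.65}]'

```text
clock: 75.55
eef_pos: [436.5, -481.6, 93.9]
tool_rot: [-3.133, -0.005, 1.121]
force: [0.5, 0.3, -0.2]
width: 30.2
```

Emit:
send_rows --rows '[{"x": 0,"y": 0,"z": -1.5,"roll": 0,"claw": 0.65},{"x": 0,"y": 0,"z": -2.7,"roll": 0,"claw": 0.65},{"x": 0,"y": 0,"z": -3.8,"roll": 0,"claw": 0.65},{"x": 0,"y": 0,"z": -3.8,"roll": 0,"claw": 0.65},{"x": 0,"y": 0,"z": -3.8,"roll": 0,"claw": 0.65}]'

```text
clock: 75.97
eef_pos: [436.9, -483.1, 58.0]
tool_rot: [-3.134, -0.005, 1.12]
force: [0.1, 0.5, -0.1]
width: 30.2
```

Emit:
send_rows --rows '[{"x": 0,"y": 0,"z": 0,"roll": 0,"claw": 0.85},{"x": 0,"y": 0,"z": 0,"roll": 0,"claw": 1},{"x": 0,"y": 0,"z": 0,"roll": 0,"claw": 1},{"x": 0,"y": 0,"z": 0,"roll": 0,"claw": 1},{"x": 0,"y": 0,"z": 0,"roll": 0,"claw": 1}]'

```text
clock: 76.38
eef_pos: [438.4, -484.2, 59.8]
tool_rot: [-3.139, -0.003, 1.12]
force: [1.9, -1.5, 6.0]
width: 10.0
```

```bash
python3 -c "
from keyfit import *
keyfit();s=ctrl.read_state();print(s['eef_pos'],s['width'],s['force'])"
```

```text
key conf 0.6 n 2466 z 71.1 c [ 438.3 -484.2] size [57.8 10.8] handle yaw 63.8 eef [ 438.4 -484.2   59.8] yaw 64.2 in tool [ 0.  -0.1] uv [322. 224.] t 76.3833
[ 438.40121979 -484.24296618   59.78529362] 9.995737723185941 [ 1.66939029 -0.63824109  6.79112591]
```

Emit:
send_rows --rows '[{"x": 0,"y": 0,"z": 0.7,"roll": 0,"claw": 1},{"x": 0,"y": 0,"z": 1.5,"roll": 0,"claw": 1},{"x": 0,"y": 1.5,"z": 1.5,"roll": 0,"claw": 1},{"x": 0,"y": 3,"z": 1.5,"roll": 0,"claw": 1},{"x": 0,"y": 4,"z": 1.5,"roll": 0,"claw": 1}]'

```text
clock: 76.9
eef_pos: [436.0, -440.9, 73.1]
tool_rot: [-3.132, -0.006, 1.12]
force: [0.4, 0.7, -2.5]
width: 9.5
```

Emit:
send_rows --rows '[{"x": 0,"y": 0,"z": 0,"roll": 0,"claw": 1},{"x": 0,"y": 0,"z": -0.5,"roll": 0,"claw": 1},{"x": 0,"y": 0,"z": -1,"roll": 0,"claw": 1},{"x": 0,"y": 0,"z": -1.4,"roll": 0,"claw": 1},{"x": 0,"y": 0,"z": -1.5,"roll": 0,"claw": 1}]'

```text
clock: 77.32
eef_pos: [436.6, -444.0, 60.0]
tool_rot: [-3.135, -0.004, 1.119]
force: [-4.1, 5.8, 24.1]
width: 9.8
```

Emit:
send_rows --rows '[{"x": 0,"y": 0,"z": 0,"roll": 0,"claw": 1},{"x": 0,"y": 0,"z": 0,"roll": 0,"claw": 0.85},{"x": 0,"y": 0,"z": 0,"roll": 0,"claw": 0.6},{"x": 0,"y": 0,"z": 0,"roll": 0,"claw": 0.5},{"x": 0,"y": 0,"z": 0,"roll": 0,"claw": 0.5}]'

```text
clock: 77.73
eef_pos: [436.5, -443.7, 57.8]
tool_rot: [-3.135, -0.004, 1.119]
force: [0.5, 0.4, -0.7]
width: 42.4
```

Emit:
send_rows --rows '[{"x": 0,"y": 0,"z": 3,"roll": 0,"claw": 0.5},{"x": 0,"y": 0,"z": 6,"roll": 0,"claw": 0.5},{"x": 0,"y": 0,"z": 10,"roll": 0,"claw": 0.2},{"x": 0,"y": 0,"z": 14,"roll": 0,"claw": 0},{"x": 0,"y": 0,"z": 18,"roll": 0,"claw": 0}]'

```text
clock: 78.15
eef_pos: [436.2, -443.0, 239.3]
tool_rot: [-3.133, -0.005, 1.119]
force: [1.0, -0.2, -0.2]
width: 76.9
```

Emit:
send_rows --rows '[{"x": -2,"y": -4,"z": 4,"roll": 0,"claw": 0},{"x": -2,"y": -4,"z": 4,"roll": 0,"claw": 0},{"x": -2,"y": -4,"z": 4,"roll": 0,"claw": 0},{"x": -2,"y": -4,"z": 4,"roll": 0,"claw": 0},{"x": -2,"y": -4,"z": 4,"roll": 0,"claw": 0}]'

```text
clock: 78.57
eef_pos: [416.9, -481.6, 276.6]
tool_rot: [-3.132, -0.006, 1.12]
force: [0.2, 0.7, -1.0]
width: 85.6
```

```bash
python3 keyfit.py; python3 look.py w16 mat key oil
```

```text
key conf 0.66 n 497 z 70.8 c [ 435.7 -443.3] size [55.3 10. ] handle yaw 64.2 eef [ 416.9 -481.6  276.6] yaw 64.2 in tool [42.7  0.2] uv [321. 131.] t 78.5667
eef [ 417.3 -481.4  276.5] [-179.5   -0.4   64.3] w 85.4 t 78.7167 F [ 0.7 -0.4  0.2]
mat [305.2  82.2] 0.84 [ 443.9 -377.8    0. ]
mat [396.8 174.8] 0.43 [ 502.8 -543.     0. ]
key [322.4 128.1] 0.74 [ 437.6 -442.3    0. ]
oil [396.2 172.9] 0.66 [ 503.1 -540.2    0. ]
```

The key stands on the mat again at (436,-443). Now the tray.

Emit:
send_rows --rows '[{"x": 4,"y": 17,"z": 3,"roll": 30,"claw": 0},{"x": 4,"y": 17,"z": 3,"roll": 30,"claw": 0},{"x": 4,"y": 17,"z": 3,"roll": 30,"claw": 0},{"x": 4,"y": 17,"z": 3,"roll": 30,"claw": 0},{"x": 4,"y": 17,"z": 3,"roll": 30,"claw": 0}]'

```text
clock: 79.28
eef_pos: [460.0, -304.9, 309.4]
tool_rot: [-3.138, -0.008, 1.658]
force: [-0.4, 0.2, 0.1]
width: 85.2
```

Emit:
send_rows --rows '[{"x": 3,"y": 19,"z": 0,"roll": 30,"claw": 0},{"x": 3,"y": 19,"z": 0,"roll": 30,"claw": 0},{"x": 3,"y": 19,"z": 0,"roll": 30,"claw": 0},{"x": 3,"y": 19,"z": 0,"roll": 30,"claw": 0},{"x": 3,"y": 19,"z": 0,"roll": 30,"claw": 0}]'

```text
clock: 79.7
eef_pos: [487.3, -117.8, 308.3]
tool_rot: [-3.137, -0.006, 2.177]
force: [0.5, 0.8, 0.5]
width: 85.5
```

Emit:
send_rows --rows '[{"x": 0,"y": 18,"z": 0,"roll": 30,"claw": 0},{"x": 0,"y": 18,"z": 0,"roll": 30,"claw": 0},{"x": 0,"y": 18,"z": 0,"roll": 30,"claw": 0},{"x": 0,"y": 18,"z": 0,"roll": 30,"claw": 0},{"x": 0,"y": 18,"z": 0,"roll": 30,"claw": 0}]'

```text
clock: 80.12
eef_pos: [486.2, 64.5, 308.6]
tool_rot: [-3.139, -0.005, 2.704]
force: [-1.3, 0.3, -0.7]
width: 85.1
```

Emit:
send_rows --rows '[{"x": -7,"y": 15.6,"z": -2,"roll": 25.7,"claw": 0},{"x": -7,"y": 15.6,"z": -2,"roll": 25.7,"claw": 0},{"x": -7,"y": 15.6,"z": -2,"roll": 25.7,"claw": 0},{"x": -7,"y": 15.6,"z": -2,"roll": 25.7,"claw": 0},{"x": -7,"y": 15.6,"z": -2,"roll": 25.7,"claw": 0}]'

```text
clock: 80.53
eef_pos: [412.9, 220.0, 288.2]
tool_rot: [-3.139, -0.006, -3.132]
force: [0.9, 0.2, 1.0]
width: 85.6
```

Emit:
send_rows --rows '[{"x": 0,"y": 0,"z": 0,"roll": 0,"claw": 0},{"x": 0,"y": 0,"z": 0,"roll": 0,"claw": 0},{"x": 0,"y": 0,"z": 0,"roll": 0,"claw": 0},{"x": 0,"y": 0,"z": 0,"roll": 0,"claw": 0}]'

```text
clock: 80.87
eef_pos: [417.9, 211.2, 288.0]
tool_rot: [-3.134, -0.004, 3.135]
force: [-0.3, 0.7, 1.1]
width: 85.9
```

```bash
python3 look.py w17 lip_caps tray weight bearing cap;python3 -c "
from fit import *
tray()"
```

```text
eef [417.8 211.4 288.1] [-179.6   -0.2  179.6] w 85.0 t 80.9167 F [ 0.4  0.1 -0. ]
lip_caps [323.8 183.4] 0.85 [439.3 215.3  50. ]
tray [320.2 144.7] 0.76 [397.4 211.    0. ]
tray [390.7 227.4] 0.62 [519.3 315.1   0. ]
weight [339.7 140.4] 0.53 [391.5 237.5   0. ]
bearing [318.7 136. ] 0.61 [385.4 209.    0. ]
bearing [447.5 268.8] 0.16 [596.3 419.7   0. ]
cap [318.9 163.1] 0.55 [422.9 209.    0. ]
cap [375.8 266.3] 0.3 [584.7 296.6   0. ]
tray conf 0.91 n 365 c [399.  215.7] size [99.8 69.1] yaw(of x) mod180 -89.9 z [27.8 33.5 35. ]
```

Emit:
send_rows --rows '[{"x": -0.8,"y": 0.4,"z": -4,"roll": 0,"claw": 0},{"x": -0.8,"y": 0.4,"z": -8,"roll": 0,"claw": 0},{"x": -0.8,"y": 0.4,"z": -12,"roll": 0,"claw": 0},{"x": -0.8,"y": 0.4,"z": -16,"roll": 0,"claw": 0},{"x": -0.8,"y": 0.4,"z": -20,"roll": 0,"claw": 0}]'

```text
clock: 81.68
eef_pos: [408.9, 217.0, 86.6]
tool_rot: [-3.136, -0.004, 3.139]
force: [1.8, -0.3, -0.5]
width: 85.3
```

Emit:
send_rows --rows '[{"x": 0,"y": 0,"z": -3,"roll": 0,"claw": 0},{"x": 0,"y": 0,"z": -5.5,"roll": 0,"claw": 0},{"x": 0,"y": 0,"z": -7,"roll": 0,"claw": 0},{"x": 0,"y": 0,"z": -7,"roll": 0,"claw": 0.3},{"x": 0,"y": 0,"z": -7,"roll": 0,"claw": 0.5}]'

```text
clock: 82.1
eef_pos: [408.1, 216.6, 17.8]
tool_rot: [-3.133, -0.006, 3.14]
force: [-0.5, -0.0, -1.3]
width: 68.7
```

Emit:
send_rows --rows '[{"x": 0,"y": 0,"z": 0,"roll": 0,"claw": 0.5},{"x": 0,"y": 0,"z": 0,"roll": 0,"claw": 0.5},{"x": 0,"y": 0,"z": 0,"roll": 0,"claw": 0.5},{"x": 0,"y": 0,"z": 0,"roll": 0,"claw": 0.5}]'

```text
clock: 82.43
eef_pos: [409.5, 217.2, 18.9]
tool_rot: [-3.136, -0.003, 3.139]
force: [-0.1, 0.5, -2.1]
width: 68.4
```

Emit:
send_rows --rows '[{"x": 0,"y": 0,"z": 0.6,"roll": 0,"claw": 0.5},{"x": -0.4,"y": 0.8,"z": 0.6,"roll": 0,"claw": 0.5},{"x": -0.8,"y": 1.4,"z": 0.6,"roll": 0,"claw": 0.5},{"x": -1.2,"y": 2,"z": 0.6,"roll": 0,"claw": 0.5},{"x": -1.6,"y": 2.2,"z": 0.6,"roll": 0,"claw": 0.5}]'

```text
clock: 82.85
eef_pos: [392.3, 241.1, 24.2]
tool_rot: [-3.137, -0.004, 3.141]
force: [0.0, -0.0, -2.1]
width: 69.0
```

Emit:
send_rows --rows '[{"x": -0.2,"y": 0,"z": 0,"roll": 0,"claw": 0.5},{"x": -0.2,"y": 0,"z": 0,"roll": 0,"claw": 0.5},{"x": -0.2,"y": 0,"z": 0,"roll": 0,"claw": 0.5}]'

```text
clock: 83.1
eef_pos: [390.6, 238.7, 24.0]
tool_rot: [-3.134, -0.005, 3.139]
force: [0.1, -0.5, -2.3]
width: 68.6
```

Emit:
send_rows --rows '[{"x": 0,"y": 0,"z": 1.5,"roll": 0,"claw": 0.5},{"x": 0,"y": 0,"z": 4,"roll": 0,"claw": 0.5},{"x": 0,"y": 0,"z": 7,"roll": 0,"claw": 0.5},{"x": 0,"y": 0,"z": 10,"roll": 0,"claw": 0.5},{"x": 0,"y": 0,"z": 13,"roll": 0,"claw": 0.5}]'

```text
clock: 83.52
eef_pos: [390.5, 238.2, 155.2]
tool_rot: [-3.134, -0.006, 3.139]
force: [1.3, 0.0, -1.4]
width: 68.6
```

Emit:
send_rows --rows '[{"x": 0,"y": 0,"z": 3,"roll": 0,"claw": 0.5},{"x": 0,"y": 0,"z": 6,"roll": 0,"claw": 0.5},{"x": 0,"y": 0,"z": 9,"roll": 0,"claw": 0.5},{"x": 0,"y": 0,"z": 12,"roll": 0,"claw": 0.5},{"x": 0,"y": 0,"z": 14,"roll": 0,"claw": 0.5}]'

```text
clock: 83.93
eef_pos: [391.3, 238.9, 296.6]
tool_rot: [-3.136, -0.002, 3.138]
force: [1.1, 0.0, -2.2]
width: 68.9
```

Emit:
send_rows --rows '[{"x": 1,"y": -1.5,"z": 0,"roll": 0,"claw": 0.5},{"x": 3,"y": -4.5,"z": 0,"roll": 0,"claw": 0.5},{"x": 5,"y": -7.5,"z": 0,"roll": 0,"claw": 0.5},{"x": 7,"y": -10.5,"z": 0,"roll": 0,"claw": 0.5},{"x": 8,"y": -13.5,"z": 0,"roll": 0,"claw": 0.5}]'

```text
clock: 84.35
eef_pos: [472.8, 101.5, 294.0]
tool_rot: [-3.135, -0.003, 3.137]
force: [1.4, -0.2, -1.5]
width: 68.6
```

Emit:
send_rows --rows '[{"x": 0,"y": -3,"z": 0,"roll": 0,"claw": 0.5},{"x": 0,"y": -6,"z": 0,"roll": 0,"claw": 0.5},{"x": 0,"y": -9,"z": 0,"roll": 0,"claw": 0.5},{"x": 0,"y": -12,"z": 0,"roll": 0,"claw": 0.5},{"x": 0,"y": -15,"z": 0,"roll": 0,"claw": 0.5}]'

```text
clock: 84.77
eef_pos: [470.0, -48.1, 293.8]
tool_rot: [-3.134, -0.005, 3.138]
force: [1.3, -0.2, -2.0]
width: 68.7
```

Emit:
send_rows --rows '[{"x": 0,"y": -3,"z": 0,"roll": 0,"claw": 0.5},{"x": 0,"y": -6,"z": 0,"roll": 0,"claw": 0.5},{"x": 0,"y": -9,"z": 0,"roll": 0,"claw": 0.5},{"x": 0,"y": -12,"z": 0,"roll": 0,"claw": 0.5},{"x": 0,"y": -15,"z": 0,"roll": 0,"claw": 0.5}]'

```text
clock: 85.18
eef_pos: [469.8, -198.0, 293.8]
tool_rot: [-3.134, -0.006, 3.138]
force: [0.2, 0.2, -0.5]
width: 68.7
```

Emit:
send_rows --rows '[{"x": -0.3,"y": -3,"z": 0,"roll": 0,"claw": 0.5},{"x": -0.6,"y": -6,"z": 0,"roll": 0,"claw": 0.5},{"x": -1,"y": -9,"z": 0,"roll": 0,"claw": 0.5},{"x": -1.3,"y": -12,"z": 0,"roll": 0,"claw": 0.5},{"x": -1.5,"y": -14.5,"z": 0,"roll": 0,"claw": 0.5}]'

```text
clock: 85.6
eef_pos: [454.1, -344.0, 293.5]
tool_rot: [-3.134, -0.006, 3.136]
force: [-0.1, -0.0, -1.1]
width: 69.2
```

```bash
python3 look.py w18 key mat tray cap weight bearing; python3 -c "
from keyfit import *
keyfit()"
```

```text
eef [ 452.7 -350.2  293. ] [-179.3   -0.4  179.3] w 69.0 t 85.65 F [ 0.4 -6.6 -1.9]
key [247.4 149.3] 0.83 [ 436.7 -450.8    0. ]
tray [319.6 230.4] 0.55 [ 559.2 -350.6    0. ]
cap [314.3 261.3] 0.89 [ 611.2 -359.5    0. ]
weight [366.9 218.3] 0.64 [ 541.  -280.8   -0. ]
weight [321.1 202.2] 0.25 [ 515.4 -347.9    0. ]
bearing [319.9 202.9] 0.79 [ 516.5 -349.7    0. ]
key conf 0.59 n 151 z 71.1 c [ 428.  -458.9] size [21.3 11.1] handle yaw 64.8 eef [ 456.  -339.6  294.1] yaw 180.0 in tool [  27.9 -119.3] uv [230. 140.] t 85.95
```

Emit:
send_rows --rows '[{"x": 0,"y": 0,"z": -3,"roll": 0,"claw": 0.5},{"x": 0,"y": 0,"z": -6,"roll": 0,"claw": 0.5},{"x": 0,"y": 0,"z": -9,"roll": 0,"claw": 0.5},{"x": 0,"y": 0,"z": -12,"roll": 0,"claw": 0.5},{"x": 0,"y": 0,"z": -15,"roll": 0,"claw": 0.5}]'

```text
clock: 86.47
eef_pos: [456.2, -340.4, 143.2]
tool_rot: [-3.134, -0.004, 3.14]
force: [0.2, -0.7, -1.6]
width: 68.5
```

Emit:
send_rows --rows '[{"x": 0,"y": 0,"z": -3,"roll": 0,"claw": 0.5},{"x": 0,"y": 0,"z": -6,"roll": 0,"claw": 0.5},{"x": 0,"y": 0,"z": -8.5,"roll": 0,"claw": 0.5},{"x": 0,"y": 0,"z": -10,"roll": 0,"claw": 0.5},{"x": 0,"y": 0,"z": -11,"roll": 0,"claw": 0.5}]'

```text
clock: 86.88
eef_pos: [455.4, -339.8, 32.3]
tool_rot: [-3.136, -0.006, 3.141]
force: [0.6, -0.1, -1.8]
width: 68.8
```

Emit:
send_rows --rows '[{"x": 0,"y": 0,"z": -0.4,"roll": 0,"claw": 0.5},{"x": 0,"y": 0,"z": -0.8,"roll": 0,"claw": 0.5},{"x": 0,"y": 0,"z": -1.1,"roll": 0,"claw": 0.5},{"x": 0,"y": 0,"z": -1.1,"roll": 0,"claw": 0.5}]'

```text
clock: 87.22
eef_pos: [456.3, -341.2, 23.5]
tool_rot: [-3.134, -0.004, 3.139]
force: [-0.2, -0.9, -1.0]
width: 68.9
```

Emit:
send_rows --rows '[{"x": 0,"y": 0,"z": -0.1,"roll": 0,"claw": 0.5},{"x": 0,"y": 0,"z": -0.2,"roll": 0,"claw": 0.5},{"x": 0,"y": 0,"z": -0.2,"roll": 0,"claw": 0.5}]'

```text
clock: 87.47
eef_pos: [456.0, -341.3, 21.5]
tool_rot: [-3.134, -0.004, 3.139]
force: [-0.4, 0.8, -2.5]
width: 68.7
```

Emit:
send_rows --rows '[{"x": 0,"y": 0,"z": 0,"roll": 0,"claw": 0.4},{"x": 0,"y": 0,"z": 0,"roll": 0,"claw": 0.2},{"x": 0,"y": 0,"z": 0,"roll": 0,"claw": 0},{"x": 0,"y": 0,"z": 0,"roll": 0,"claw": 0},{"x": 0,"y": 0,"z": 0,"roll": 0,"claw": 0}]'

```text
clock: 87.88
eef_pos: [456.1, -341.1, 21.3]
tool_rot: [-3.134, -0.004, 3.139]
force: [0.0, -0.3, -0.0]
width: 85.4
```

Emit:
send_rows --rows '[{"x": 0,"y": 0,"z": 3,"roll": 0,"claw": 0},{"x": 0,"y": 0,"z": 6,"roll": 0,"claw": 0},{"x": 0,"y": 0,"z": 10,"roll": 0,"claw": 0},{"x": 0,"y": 0,"z": 14,"roll": 0,"claw": 0},{"x": 0,"y": 0,"z": 18,"roll": 0,"claw": 0}]'

```text
clock: 88.3
eef_pos: [455.5, -340.7, 202.9]
tool_rot: [-3.135, -0.005, 3.139]
force: [0.3, -0.6, 0.6]
width: 85.3
```

Emit:
send_rows --rows '[{"x": 4,"y": -4,"z": 8,"roll": 0,"claw": 0},{"x": 6,"y": -4,"z": 8,"roll": 0,"claw": 0},{"x": 6,"y": -4,"z": 8,"roll": 0,"claw": 0},{"x": 6,"y": -4,"z": 8,"roll": 0,"claw": 0},{"x": 6,"y": -4,"z": 8,"roll": 0,"claw": 0}]'

```text
clock: 88.72
eef_pos: [516.6, -381.0, 281.7]
tool_rot: [-3.134, -0.003, 3.139]
force: [0.0, 0.8, -0.2]
width: 85.5
```

Emit:
send_rows --rows '[{"x": 0,"y": 0,"z": 0,"roll": 0,"claw": 0},{"x": 0,"y": 0,"z": 0,"roll": 0,"claw": 0},{"x": 0,"y": 0,"z": 0,"roll": 0,"claw": 0},{"x": 0,"y": 0,"z": 0,"roll": 0,"claw": 0}]'

```text
clock: 89.05
eef_pos: [515.0, -380.7, 280.3]
tool_rot: [-3.135, -0.006, 3.139]
force: [0.1, 0.7, -0.2]
width: 85.9
```

```bash
python3 look.py w19 key mat tray cap weight bearing oil; python3 keyfit.py; python3 -c "
from fit import *
tray()"
```

```text
eef [ 515.2 -380.8  280.5] [-179.6   -0.3  179.9] w 85.4 t 89.1 F [-0.2 -0.2  0.4]
key [274.8 100.1] 0.93 [ 433.2 -441.2    0. ]
mat [320.5 107.1] 0.7 [ 443.6 -380.7    0. ]
cap [349.2 121.8] 0.48 [ 463.  -342.7    0. ]
weight [365.2 101. ] 0.76 [ 434.7 -321.6    0. ]
bearing [349.7  96. ] 0.61 [ 428.5 -342.3    0. ]
oil [213.2 153.4] 0.84 [ 503.1 -531.1    0. ]
key conf 0.9 n 475 z 71.1 c [ 436.2 -442.5] size [56.8 11. ] handle yaw 64.1 eef [ 515.8 -381.   281.1] yaw 179.9 in tool [ 79.5 -61.7] uv [272. 104.] t 89.45
tray conf 0.68 n 614 c [ 447.8 -341. ] size [100.8  70.5] yaw(of x) mod180 -89.4 z [27.6 36.3 38. ]
```

View pics/w19.png

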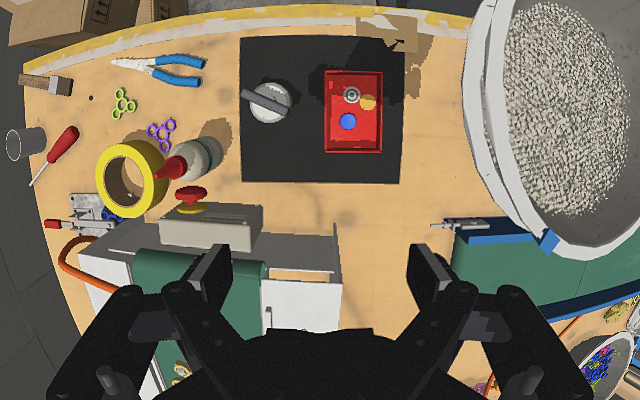

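The picture shows the tray with cap (348,121), bearing (352,96) and weight (367,102) on the mat. The key is upright at (268,102), the bystanders are in place, and the gripper is clear. I hand the job in.

```bash
python3 -c "
from cell import ctrl
print(ctrl.finish_job())"
```

```text
the job is handed in; nothing more can be done
None
```

All three parts (weight, bearing, cap) were drawn into the red tray with the key. The tray and the key now stand on the black mat. I handed the job in at about 90 s of the 210 s allowed; no verdict was reported.

**Last checks:**
- **Tray:** stands on the mat at about (448, -341) mm, and the last picture shows all three parts in it.
- **Key:** stands upright on the mat at (436, -443) mm.
- **Oil bottle:** the last detection was up to 10 mm from its first position; the earlier ones were within about 4 mm. I read that as detection scatter, since nothing touched it.
- **Gripper:** clear of everything.

**What went wrong on the way:**
- **Key knocked aside:** after I first set the key down it ended up straddling the edge of the mat, so I picked it up again and reset it.
- **Tray out of reach:** under the caps lip the arm first stopped about 16 mm short sideways, so I gripped the tray again and shifted it before opening that gate.
- **Key slipped in the grip:** it slid about 2 mm before the caps gate, so I measured it again before fitting it.

**Not fully confirmed:**
- **Gate angles:** the caps and bearings spindles read about 3–5 degrees above where I found them. That is still under the 0.25 rad limit if they started within the stated 0 to 0.12 rad. I did not measure the weights spindle after shutting it; I closed it the same way, and the turn angle puts it well under the limit.
- **Marker and tweezers:** I did not locate either again at the end.

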